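Mix the small paint tins in the hand-cranked mixer and stand them on the crowded tray

TASK

Mix the two or three small paint tins standing on the bench: stand each in a pocket of the hand-cranked tin mixer, slide its keeper bar fully shut over their lids and crank at least four full turns one way at a steady pace, carrying the load over the top and holding it back on the way down so that it never spins faster than a turn a second. Stop with the cradle upright, slide the keeper open again and stand every tin upright in free room on the crowded tray, touching neither the tray's other things nor another tin, and without touching those things with the gripper or a held tin.

Things in the scene. Friction and masses are not known exactly. Their poses are not given: they have to be found in the camera images.
- tin0: a small closed paint tin of bare steel with a plain paper band, 54 mm in diameter, 66 mm tall, about 0.2 kg, standing on the bench at the start; there are two or three tins, all alike. Origin at the centre of its underside, z up through the lid
- tin1: a small closed paint tin of bare steel with a plain paper band, 54 mm in diameter, 66 mm tall, about 0.2 kg, standing on the bench at the start; there are two or three tins, all alike. Origin at the centre of its underside, z up through the lid
- tin2: a small closed paint tin of bare steel with a plain paper band, 54 mm in diameter, 66 mm tall, about 0.2 kg, standing on the bench at the start; there are two or three tins, all alike. Origin at the centre of its underside, z up through the lid
- mixer: the mixer's fixed grey stand: base plate 150 x 300 x 8 mm, origin at the centre of its underside, its y along the axle, its x across it, away from the robot. Two posts (y = +-109 to +-123 mm, 134 mm tall) carry the axle 130 mm above the bench. The crank is on the -y end. Its place and yaw differ from start to start
- cradle_mid (a point): middle of the axle; turns with the steel cradle (y along the axle, z up when upright). The cradle is an open rack hanging below the axle, with ballast, so it rests upright: three pockets in a row along y; end plates at y = +-96 to +-101 mm, up to z = 21 mm, with rails that jut to x = +94 mm; nothing turning reaches farther than 98 mm from the axle
- pocket0 (a point): centre of the floor of pocket 0 (+y end), 58 mm below the axle. The pocket is 62 mm (x) by 61 mm (y) clear, closed by low walls 24 mm (front, back) and 26 mm (between the pockets) high, so a tin stands out 40 mm above them and can be gripped across x; any pocket may take any tin
- pocket1 (a point): centre of the floor of pocket 1 (middle), 58 mm below the axle. The pocket is 62 mm (x) by 61 mm (y) clear, closed by low walls 24 mm (front, back) and 26 mm (between the pockets) high, so a tin stands out 40 mm above them and can be gripped across x; any pocket may take any tin
- pocket2 (a point): centre of the floor of pocket 2 (-y end, next to the crank), 58 mm below the axle. The pocket is 62 mm (x) by 61 mm (y) clear, closed by low walls 24 mm (front, back) and 26 mm (between the pockets) high, so a tin stands out 40 mm above them and can be gripped across x; any pocket may take any tin
- cradle (a joint): angle of cradle and crank, rad: 0 = cradle upright, handle at the top; no limits, counts on over turns. Growing: the handle goes from the top to the mixer's +x, down, and back up by -x. Starts within 0.06 of 0. Friction 0.05 N m; the hanging load must be lifted in the first half of each turn (up to 1.0 N m, 13 N at the handle) and pulls ahead in the second; let go, it swings fast
- crank_grip (a point): middle of the crank's wooden handle: a round sleeve 24 mm in diameter, 110 mm long, parallel to the axle, that spins freely on its pin, 75 mm from the axle; this point is 203 mm from cradle_mid towards -y and 62 mm outside the crank arm. It moves with the crank; at the bottom it is 55 mm above the bench
- keeper (a joint): how far the keeper bar is slid open, m: 0 shut (over the middles of the tins' lids), 0.076 fully open (beyond the tins on the +x side). It slides along the cradle's +x in its rails with 2.5 N of friction and stays where it is left. It starts open
- keeper_grip (a point): grip point of the keeper, an aluminium strip 30 mm wide (x), 190 mm long, 4 mm thick, 3.5 mm above the tins' lids, with an upright wooden grip on its middle: 12 mm thick (x), 76 mm long (y), 32 mm high. The point lies 22 mm above the strip's top, 10 mm below the grip's top, 37.5 mm above the axle. Fingertips around it must stay above the strip
- tray: shallow aluminium tray, fixed, 270 (x) x 300 (y) x 14 mm, wall 5 mm, floor 5 mm thick; origin at the centre of its underside. Its place and yaw differ from start to start
- jar: glass jar with a steel cap on the tray, 60 mm in diameter, 85 mm tall; origin at the centre of its underside
- filler: white round tub on the tray, 76 mm in diameter at its rim, 62 mm tall; origin at the centre of its underside
- screws: cardboard box on the tray, 52 (x) x 70 (y) x 40 mm; origin at the centre of its underside
- tape: thick roll of paper tape lying flat on the tray, 68 mm in diameter, 40 mm tall; origin at the centre of its underside
Things that resemble listed ones, but are neither listed nor needed, are in the scene too. What is shaped like the tin1 but green or red is not meant.

How it is judged:
By the outcome, as a careful person would: the job done as asked, in the order asked, and still so for the second after the job is handed in, with the robot touching nothing.
Of tin0, tin1, tin2 only 2 to 3 are there at a start; the rules pass over those that are not, and their reading is None.
At some moment in a run one of tin0, tin1, tin2 may be knocked a few centimetres aside while the robot is not near it.
It also fails if it takes over 210 s, if anything falls off the work surface, if the arm or the gripper's body presses on something with over 40 N, if the wrist force passes 120 N, or if a joint passes its speed limit or range.

ROBOT

A 6-joint arm with a two-finger parallel gripper is mounted at the origin on the work surface. World frame = base frame: x ahead of the robot, y to its left, z up, the work surface at z = 0. Lengths are in m, angles in rad, forces in N, time in s.
With the tool pointing down it reaches from about 0.375 to 0.9 m from the base axis. Payload 3.1 kg.
Tool frame: the origin (TCP) lies midway between the tips of the shut fingers; the grasp point (between the pads) lies 19 mm behind it; y points along the fingers, x is the direction in which the jaws open and shut, and the axes are right-handed (so a half turn about y gives the same grasp; the last joint's range is limited). The gripper opens to 85 mm and grips with 20 to 120 N. Pads are 22 mm wide; open, the fingers measure 114 mm over their backs; the gripper's body (76 mm by 85 mm) begins 54 mm behind the grasp point. The pads swing forward as they close: fully open they stand 13 mm farther back than shut.
Start: joints at [0.975, 0.527, 1.433, -0, 1.181, -0.178], TCP at [0.254, 0.571, 0.231] pointing down, gripper open.
Joint ranges: [-3.08, 3.08], [-0.75, 2.2], [0.22, 2.44], [-1.43, 4.57], [0, 2.65], [-2.85, 2.85]. Speed limits (rad/s): [2.79, 2.79, 3.14, 3.14, 3.14, 3.14].

INTERFACE

Orientations are given as a 3x3 rotation matrix whose columns are the frame's x, y, z axes.
In Python, from bench import status, imaging, sign_off gives the robot as it stands.
- The arm moves only by the tool servo_tool, never from a script. Its argument "moves" is a list of rows, each an object of numbers: "x", "y", "z": the shift along the world's x, y, z in cm; "turn": the turn about the world's z in degrees; "fingers": the finger opening in cm, from 0 to 8.54. In form: [{"x": .., "y": .., "z": .., "turn": .., "fingers": ..}, ...]. A call has 1 to 8 rows; each row is the pose to reach, as a shift and turn from the pose commanded when the call began; what a row does not reach only later rows make up. A row lasts 1/10 s, in which the tool goes at most 50 mm and 8.59 degrees, less where a joint would pass 70% of its speed; a pose out of reach is approached as far as the arm can. A call with a gripper value outside its range is refused whole. The fingers move at their own pace and stop on an object; the grip force is fixed at half the most. Time passes only in rows, so rows that repeat a pose let the fingers close. It gives the time, the measured TCP pose, the force and the opening at its end, in the units of the state.
- status.sense(): the state, without advancing time (a new reading comes with each control period).
- imaging.get_image(name): name is "scene" or "top" or "wrist"; returns a dict with "frame" (400x640x3 uint8, red, green, blue), "fx", "fy", "cx", "cy" (pixels), "R" (3x3) and "t" (3): a world point X has camera coordinates R X + t. Camera axes: x right, y down, z forward; pixel columns grow to the right and rows downward; lengths in m; the calibration is good to about 2 mm. The wrist camera is an equidistant fisheye: a pixel r from the principal point sees the ray r / f radians off the axis. A picture is of the moment at which its call begins. There is no depth.
- sign_off(): hands the job in, once; it reports no verdict.
The state is a dict: "time_s": time; "q": joint angles; "qvel": joint speeds; "effort": joint torques, N m; "position": TCP position; "orientation": TCP orientation; "force": force on the tool from outside, world axes, zero at the start; "moment": the same for the moment, N m; "grip_width": finger opening in m.
Only numpy, scipy, OpenCV 4.12 (cv2) and the standard library are available. Lean on these libraries where they do the work, as an engineer would, in place of code of your own. Each camera call takes 0.05 s, during which the arm holds its last target.

## Working session

There is one attempt and no reset: what is moved stays moved. The work goes in short steps, Python scripts to look and compute and a tool call to move; the robot and the scene stay as the last step left them, time stands still between calls to the robot, and variables do not carry over. Pictures are saved under pics/ and viewed, and the job is handed in when it is done.

Besides the shell and the picture viewer there is one more tool, called after "Emit:" by a JSON object that holds its "op" and its "data". servo_tool: Moves the arm, as the interface text tells. Its arguments: {"type":"object","properties":{"moves":{"type":"array","items":{"type":"object","properties":{"x":{"type":"number"},"y":{"type":"number"},"z":{"type":"number"},"turn":{"type":"number"},"fingers":{"type":"number"}}}}},"required":["moves"]}

```bash
ls; mkdir -p pics; python3 - <<'E'
from bench import status, imaging
import cv2
print(status.sense())
for n in ["scene","top","wrist"]:
    d=imaging.get_image(n); cv2.imwrite(f"pics/{n}0.png",d["frame"][:,:,::-1])
    print(n,d["fx"],d["fy"],d["cx"],d["cy"],d["R"],d["t"])
E
```

```text
pics
{'time_s': 0.0, 'q': array([ 9.74520295e-01,  5.28457369e-01,  1.43391044e+00,  8.93749581e-06,
        1.18138242e+00, -1.78466128e-01]), 'qvel': array([ 5.00937386e-04,  1.11535463e-03,  8.50696112e-05,  1.09942737e-03,
       -1.45987717e-03, -1.98479309e-04]), 'effort': array([-5.72706467e-04, -4.42350233e+01, -1.78021663e+01, -2.42310425e-04,
        8.48575757e-03, -2.93422119e-06]), 'position': array([0.25314347, 0.57065805, 0.23033643]), 'orientation': array([[ 4.05761541e-01, -1.21845830e-03, -9.13978166e-01],
       [ 9.13976515e-01, -1.78060185e-03,  4.05763182e-01],
       [-2.12183673e-03, -9.99997672e-01,  3.91142517e-04]]), 'force': array([-0.31683083, -0.25081501,  0.53838273]), 'moment': array([-0.05465258,  0.02154028, -0.02088914]), 'grip_width': 0.0853432817431509}
scene 430.3404816463289 430.3404816463289 317.316673982445 197.31808161547175 [[-0.81620732  0.57769558  0.00856912]
 [ 0.3318074   0.48083861 -0.81160217]
 [-0.47297935 -0.65959233 -0.58414766]] [ 0.40357443 -0.01031803  1.56513495]
top 433.15348778677924 433.15348778677924 329.36406886424317 201.29947393763857 [[ 0.02804674 -0.99951767  0.0133343 ]
 [-0.98870012 -0.02970342 -0.14693459]
 [ 0.14725979 -0.00906259 -0.98905633]] [-0.05909397  0.49826365  1.08436925]
wrist 309.70691628693146 309.70691628693146 316.45467040059566 201.2447282585278 [[ 0.40441101  0.91457669 -0.00109913]
 [ 0.88169328 -0.38955057  0.26620916]
 [ 0.24304053 -0.10862701 -0.96391466]] [-0.62516869 -0.03517288  0.37775297]
```

View pics/scene0.png

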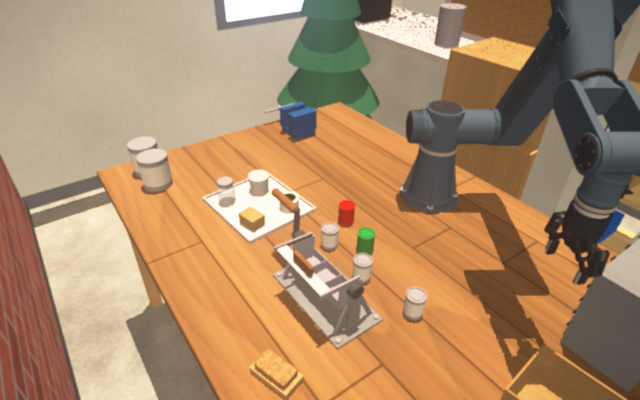

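View pics/top0.png

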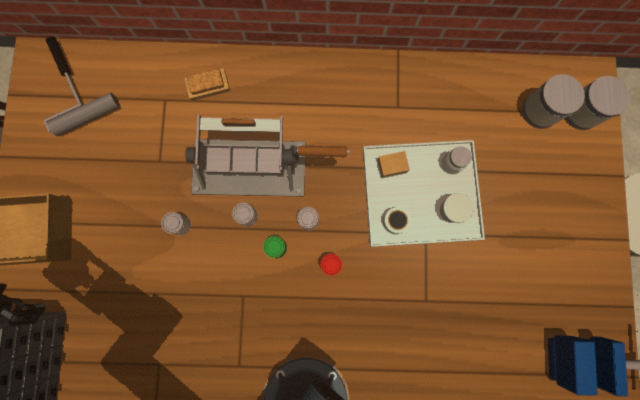

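View pics/wrist0.png

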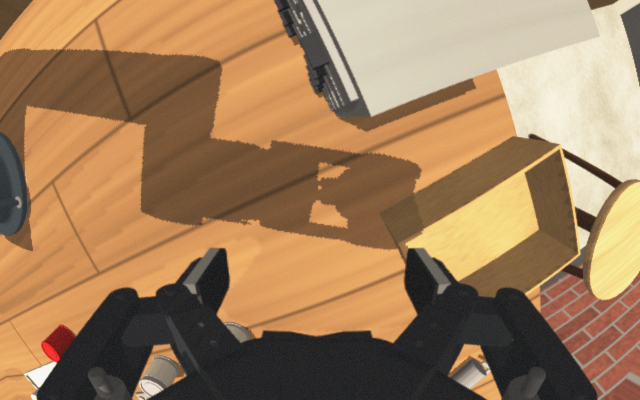

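```bash
cat > h.py <<'E'
import numpy as np, cv2
from bench import status, imaging
def img(n,name=None):
    d=imaging.get_image(n)
    if name: cv2.imwrite(f"pics/{name}.png",d["frame"][:,:,::-1])
    return d
def proj(d,X):
    c=np.asarray(X,float)@np.array(d["R"]).T+d["t"]
    return np.stack([d["fx"]*c[...,0]/c[...,2]+d["cx"],d["fy"]*c[...,1]/c[...,2]+d["cy"]],-1)
def back(d,uv,z):
    R=np.array(d["R"]);t=np.array(d["t"]);C=-R.T@t
    r=R.T@np.array([(uv[0]-d["cx"])/d["fx"],(uv[1]-d["cy"])/d["fy"],1])
    return C+r*(z-C[2])/r[2]
def crop(d,x0,y0,x1,y1,k,name):
    cv2.imwrite(f"pics/{name}.png",cv2.resize(np.ascontiguousarray(d["frame"][y0:y1,x0:x1,::-1]),None,fx=k,fy=k,interpolation=cv2.INTER_CUBIC))
E
python3 - <<'E'
from h import *
d=img("top")
crop(d,155,105,355,255,4,"t_a"); crop(d,355,130,495,255,5,"t_b")
for uv in [(174,220),(244,211),(308,215),(275,244),(331,262)]: print(back(d,uv,.066).round(3))
d=img("scene"); crop(d,255,180,435,345,4,"s_a")
E
```

```text
[0.437 0.342 0.066]
[0.464 0.169 0.066]
[0.459 0.008 0.066]
[0.384 0.088 0.066]
[ 0.344 -0.053  0.066]
```

View pics/t_a.png

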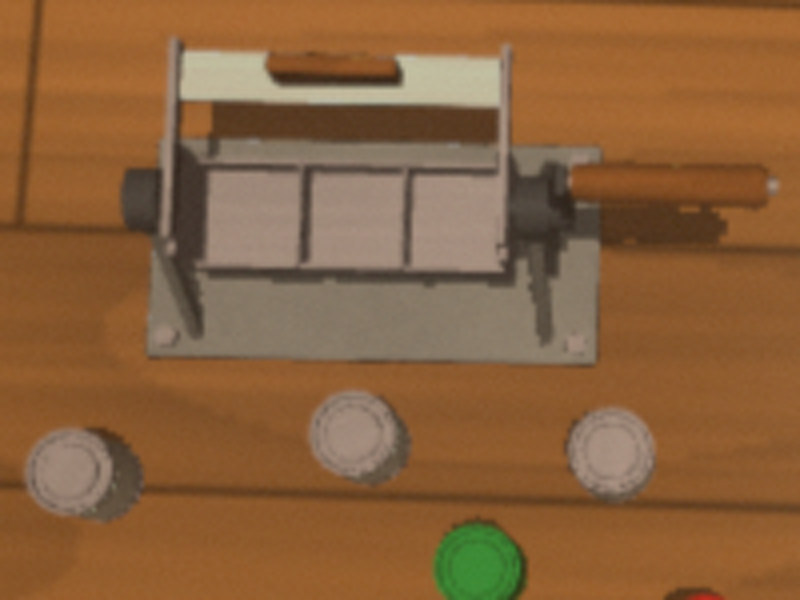

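View pics/t_b.png

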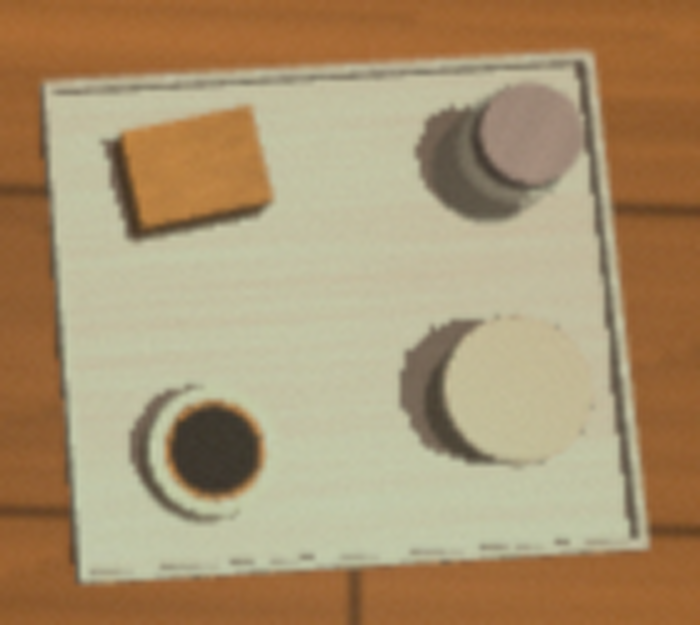

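View pics/s_a.png

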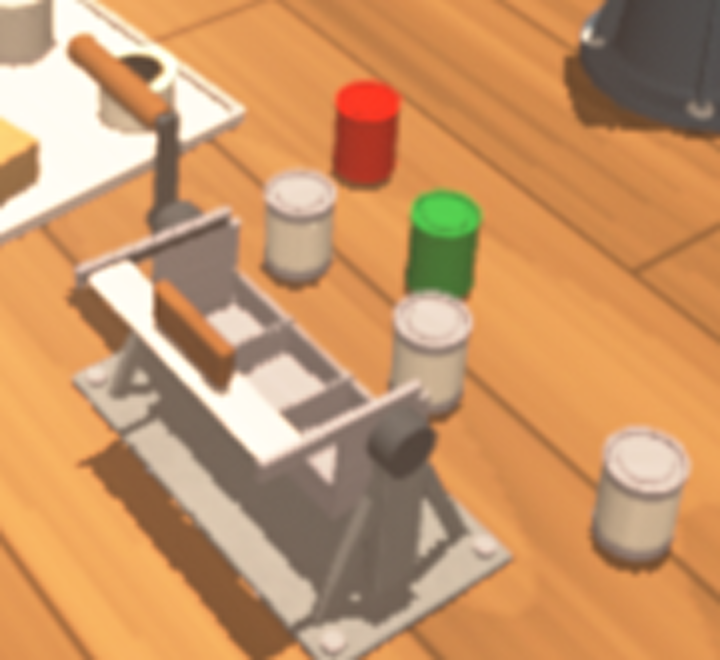

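```bash
cat > fit.py <<'E'
from h import *
from scipy.optimize import least_squares
T=img("top");S=img("scene")
ct=lambda u,v:(155+u/4-.4,105+v/4-.4); cs=lambda u,v:(255+u/4-.4,180+v/4-.4)
def W(p,l): c,s=np.cos(p[2]),np.sin(p[2]); return np.array([p[0]+c*l[0]-s*l[1],p[1]+s*l[0]+c*l[1],l[2]])
def cr(th,l): # rotate about y: growing: top(+z)->+x
    c,s=np.cos(th),np.sin(th); return (c*l[0]+s*l[2],l[1],.130-s*l[0]+c*l[2])
obs=[(T,ct(148,357),(-.075,.15,.008),0),(T,ct(597,365),(-.075,-.15,.008),0),(T,ct(601,147),(.075,-.15,.008),0),
(S,cs(510,556),(-.075,.15,.008),0),(S,cs(75,380),(.075,-.15,.008),0),
(T,ct(572,183),(0,-.148,.075),1),(T,ct(768,186),(0,-.258,.075),1),(S,cs(84,50),(0,-.258,.075),1),
(T,ct(334,57),(.076,0,.0475),1),
(T,ct(303,217),(0,.0325,-.032),1),(T,ct(408,217),(0,-.0325,-.032),1)]
def f(p):
    r=[]
    for d,uv,l,k in obs:
        r+=list(proj(d,W(p,cr(p[3],l) if k else l))-uv)
    return np.array(r)
s=least_squares(f,[.6,.1,0,0],loss='soft_l1')
print(s.x); print(f(s.x).reshape(-1,2).round(1))
p=s.x
for n,l in [("mid",(0,0,0)),("p0",(0,.065,-.058)),("p1",(0,0,-.058)),("p2",(0,-.065,-.058)),("crank",(0,-.203,.075)),("keeper",(.076,0,.0375)),("keepshut",(0,0,.0375))]:
    print(n,W(p,cr(p[3],l)).round(4))
# tins & tray
for n,uv in [("tin",ct(70,471)),("tin",ct(352,434)),("tin",ct(611,448))]: print(n,back(T,uv,.066).round(4))
cb=lambda u,v:(355+u/5-.4,130+v/5-.4)
for n,uv,z in [("TL",cb(43,82),.014),("TR",cb(592,53),.014),("BR",cb(648,548),.014),("BL",cb(81,582),.014),
 ("jar",cb(531,135),.085),("filler",cb(516,391),.062),("tape",cb(210,450),.045),("tapeout",cb(207,452),.045)]+[("box",cb(*q),.045) for q in [(121,130),(248,106),(272,200),(141,230)]]: print(n,back(T,uv,z).round(4))
E
python3 fit.py
```

```text
[ 0.59032817  0.17466036  0.00689031 -0.03949359]
[[-1.1 -0.5]
 [-0.3  0.1]
 [ 0.4  0. ]
 [ 2.  -0.5]
 [-0.1 -1.5]
 [ 2.  -0.2]
 [ 2.2  0.2]
 [-1.9 -2.3]
 [-0.9  0.2]
 [-1.2 -0.8]
 [-1.2 -0.1]]
mid [0.5903 0.1747 0.13  ]
p0 [0.5922 0.2397 0.072 ]
p1 [0.5926 0.1747 0.072 ]
p2 [0.5931 0.1097 0.072 ]
crank [ 0.5888 -0.0284  0.2049]
keeper [0.6648 0.1752 0.1705]
keepshut [0.5888 0.1747 0.1675]
tin [0.4307 0.3459 0.066 ]
tin [0.4591 0.1721 0.066 ]
tin [0.4551 0.0097 0.066 ]
TL [ 0.6567 -0.1318  0.014 ]
TR [ 0.6824 -0.4296  0.014 ]
BR [ 0.415  -0.4535  0.014 ]
BL [ 0.3887 -0.1561  0.014 ]
jar [ 0.6168 -0.373   0.085 ]
filler [ 0.4892 -0.3704  0.062 ]
tape [ 0.4564 -0.2179  0.045 ]
tapeout [ 0.4554 -0.2164  0.045 ]
box [ 0.6233 -0.1704  0.045 ]
box [ 0.6383 -0.237   0.045 ]
box [ 0.5883 -0.2496  0.045 ]
box [ 0.5703 -0.1814  0.045 ]
```

Candidates for "tin": three bare tins at top px (173,223), (243,213), (308,217), which I choose. The decoys are green (275,246), red (331,264), and two large cans (553,98) and (600,98). The jar's cap is at (461,157). The zoomed crop confirms the three have a bare steel and paper band look. First I'll move above the left one.

Emit:
{"op": "servo_tool", "data": {"moves": [{"x": 2, "y": -3, "z": 0, "turn": -8, "fingers": 8.5}, {"x": 4.5, "y": -6, "turn": -16.5}, {"x": 7, "y": -9, "turn": -25}, {"x": 9.5, "y": -12, "turn": -33}, {"x": 12, "y": -15, "turn": -41}, {"x": 14.5, "y": -18, "turn": -50}, {"x": 16.5, "y": -21, "turn": -58}, {"x": 17.7, "y": -22.5, "turn": -65.7}]}}

```text
validation failed for argument at $.mo...
```

Emit:
{"op": "servo_tool", "data": {"moves": [{"z": -4}, {"z": -6}]}}

```text
validation failed for argument at $.mo...
```

```bash
python3 - <<'E'
from h import *
s=status.sense();print(s["time_s"],s["position"],s["orientation"].round(3),s["force"],s["q"])
d=img("wrist","w1"); print(d["R"],d["t"])
E
```

```text
0.35 [0.25347557 0.57113121 0.23107903] [[ 0.406 -0.    -0.914]
 [ 0.914 -0.     0.406]
 [-0.    -1.     0.   ]] [-0.28820559 -0.04826674 -0.07573479] [ 9.74504061e-01  5.27754007e-01  1.43293565e+00  1.22290847e-05
  1.18135502e+00 -1.78495295e-01]
[[ 4.04413195e-01  9.14576326e-01  3.34861873e-04]
 [ 8.81474882e-01 -3.89873748e-01  2.66459177e-01]
 [ 2.43827809e-01 -1.07464435e-01 -9.63846147e-01]] [-0.62597448 -0.03524513  0.37747044]
```

View pics/w1.png

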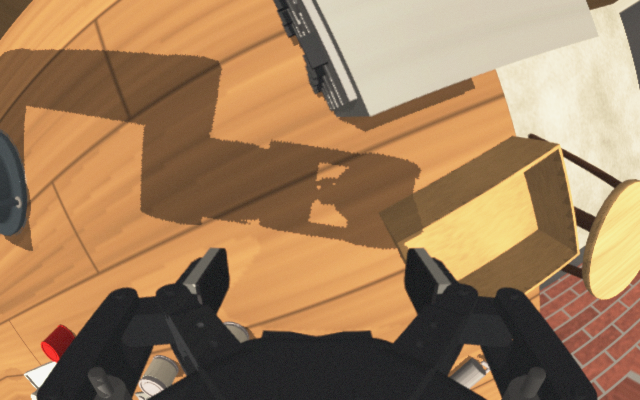

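Emit:
{"op": "servo_tool", "data": {"moves": [{"x": 2, "y": -3, "z": 0, "turn": -8, "fingers": 8.5}, {"x": 4.5, "y": -6, "z": 0, "turn": -16.5, "fingers": 8.5}, {"x": 7, "y": -9, "z": 0, "turn": -25, "fingers": 8.5}, {"x": 9.5, "y": -12, "z": 0, "turn": -33, "fingers": 8.5}, {"x": 12, "y": -15, "z": 0, "turn": -41, "fingers": 8.5}, {"x": 14.5, "y": -18, "z": 0, "turn": -50, "fingers": 8.5}, {"x": 16.5, "y": -21, "z": 0, "turn": -58, "fingers": 8.5}, {"x": 17.7, "y": -22.5, "z": 0, "turn": -65.7, "fingers": 8.5}]}}

```text
time_s: 1.2
position: [0.4321, 0.3439, 0.2314]
orientation: [[1.0, 0.001, 0.002], [-0.002, -0.001, 1.0], [0.001, -1.0, -0.001]]
force: [-0.2, 0.7, 0.8]
grip_width: 0.0848
```

Emit:
{"op": "servo_tool", "data": {"moves": [{"x": 0, "y": 0, "z": -3, "turn": 0, "fingers": 8.5}, {"x": 0, "y": 0, "z": -6, "turn": 0, "fingers": 8.5}, {"x": 0, "y": 0, "z": -6, "turn": 0, "fingers": 8.5}]}}

```text
time_s: 1.5
position: [0.4282, 0.3445, 0.1681]
orientation: [[1.0, -0.008, -0.005], [0.005, -0.004, 1.0], [-0.008, -1.0, -0.004]]
force: [0.1, -0.4, -0.0]
grip_width: 0.0851
```

```bash
python3 - <<'E'
from h import *
s=status.sense();print(s["time_s"],s["position"],s["orientation"].round(3),s["force"],s["q"])
d=img("wrist","w2"); print(d["R"],d["t"])
E
```

```text
1.5 [0.42819854 0.34447326 0.16811344] [[ 1.    -0.008 -0.005]
 [ 0.005 -0.004  1.   ]
 [-0.008 -1.    -0.004]] [ 0.05949215 -0.36643465 -0.02164368] [ 4.74095846e-01  5.14423594e-01  1.67971106e+00 -3.05236691e-05
  9.55917118e-01  4.68672929e-01]
[[ 0.9999407   0.00692182 -0.00840764]
 [ 0.00893655 -0.96275361  0.27023253]
 [-0.00622399 -0.27029164 -0.96275838]] [-0.42975003  0.3104236   0.41306596]
```

View pics/w2.png

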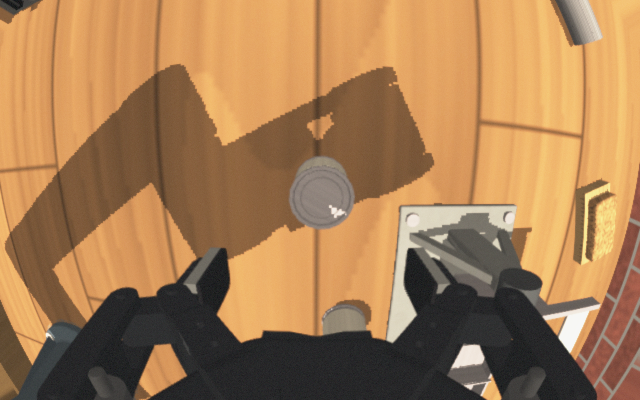

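```bash
cat >> h.py <<'E'
def wback(d,uv,z):
    R=np.array(d["R"]);t=np.array(d["t"]);C=-R.T@t
    v=np.array([uv[0]-d["cx"],uv[1]-d["cy"]]);r=np.hypot(*v);th=r/d["fx"]
    dr=np.array([*(v/max(r,1e-9)*np.sin(th)),np.cos(th)])
    w=R.T@dr
    return C+w*(z-C[2])/w[2]
def wproj(d,X):
    c=np.asarray(X,float)@np.array(d["R"]).T+d["t"]
    rho=np.hypot(c[...,0],c[...,1]);th=np.arctan2(rho,c[...,2])
    return np.stack([d["cx"]+d["fx"]*th*c[...,0]/rho,d["cy"]+d["fx"]*th*c[...,1]/rho],-1)
def st():
    s=status.sense();print("t",s["time_s"],"pos",s["position"].round(4),"yaw",np.degrees(np.arctan2(s["orientation"][1,0],s["orientation"][0,0])).round(2),"F",s["force"].round(1),"w",round(s["grip_width"],4))
    return s
E
python3 - <<'E'
from h import *
st()
d=img("wrist"); print(-d["R"].T@d["t"])
crop(d,250,140,400,240,5,"w3")
print(wback(d,(321.5,197.5),.066), wback(d,(402,207),.008),wback(d,(515,206),.008))
t=img("top"); crop(t,155,190,235,250,8,"t3")
E
```

```text
t 1.55 pos [0.4294 0.3455 0.17  ] yaw 0.35 F [ 0.7 -0.4  1.2] w 0.0851
[0.43022255 0.41419433 0.31217791]
[0.43364641 0.34879447 0.066     ] [0.51926871 0.32390753 0.008     ] [0.66533001 0.32560794 0.008     ]
```

View pics/w3.png

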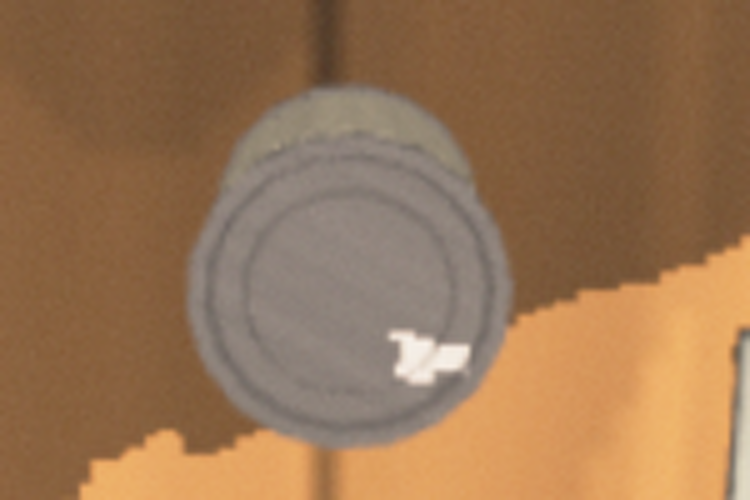

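Emit:
{"op": "servo_tool", "data": {"moves": [{"x": 0.2, "y": 0.25, "z": -4, "turn": 0, "fingers": 8.5}, {"x": 0.2, "y": 0.25, "z": -8, "turn": 0, "fingers": 8.5}, {"x": 0.2, "y": 0.25, "z": -12, "turn": 0, "fingers": 8.5}, {"x": 0.2, "y": 0.25, "z": -13.8, "turn": 0, "fingers": 8.5}, {"x": 0.2, "y": 0.25, "z": -13.8, "turn": 0, "fingers": 8.5}]}}

```text
time_s: 2.15
position: [0.4321, 0.3488, 0.0322]
orientation: [[1.0, -0.002, -0.007], [0.007, -0.001, 1.0], [-0.002, -1.0, -0.001]]
force: [0.6, -0.2, 0.7]
grip_width: 0.0846
```

```bash
python3 - <<'E'
from h import *
st()
d=img("wrist","w4")
E
```

```text
t 2.15 pos [0.4321 0.3488 0.0322] yaw 0.39 F [ 0.6 -0.2  0.7] w 0.0846
```

View pics/w4.png

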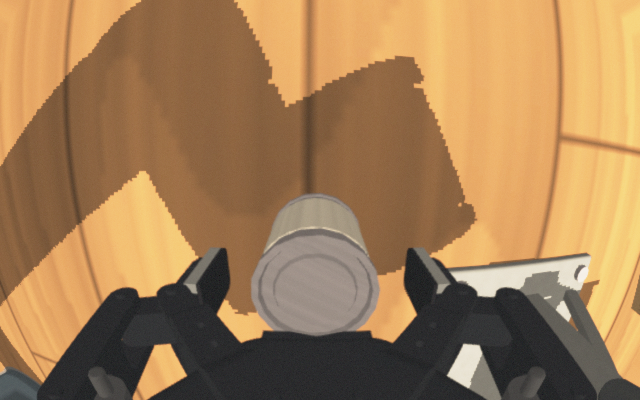

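The tin's lid is at (315,285), midway between the pads at (215,270) and (417,270), so I can close.

Emit:
{"op": "servo_tool", "data": {"moves": [{"x": 0, "y": 0, "z": 0, "turn": 0, "fingers": 4.5}, {"x": 0, "y": 0, "z": 0, "turn": 0, "fingers": 4.5}, {"x": 0, "y": 0, "z": 0, "turn": 0, "fingers": 4.5}, {"x": 0, "y": 0, "z": 0, "turn": 0, "fingers": 4.5}, {"x": 0, "y": 0, "z": 0, "turn": 0, "fingers": 4.5}]}}

```text
time_s: 2.7
position: [0.4336, 0.3495, 0.0356]
orientation: [[1.0, 0.003, -0.006], [0.006, 0.002, 1.0], [0.003, -1.0, 0.002]]
force: [-0.1, -0.1, 5.3]
grip_width: 0.0524
```

```bash
python3 - <<'E'
from h import *
st()
d=img("wrist","w5")
print(wback(d,(315,285),.066))
E
```

```text
t 2.7 pos [0.4336 0.3495 0.0356] yaw 0.36 F [-0.1 -0.1  5.3] w 0.0524
[0.43351851 0.35074278 0.066     ]
```

View pics/w5.png

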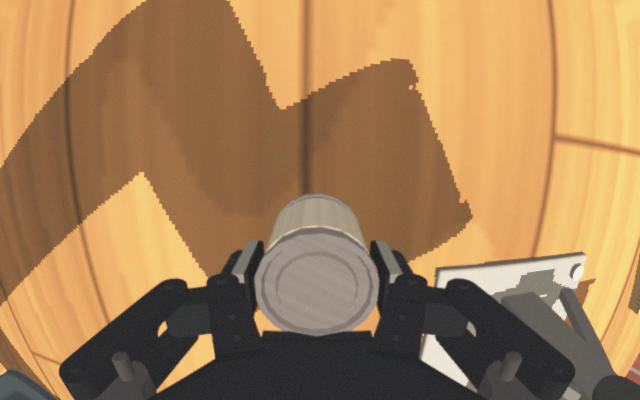

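Emit:
{"op": "servo_tool", "data": {"moves": [{"x": 0, "y": 0, "z": 3, "turn": 0, "fingers": 4.5}, {"x": 0, "y": 0, "z": 7, "turn": 0, "fingers": 4.5}, {"x": 0, "y": 0, "z": 11, "turn": 0, "fingers": 4.5}, {"x": 2, "y": 0, "z": 15, "turn": 0, "fingers": 4.5}, {"x": 5, "y": -1, "z": 18.5, "turn": 0, "fingers": 4.5}, {"x": 8, "y": -2, "z": 19, "turn": 0, "fingers": 4.5}, {"x": 9, "y": -2, "z": 19, "turn": 0, "fingers": 4.5}, {"x": 9, "y": -2, "z": 19, "turn": 0, "fingers": 4.5}]}}

```text
time_s: 3.55
position: [0.5235, 0.3282, 0.2238]
orientation: [[1.0, 0.001, -0.005], [0.005, 0.001, 1.0], [0.001, -1.0, 0.001]]
force: [0.1, 0.2, -2.4]
grip_width: 0.0521
```

```bash
python3 - <<'E'
from h import *
st()
d=img("wrist","w6")
E
```

```text
t 3.55 pos [0.5235 0.3282 0.2238] yaw 0.26 F [ 0.1  0.2 -2.4] w 0.0521
```

View pics/w6.png

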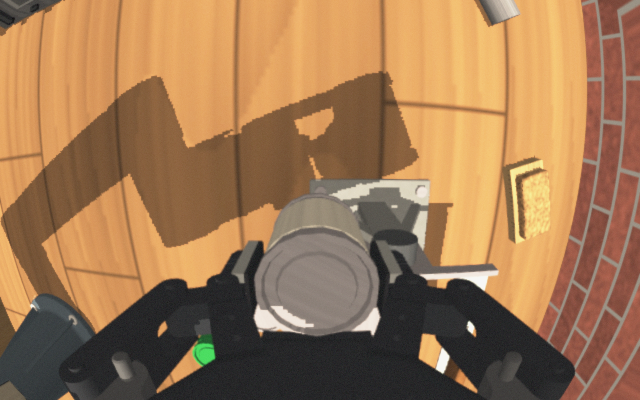

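```bash
python3 - <<'E'
from h import *
d=img("wrist")
crop(d,290,160,510,300,3.6,"w7")
print(wback(d,(429,180),.008),wback(d,(311,181.5),.008),wback(d,(497,270),.151))
E
```

```text
[0.65970984 0.32604481 0.008     ] [0.51508269 0.321963   0.008     ] [0.68274411 0.27535067 0.151     ]
```

View pics/w7.png

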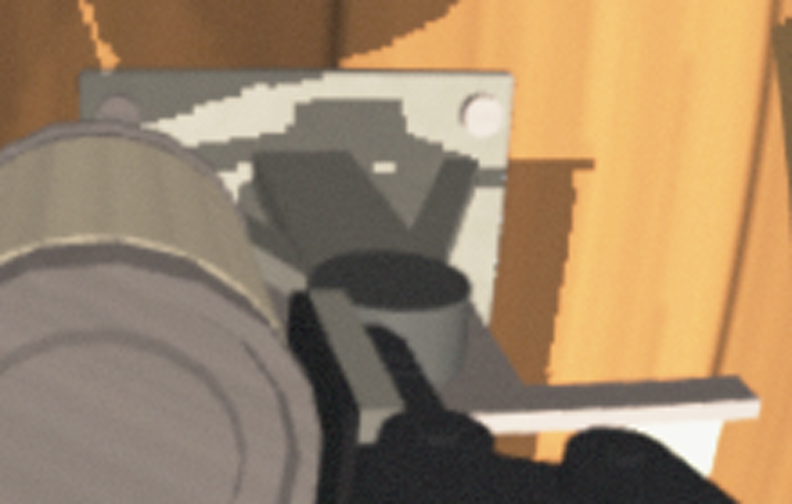

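Emit:
{"op": "servo_tool", "data": {"moves": [{"x": 3, "y": -3.5, "z": 0, "turn": 0, "fingers": 4.5}, {"x": 5.5, "y": -7, "z": 0, "turn": 0, "fingers": 4.5}, {"x": 6.85, "y": -8.9, "z": 0, "turn": 0, "fingers": 4.5}, {"x": 6.85, "y": -8.9, "z": -3, "turn": 0, "fingers": 4.5}, {"x": 6.85, "y": -8.9, "z": -6, "turn": 0, "fingers": 4.5}, {"x": 6.85, "y": -8.9, "z": -6, "turn": 0, "fingers": 4.5}]}}

```text
time_s: 4.25
position: [0.5853, 0.2392, 0.158]
orientation: [[1.0, -0.014, -0.007], [0.007, -0.003, 1.0], [-0.014, -1.0, -0.003]]
force: [-1.3, -1.1, -2.9]
grip_width: 0.0526
```

```bash
python3 - <<'E'
from h import *
st()
d=img("wrist","w8")
t=img("top"); crop(t,180,110,300,200,6,"t8")
E
```

```text
t 4.25 pos [0.5853 0.2392 0.158 ] yaw 0.39 F [-1.3 -1.1 -2.9] w 0.0526
```

View pics/w8.png

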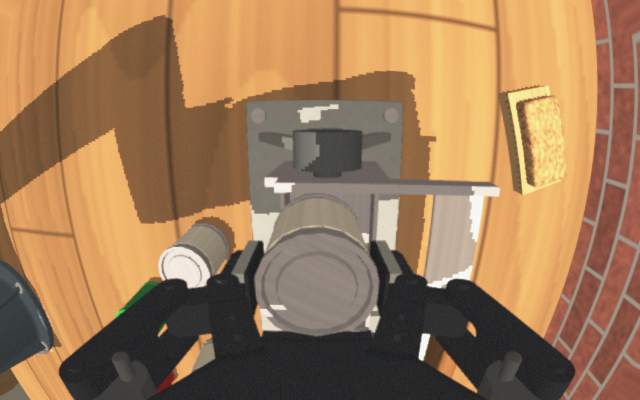

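View pics/t8.png

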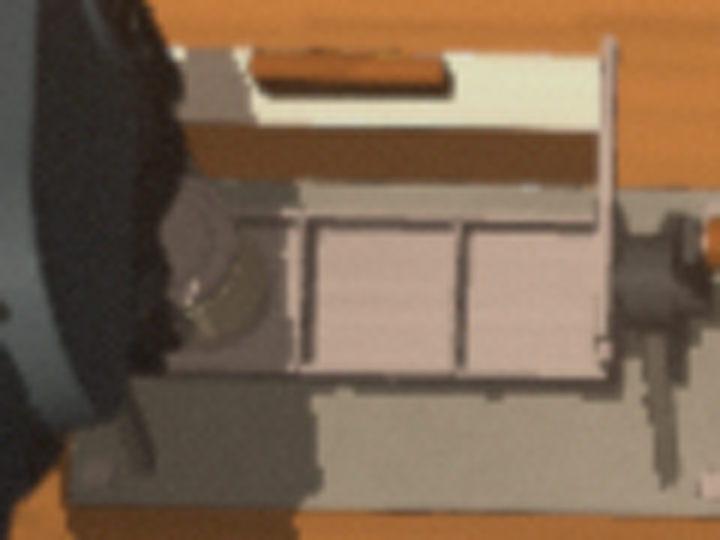

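Emit:
{"op": "servo_tool", "data": {"moves": [{"x": 0, "y": 0, "z": 0, "turn": 0, "fingers": 4.5}, {"x": 0, "y": 0, "z": 0, "turn": 0, "fingers": 4.5}]}}

```text
time_s: 4.55
position: [0.5918, 0.2405, 0.1651]
orientation: [[1.0, 0.003, -0.007], [0.007, 0.001, 1.0], [0.003, -1.0, 0.001]]
force: [-0.5, -0.0, -1.7]
grip_width: 0.0524
```

```bash
python3 - <<'E'
from h import *
st()
d=img("wrist")
crop(d,230,160,430,300,4,"w9")
E
```

```text
t 4.55 pos [0.5918 0.2405 0.1651] yaw 0.41 F [-0.5 -0.  -1.7] w 0.0524
```

View pics/w9.png

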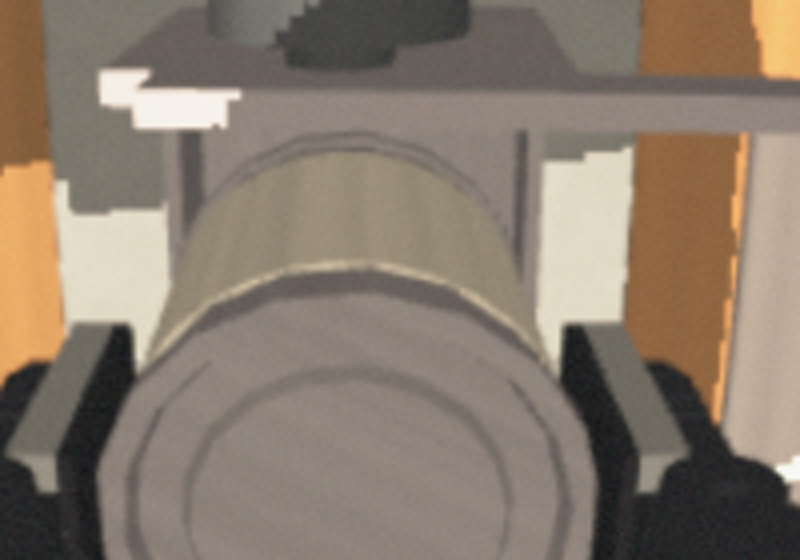

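Emit:
{"op": "servo_tool", "data": {"moves": [{"x": 0.05, "y": -0.05, "z": -2, "turn": 0, "fingers": 4.5}, {"x": 0.05, "y": -0.05, "z": -4, "turn": 0, "fingers": 4.5}, {"x": 0.05, "y": -0.05, "z": -5.3, "turn": 0, "fingers": 4.5}, {"x": 0.05, "y": -0.05, "z": -5.3, "turn": 0, "fingers": 4.5}, {"x": 0.05, "y": -0.05, "z": -5.3, "turn": 0, "fingers": 4.5}]}}

```text
time_s: 5.1
position: [0.592, 0.2394, 0.1109]
orientation: [[1.0, 0.001, -0.006], [0.006, 0.0, 1.0], [0.001, -1.0, 0.0]]
force: [0.3, 0.4, -2.2]
grip_width: 0.0526
```

```bash
python3 - <<'E'
from h import *
st()
d=img("wrist","w10")
t=img("top"); crop(t,180,110,300,200,6,"t10")
E
```

```text
t 5.1 pos [0.592  0.2394 0.1109] yaw 0.37 F [ 0.3  0.4 -2.2] w 0.0526
```

View pics/w10.png

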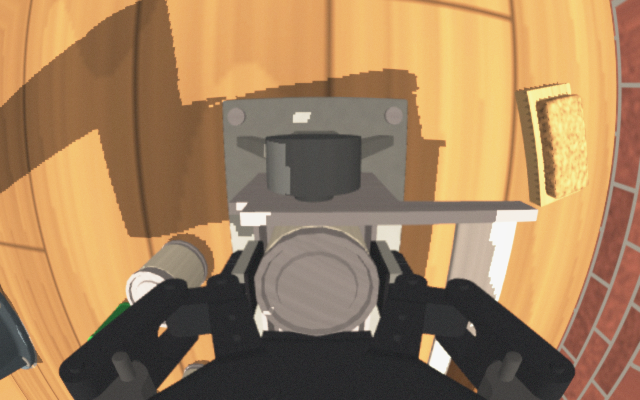

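View pics/t10.png

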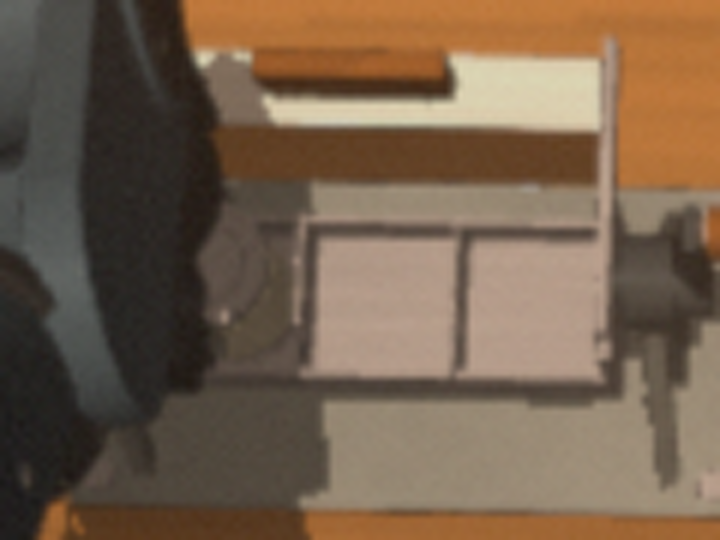

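Emit:
{"op": "servo_tool", "data": {"moves": [{"x": 0, "y": 0, "z": -0.3, "turn": 0, "fingers": 4.5}, {"x": 0, "y": 0, "z": -0.3, "turn": 0, "fingers": 4.5}, {"x": 0, "y": 0, "z": -0.3, "turn": 0, "fingers": 6.8}, {"x": 0, "y": 0, "z": -0.3, "turn": 0, "fingers": 6.8}, {"x": 0, "y": 0, "z": -0.3, "turn": 0, "fingers": 6.8}]}}

```text
time_s: 5.7
position: [0.5919, 0.2393, 0.1077]
orientation: [[1.0, 0.001, -0.006], [0.006, 0.0, 1.0], [0.001, -1.0, 0.0]]
force: [-0.2, -0.1, 0.2]
grip_width: 0.0679
```

Emit:
{"op": "servo_tool", "data": {"moves": [{"x": 0, "y": 0, "z": 3, "turn": 0, "fingers": 6.8}, {"x": 0, "y": 0, "z": 7, "turn": 0, "fingers": 6.8}, {"x": 0, "y": 0, "z": 11, "turn": 0, "fingers": 7.5}, {"x": -3, "y": -1, "z": 12, "turn": 0, "fingers": 8.5}, {"x": -7, "y": -2, "z": 12, "turn": 0, "fingers": 8.5}, {"x": -10.5, "y": -3, "z": 9, "turn": 0, "fingers": 8.5}, {"x": -13, "y": -3, "z": 6.5, "turn": 0, "fingers": 8.5}, {"x": -13, "y": -3, "z": 6.5, "turn": 0, "fingers": 8.5}]}}

```text
time_s: 6.5
position: [0.4543, 0.2082, 0.1698]
orientation: [[1.0, -0.012, -0.007], [0.007, -0.002, 1.0], [-0.012, -1.0, -0.002]]
force: [-0.1, -0.3, -0.8]
grip_width: 0.0848
```

```bash
python3 - <<'E'
from h import *
st()
d=img("wrist","w11")
t=img("top"); crop(t,155,105,355,255,4,"t11")
E
```

```text
t 6.5 pos [0.4543 0.2082 0.1698] yaw 0.4 F [-0.1 -0.3 -0.8] w 0.0848
```

View pics/w11.png

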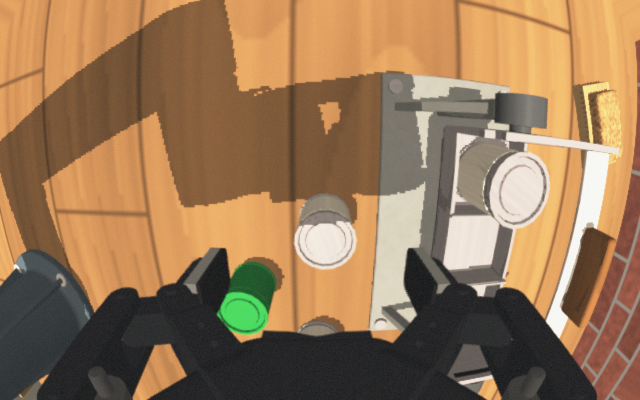

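View pics/t11.png

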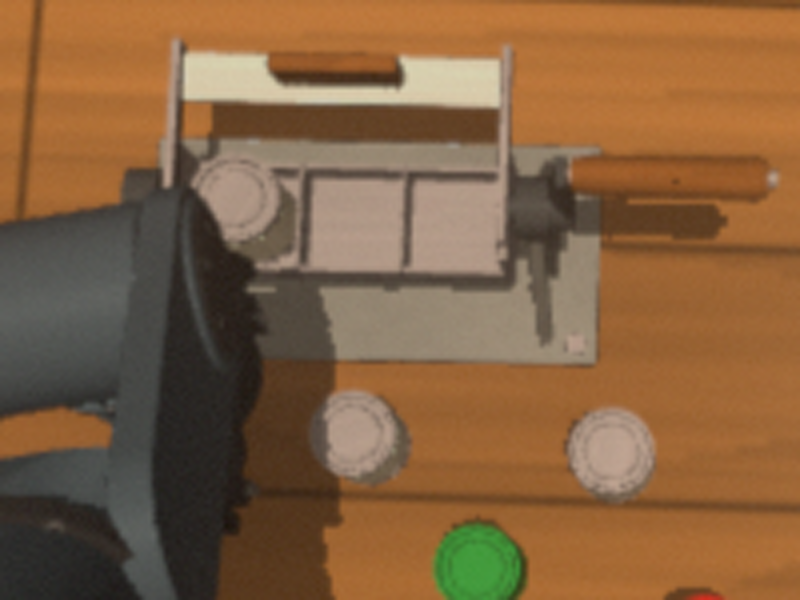

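```bash
python3 - <<'E'
from h import *
s=st()
d=img("wrist")
print(wback(d,(325.5,241.5),.066), wback(d,(246.5,313),.066))
print(wback(d,(516,189),.138))
E
```

```text
t 6.6 pos [0.4618 0.2094 0.1725] yaw 0.38 F [ 0.1 -0.3  1.1] w 0.0849
[0.47059024 0.17270811 0.066     ] [0.39384658 0.09320759 0.066     ]
[0.59839565 0.23866951 0.138     ]
```

```bash
python3 - <<'E'
from h import *
s=st()
d=img("wrist"); crop(d,270,170,390,290,5,"w12"); st()
print(wback(d,(325.5,241.5),.066),wback(d,(324.5,241.5),.066))
E
```

```text
t 6.65 pos [0.4634 0.2096 0.1731] yaw 0.37 F [-0.   0.  -0.2] w 0.085
t 6.7 pos [0.4641 0.2096 0.1734] yaw 0.36 F [-0.4  0.7 -0.4] w 0.0847
[0.47249711 0.17272386 0.066     ] [0.4716243  0.17272014 0.066     ]
```

View pics/w12.png

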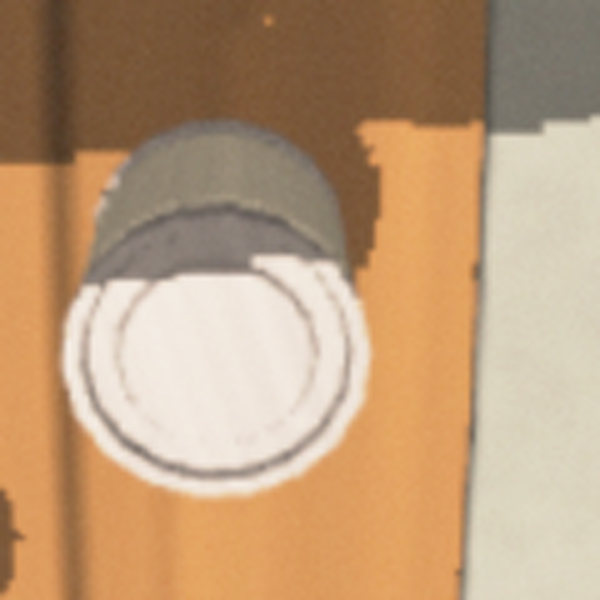

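Emit:
{"op": "servo_tool", "data": {"moves": [{"x": -0.25, "y": -3.5, "z": 0, "turn": 0, "fingers": 8.5}, {"x": -0.25, "y": -3.5, "z": -4, "turn": 0, "fingers": 8.5}, {"x": -0.25, "y": -3.5, "z": -8, "turn": 0, "fingers": 8.5}, {"x": -0.25, "y": -3.5, "z": -12, "turn": 0, "fingers": 8.5}, {"x": -0.25, "y": -3.5, "z": -13.9, "turn": 0, "fingers": 8.5}, {"x": -0.25, "y": -3.5, "z": -13.9, "turn": 0, "fingers": 8.5}, {"x": -0.25, "y": -3.5, "z": -13.9, "turn": 0, "fingers": 8.5}]}}

```text
time_s: 7.4
position: [0.461, 0.1744, 0.0337]
orientation: [[1.0, 0.002, -0.006], [0.006, 0.0, 1.0], [0.002, -1.0, 0.0]]
force: [-0.3, 1.3, 0.3]
grip_width: 0.0851
```

```bash
python3 - <<'E'
from h import *
st()
d=img("wrist","w13")
E
```

```text
t 7.4 pos [0.461  0.1744 0.0337] yaw 0.35 F [-0.3  1.3  0.3] w 0.0851
```

View pics/w13.png

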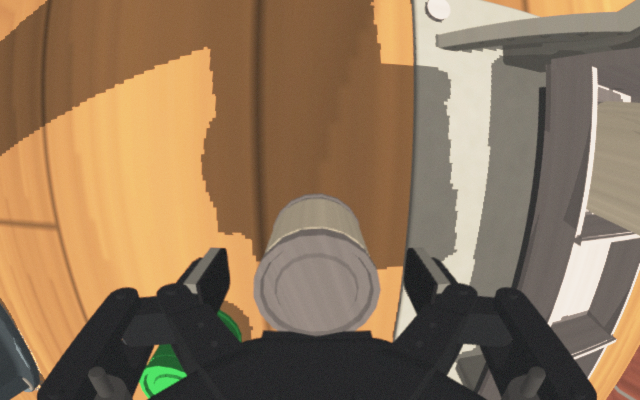

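Centred (lid at 317,284). Grip, lift to 0.21 and go over pocket 1.

Emit:
{"op": "servo_tool", "data": {"moves": [{"x": 0, "y": 0, "z": 0, "turn": 0, "fingers": 4.5}, {"x": 0, "y": 0, "z": 0, "turn": 0, "fingers": 4.5}, {"x": 0, "y": 0, "z": 0, "turn": 0, "fingers": 4.5}, {"x": 0, "y": 0, "z": 0, "turn": 0, "fingers": 4.5}, {"x": 0, "y": 0, "z": 4, "turn": 0, "fingers": 4.5}, {"x": 0, "y": 0, "z": 8, "turn": 0, "fingers": 4.5}, {"x": 0, "y": 0, "z": 12, "turn": 0, "fingers": 4.5}, {"x": 0, "y": 0, "z": 16.5, "turn": 0, "fingers": 4.5}]}}

```text
time_s: 8.25
position: [0.4578, 0.1741, 0.1996]
orientation: [[1.0, -0.002, -0.006], [0.006, -0.0, 1.0], [-0.002, -1.0, -0.0]]
force: [1.1, -0.1, -2.1]
grip_width: 0.0525
```

Emit:
{"op": "servo_tool", "data": {"moves": [{"x": 3, "y": 0, "z": 0, "turn": 0, "fingers": 4.5}, {"x": 7, "y": 0, "z": 0, "turn": 0, "fingers": 4.5}, {"x": 11, "y": 0, "z": 0, "turn": 0, "fingers": 4.5}, {"x": 13.1, "y": 0, "z": -1, "turn": 0, "fingers": 4.5}, {"x": 13.1, "y": 0, "z": -3.5, "turn": 0, "fingers": 4.5}, {"x": 13.1, "y": 0, "z": -3.5, "turn": 0, "fingers": 4.5}, {"x": 13.1, "y": 0, "z": -3.5, "turn": 0, "fingers": 4.5}]}}

```text
time_s: 8.95
position: [0.5885, 0.1742, 0.1628]
orientation: [[1.0, -0.003, -0.006], [0.006, -0.0, 1.0], [-0.003, -1.0, -0.0]]
force: [0.0, 0.0, -2.2]
grip_width: 0.0527
```

```bash
python3 - <<'E'
from h import *
st()
d=img("wrist","w14")
t=img("top"); crop(t,180,110,300,200,6,"t14");st()
E
```

```text
t 8.95 pos [0.5885 0.1742 0.1628] yaw 0.37 F [ 0.   0.  -2.2] w 0.0527
t 9.05 pos [0.5899 0.1744 0.1644] yaw 0.38 F [ 0.8 -0.1 -2.1] w 0.0526
```

View pics/w14.png

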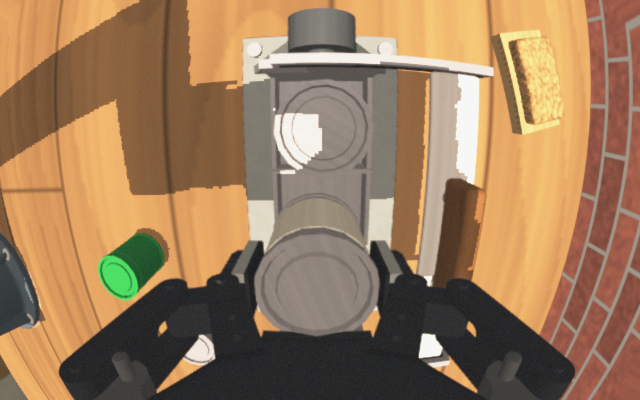

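View pics/t14.png

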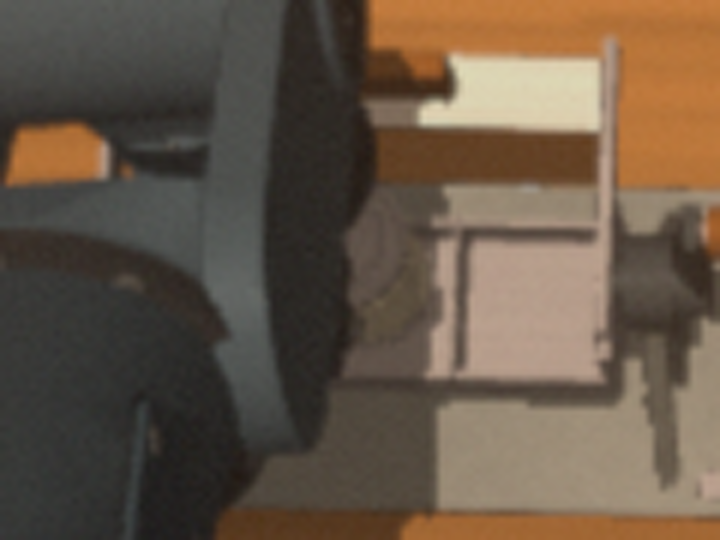

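Emit:
{"op": "servo_tool", "data": {"moves": [{"x": 0.1, "y": 0.05, "z": 0, "turn": 0, "fingers": 4.5}, {"x": 0.1, "y": 0.05, "z": -2, "turn": 0, "fingers": 4.5}, {"x": 0.1, "y": 0.05, "z": -4, "turn": 0, "fingers": 4.5}, {"x": 0.1, "y": 0.05, "z": -5.4, "turn": 0, "fingers": 4.5}, {"x": 0.1, "y": 0.05, "z": -5.4, "turn": 0, "fingers": 4.5}, {"x": 0.1, "y": 0.05, "z": -5.4, "turn": 0, "fingers": 4.5}]}}

```text
time_s: 9.65
position: [0.5914, 0.1748, 0.1097]
orientation: [[1.0, 0.0, -0.006], [0.006, 0.0, 1.0], [0.0, -1.0, 0.0]]
force: [0.3, -0.5, -2.6]
grip_width: 0.0525
```

Emit:
{"op": "servo_tool", "data": {"moves": [{"x": 0, "y": 0, "z": -0.25, "turn": 0, "fingers": 4.5}, {"x": 0, "y": 0, "z": -0.25, "turn": 0, "fingers": 4.5}, {"x": 0, "y": 0, "z": -0.25, "turn": 0, "fingers": 6.8}, {"x": 0, "y": 0, "z": -0.25, "turn": 0, "fingers": 6.8}, {"x": 0, "y": 0, "z": -0.25, "turn": 0, "fingers": 6.8}]}}

```text
time_s: 10.15
position: [0.5915, 0.1748, 0.1074]
orientation: [[1.0, 0.001, -0.006], [0.006, 0.0, 1.0], [0.001, -1.0, 0.0]]
force: [0.3, -0.9, 0.3]
grip_width: 0.0678
```

Emit:
{"op": "servo_tool", "data": {"moves": [{"x": 0, "y": 0, "z": 3, "turn": 0, "fingers": 6.8}, {"x": 0, "y": 0, "z": 7, "turn": 0, "fingers": 6.8}, {"x": 0, "y": -0.5, "z": 11, "turn": 0, "fingers": 7.5}, {"x": -3, "y": -3, "z": 12, "turn": 0, "fingers": 8.5}, {"x": -7, "y": -7, "z": 12, "turn": 0, "fingers": 8.5}, {"x": -10.5, "y": -10.5, "z": 9, "turn": 0, "fingers": 8.5}, {"x": -13.3, "y": -13.4, "z": 6.5, "turn": 0, "fingers": 8.5}, {"x": -13.3, "y": -13.4, "z": 6.5, "turn": 0, "fingers": 8.5}]}}

```text
time_s: 10.95
position: [0.4521, 0.0395, 0.1701]
orientation: [[1.0, -0.009, -0.004], [0.004, 0.001, 1.0], [-0.009, -1.0, 0.001]]
force: [0.4, -0.4, 0.7]
grip_width: 0.0852
```

Emit:
{"op": "servo_tool", "data": {"moves": [{"x": 0, "y": 0, "z": 0, "turn": 0, "fingers": 8.5}, {"x": 0, "y": 0, "z": 0, "turn": 0, "fingers": 8.5}]}}

```text
time_s: 11.15
position: [0.4602, 0.0407, 0.1726]
orientation: [[1.0, 0.003, -0.006], [0.006, -0.0, 1.0], [0.003, -1.0, -0.0]]
force: [0.6, 0.2, 0.7]
grip_width: 0.085
```

```bash
python3 - <<'E'
from h import *
st()
d=img("wrist","w15");st()
t=img("top"); crop(t,155,105,355,255,4,"t15")
print(wback(d,(320,240),.066),wback(d,(310,240),.066))
E
```

```text
t 11.15 pos [0.4602 0.0407 0.1726] yaw 0.33 F [0.6 0.2 0.7] w 0.085
t 11.2 pos [0.4606 0.041  0.1728] yaw 0.39 F [ 0.4  0.3 -1. ] w 0.085
[0.46440731 0.00537949 0.066     ] [0.45571972 0.00532174 0.066     ]
```

View pics/w15.png

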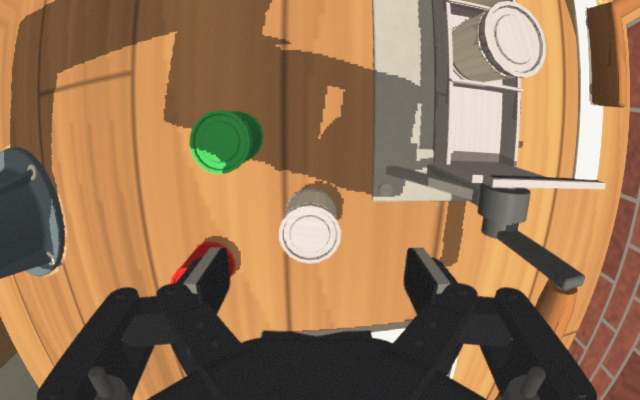

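View pics/t15.png

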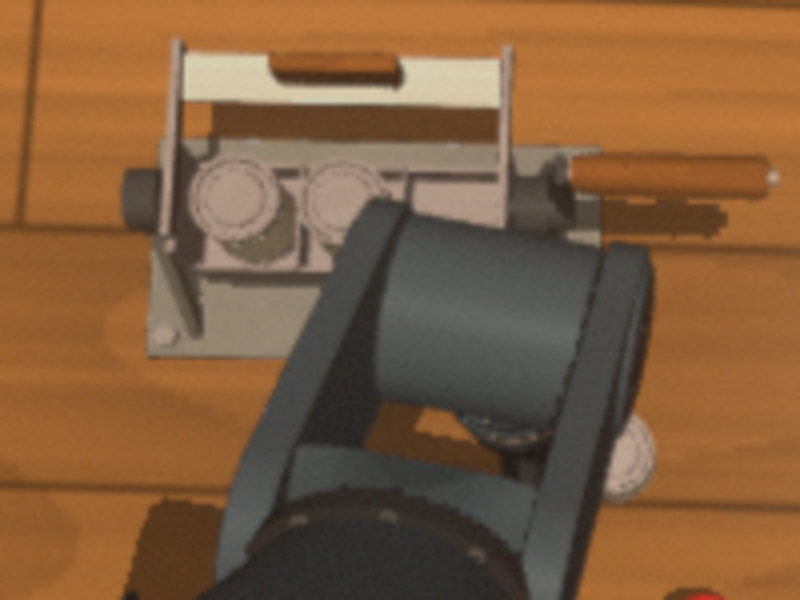

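Emit:
{"op": "servo_tool", "data": {"moves": [{"x": -0.5, "y": -3.05, "z": 0, "turn": 0, "fingers": 8.5}, {"x": -0.5, "y": -3.05, "z": -4, "turn": 0, "fingers": 8.5}, {"x": -0.5, "y": -3.05, "z": -8, "turn": 0, "fingers": 8.5}, {"x": -0.5, "y": -3.05, "z": -12, "turn": 0, "fingers": 8.5}, {"x": -0.5, "y": -3.05, "z": -13.9, "turn": 0, "fingers": 8.5}, {"x": -0.5, "y": -3.05, "z": -13.9, "turn": 0, "fingers": 8.5}, {"x": -0.5, "y": -3.05, "z": -13.9, "turn": 0, "fingers": 8.5}]}}

```text
time_s: 11.95
position: [0.4544, 0.0106, 0.033]
orientation: [[1.0, 0.001, -0.008], [0.008, -0.0, 1.0], [0.001, -1.0, -0.0]]
force: [0.0, -0.5, 0.4]
grip_width: 0.0851
```

```bash
python3 - <<'E'
from h import *
st()
d=img("wrist","w16")
E
```

```text
t 11.95 pos [0.4544 0.0106 0.033 ] yaw 0.43 F [ 0.  -0.5  0.4] w 0.0851
```

View pics/w16.png

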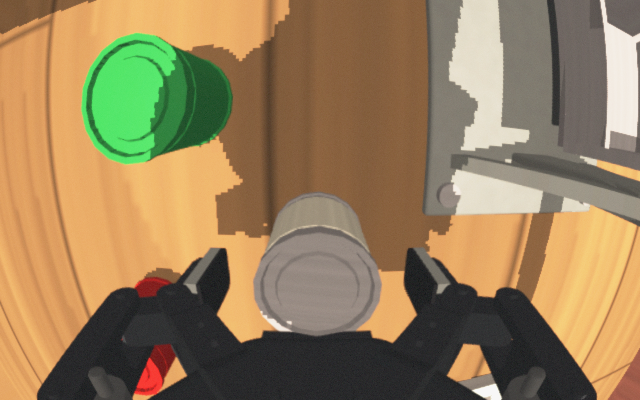

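Centred (lid 317,283). Grip, lift, and go over pocket 2.

Emit:
{"op": "servo_tool", "data": {"moves": [{"x": 0, "y": 0, "z": 0, "turn": 0, "fingers": 4.5}, {"x": 0, "y": 0, "z": 0, "turn": 0, "fingers": 4.5}, {"x": 0, "y": 0, "z": 0, "turn": 0, "fingers": 4.5}, {"x": 0, "y": 0, "z": 0, "turn": 0, "fingers": 4.5}, {"x": 0, "y": 0, "z": 4, "turn": 0, "fingers": 4.5}, {"x": 0, "y": 3, "z": 8, "turn": 0, "fingers": 4.5}, {"x": 0, "y": 7, "z": 12, "turn": 0, "fingers": 4.5}, {"x": 0, "y": 9.9, "z": 16.5, "turn": 0, "fingers": 4.5}]}}

```text
time_s: 12.8
position: [0.4518, 0.1048, 0.1911]
orientation: [[1.0, -0.001, -0.006], [0.006, 0.0, 1.0], [-0.001, -1.0, 0.0]]
force: [0.8, 0.5, -2.5]
grip_width: 0.0527
```

Emit:
{"op": "servo_tool", "data": {"moves": [{"x": 3, "y": 0, "z": 0, "turn": 0, "fingers": 4.5}, {"x": 7, "y": 0, "z": 0, "turn": 0, "fingers": 4.5}, {"x": 11, "y": 0, "z": 0, "turn": 0, "fingers": 4.5}, {"x": 13.6, "y": 0, "z": -1, "turn": 0, "fingers": 4.5}, {"x": 13.6, "y": 0, "z": -3.5, "turn": 0, "fingers": 4.5}, {"x": 13.6, "y": 0, "z": -3.5, "turn": 0, "fingers": 4.5}, {"x": 13.6, "y": 0, "z": -3.5, "turn": 0, "fingers": 4.5}]}}

```text
time_s: 13.5
position: [0.5977, 0.1091, 0.1606]
orientation: [[1.0, 0.023, -0.005], [0.005, 0.01, 1.0], [0.023, -1.0, 0.01]]
force: [7.0, 15.4, 13.5]
grip_width: 0.0529
```

```bash
python3 - <<'E'
from h import *
st()
d=img("wrist","w17");st()
E
```

```text
t 13.5 pos [0.5977 0.1091 0.1606] yaw 0.27 F [ 7.  15.4 13.5] w 0.0529
t 13.55 pos [0.5976 0.1091 0.1607] yaw 0.28 F [ 7.3 15.1 13.6] w 0.0527
```

View pics/w17.png

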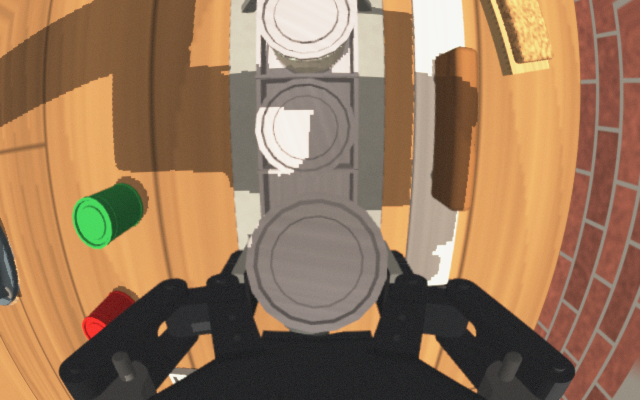

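The tin has caught on the end plate (15 N) and slid in the grip. I'll lift straight up and look.

Emit:
{"op": "servo_tool", "data": {"moves": [{"x": 0, "y": 0.2, "z": 1.5, "turn": 0, "fingers": 4.5}, {"x": 0, "y": 0.4, "z": 4, "turn": 0, "fingers": 4.5}, {"x": 0, "y": 0.4, "z": 6, "turn": 0, "fingers": 4.5}, {"x": 0, "y": 0.4, "z": 6, "turn": 0, "fingers": 4.5}, {"x": 0, "y": 0.4, "z": 6, "turn": 0, "fingers": 4.5}]}}

```text
time_s: 14.05
position: [0.5885, 0.1076, 0.2146]
orientation: [[1.0, -0.0, -0.006], [0.006, 0.0, 1.0], [-0.0, -1.0, 0.0]]
force: [0.1, 0.0, -2.2]
grip_width: 0.0528
```

```bash
python3 - <<'E'
from h import *
st()
d=img("wrist","w18")
t=img("top"); crop(t,155,105,355,255,4,"t18")
s=img("scene"); crop(s,255,140,435,305,4,"s18")
E
```

```text
t 14.05 pos [0.5885 0.1076 0.2146] yaw 0.36 F [ 0.1  0.  -2.2] w 0.0528
```

View pics/w18.png

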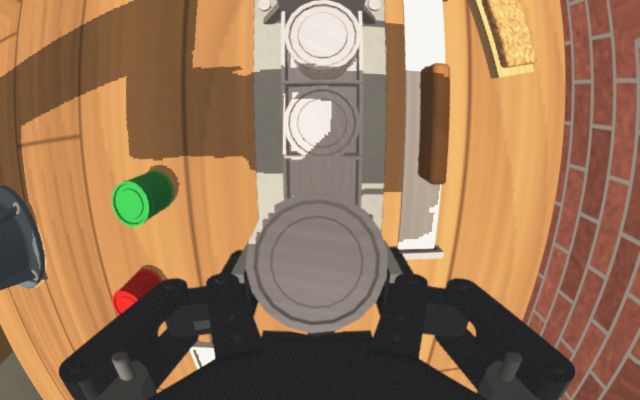

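View pics/t18.png

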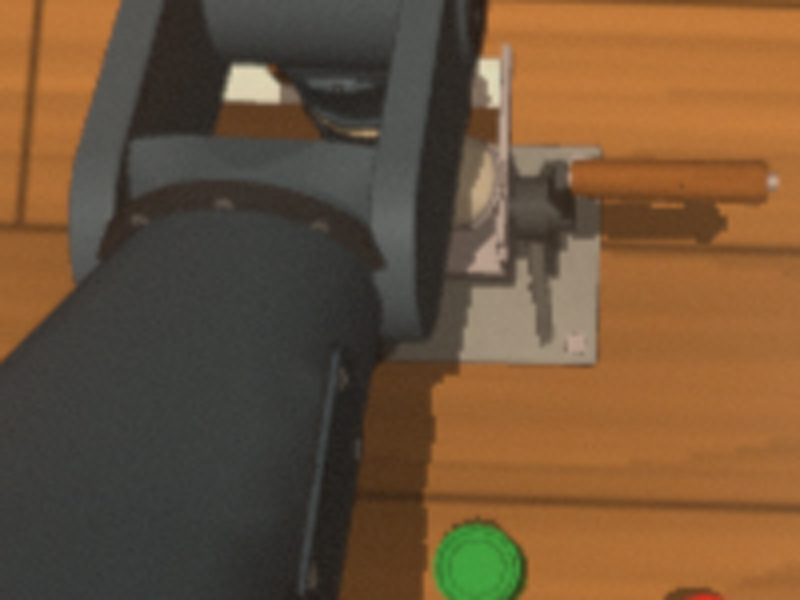

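View pics/s18.png

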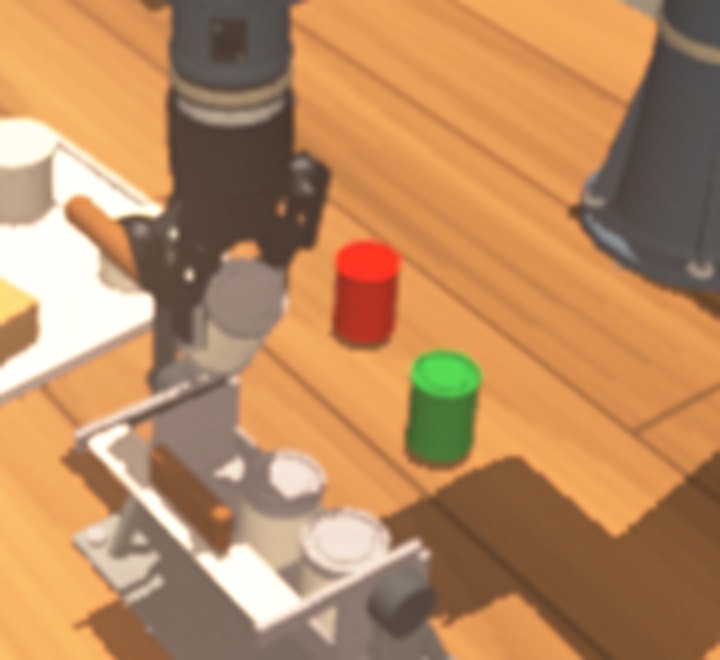

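Emit:
{"op": "servo_tool", "data": {"moves": [{"x": 0, "y": 1, "z": 2.5, "turn": 0, "fingers": 4.5}, {"x": -3, "y": 1, "z": 2.5, "turn": 0, "fingers": 4.5}, {"x": -7, "y": 1, "z": 2.5, "turn": 0, "fingers": 4.5}, {"x": -11, "y": -1, "z": 1, "turn": 0, "fingers": 4.5}, {"x": -13, "y": -5, "z": -3, "turn": 0, "fingers": 4.5}, {"x": -13.5, "y": -9, "z": -7, "turn": 0, "fingers": 4.5}, {"x": -13.5, "y": -9, "z": -11, "turn": 0, "fingers": 4.5}, {"x": -13.5, "y": -9, "z": -13, "turn": 0, "fingers": 4.5}]}}

```text
time_s: 15.0
position: [0.4516, 0.0163, 0.0814]
orientation: [[1.0, -0.006, -0.003], [0.003, 0.001, 1.0], [-0.006, -1.0, 0.001]]
force: [-0.1, -0.5, -1.9]
grip_width: 0.0527
```

Emit:
{"op": "servo_tool", "data": {"moves": [{"x": 0, "y": 0, "z": 0, "turn": 0, "fingers": 4.5}, {"x": 0, "y": 0, "z": -1, "turn": 0, "fingers": 4.5}, {"x": 0, "y": 0, "z": -2, "turn": 0, "fingers": 4.5}, {"x": 0, "y": 0, "z": -2, "turn": 0, "fingers": 4.5}]}}

```text
time_s: 15.4
position: [0.4541, 0.018, 0.0643]
orientation: [[1.0, -0.0, -0.007], [0.007, 0.0, 1.0], [-0.0, -1.0, 0.0]]
force: [-0.3, -0.3, -1.1]
grip_width: 0.0525
```

```bash
python3 - <<'E'
from h import *
st()
d=img("wrist","w19")
s=img("scene"); crop(s,255,130,435,295,4,"s19")
E
```

```text
t 15.4 pos [0.4541 0.018  0.0643] yaw 0.41 F [-0.3 -0.3 -1.1] w 0.0525
```

View pics/w19.png

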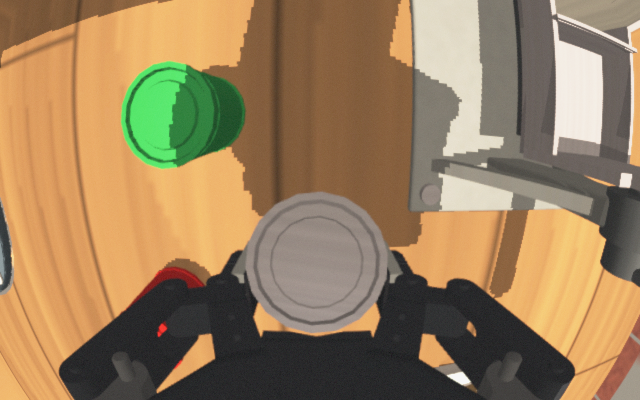

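View pics/s19.png

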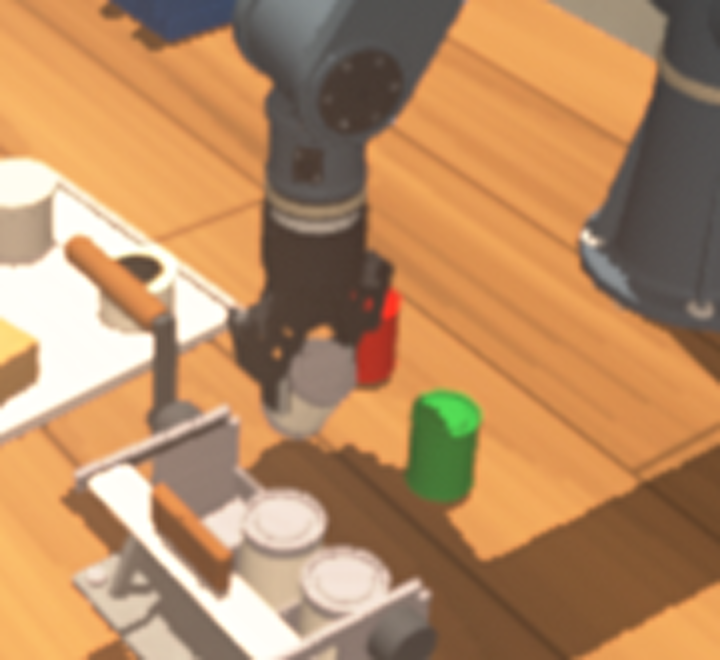

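Emit:
{"op": "servo_tool", "data": {"moves": [{"x": 0, "y": 0, "z": -1, "turn": 0, "fingers": 4.5}, {"x": 0, "y": 0, "z": -1.5, "turn": 0, "fingers": 4.5}, {"x": 0, "y": 0, "z": -1.8, "turn": 0, "fingers": 4.5}]}}

```text
time_s: 15.8
position: [0.4539, 0.0177, 0.0461]
orientation: [[1.0, -0.0, -0.006], [0.006, 0.0, 1.0], [-0.0, -1.0, 0.0]]
force: [0.2, -0.8, -2.0]
grip_width: 0.0527
```

Emit:
{"op": "servo_tool", "data": {"moves": [{"x": 0, "y": 0, "z": -0.4, "turn": 0, "fingers": 4.5}, {"x": 0, "y": 0, "z": -0.8, "turn": 0, "fingers": 4.5}]}}

```text
time_s: 16.0
position: [0.4541, 0.0176, 0.0382]
orientation: [[1.0, 0.0, -0.006], [0.006, -0.0, 1.0], [0.0, -1.0, -0.0]]
force: [-0.1, 0.2, -1.9]
grip_width: 0.0528
```

Emit:
{"op": "servo_tool", "data": {"moves": [{"x": 0, "y": 0, "z": -0.4, "turn": 0, "fingers": 4.5}, {"x": 0, "y": 0, "z": -0.8, "turn": 0, "fingers": 4.5}]}}

```text
time_s: 16.2
position: [0.4542, 0.0176, 0.0305]
orientation: [[1.0, 0.0, -0.006], [0.006, -0.0, 1.0], [0.0, -1.0, -0.0]]
force: [-1.8, -1.5, 32.7]
grip_width: 0.0523
```

Emit:
{"op": "servo_tool", "data": {"moves": [{"x": 0, "y": 0, "z": -0.4, "turn": 0, "fingers": 4.5}, {"x": 0, "y": 0, "z": -0.5, "turn": 0, "fingers": 4.5}]}}

```text
time_s: 16.4
position: [0.4542, 0.0175, 0.0296]
orientation: [[1.0, 0.003, -0.007], [0.007, -0.001, 1.0], [0.003, -1.0, -0.001]]
force: [-6.5, -0.8, 57.9]
grip_width: 0.0526
```

```bash
python3 - <<'E'
from h import *
st()
d=img("wrist","w20")
s=img("scene"); crop(s,255,130,435,295,4,"s20")
E
```

```text
t 16.4 pos [0.4542 0.0175 0.0296] yaw 0.39 F [-6.5 -0.8 57.9] w 0.0526
```

View pics/w20.png

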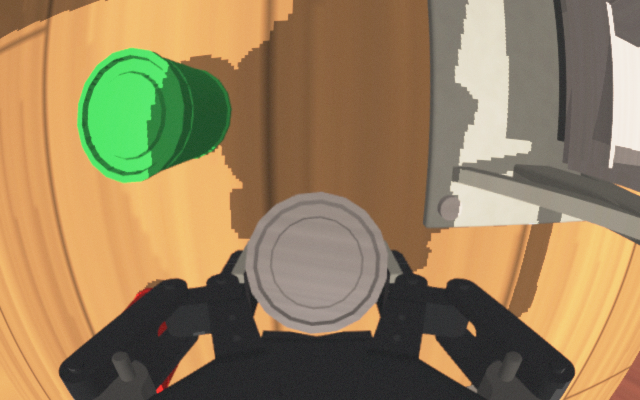

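View pics/s20.png

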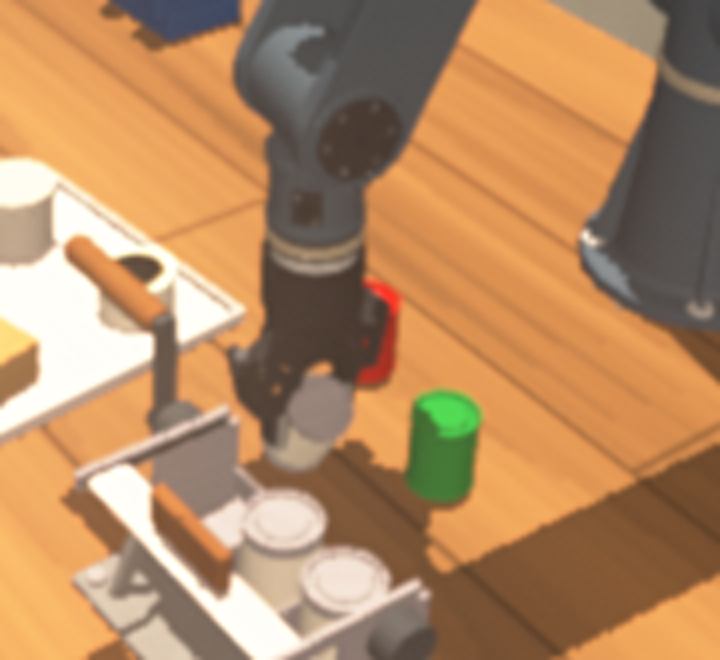

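Emit:
{"op": "servo_tool", "data": {"moves": [{"x": 0, "y": 0, "z": 0.4, "turn": 0, "fingers": 4.5}, {"x": 0, "y": 0, "z": 0.4, "turn": 0, "fingers": 4.5}]}}

```text
time_s: 16.7
position: [0.4547, 0.0175, 0.0307]
orientation: [[1.0, 0.002, -0.006], [0.006, -0.001, 1.0], [0.002, -1.0, -0.001]]
force: [-0.0, 0.5, 12.9]
grip_width: 0.0524
```

Emit:
{"op": "servo_tool", "data": {"moves": [{"x": 0, "y": 0, "z": 0, "turn": 0, "fingers": 6}, {"x": 0, "y": 0, "z": 0, "turn": 0, "fingers": 6}, {"x": 0, "y": 0, "z": 0, "turn": 0, "fingers": 8.5}, {"x": 0, "y": 0, "z": 0, "turn": 0, "fingers": 8.5}, {"x": 0, "y": 0, "z": 0, "turn": 0, "fingers": 8.5}]}}

```text
time_s: 17.2
position: [0.4539, 0.0177, 0.0292]
orientation: [[1.0, -0.001, -0.006], [0.006, 0.0, 1.0], [-0.001, -1.0, 0.0]]
force: [-0.3, 0.0, -0.3]
grip_width: 0.0852
```

```bash
python3 - <<'E'
from h import *
st()
d=img("wrist","w21")
E
```

```text
t 17.2 pos [0.4539 0.0177 0.0292] yaw 0.36 F [-0.3  0.  -0.3] w 0.0852
```

View pics/w21.png

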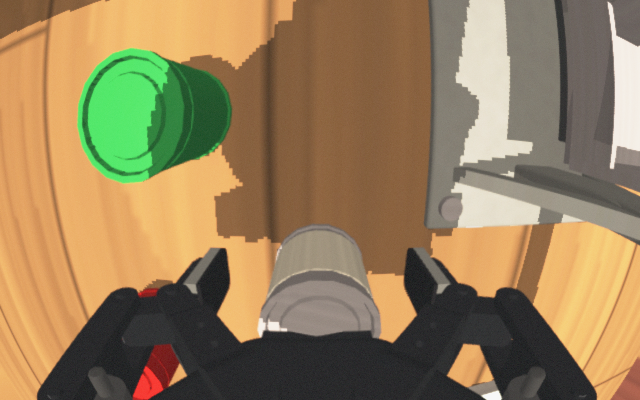

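```bash
python3 - <<'E'
from h import *
s=st()
d=img("wrist")
for v in (195,227): print(wback(d,(317,v),0.0))
for v in (228,274,283,322): print(wback(d,(319,v),0.066))
E
```

```text
t 17.25 pos [0.4539 0.0177 0.0293] yaw 0.36 F [ 0.2  0.2 -0. ] w 0.0846
[0.45463439 0.0423557  0.        ]
[0.45479573 0.02288858 0.        ]
[0.45530429 0.04681131 0.066     ]
[0.45551014 0.02775873 0.066     ]
[0.45555587 0.02368621 0.066     ]
[0.45578191 0.00418655 0.066     ]
```

Emit:
{"op": "servo_tool", "data": {"moves": [{"x": 0.1, "y": -0.9, "z": 0.4, "turn": 0, "fingers": 8.5}, {"x": 0.1, "y": -1.9, "z": 0.4, "turn": 0, "fingers": 8.5}, {"x": 0.1, "y": -1.9, "z": 0.4, "turn": 0, "fingers": 8.5}, {"x": 0.1, "y": -1.9, "z": 0.4, "turn": 0, "fingers": 8.5}]}}

```text
time_s: 17.7
position: [0.4552, -0.002, 0.0337]
orientation: [[1.0, 0.0, -0.005], [0.005, -0.0, 1.0], [0.0, -1.0, -0.0]]
force: [0.4, 0.6, 0.3]
grip_width: 0.0849
```

```bash
python3 - <<'E'
from h import *
st()
d=img("wrist","w22")
E
```

```text
t 17.7 pos [ 0.4552 -0.002   0.0337] yaw 0.28 F [0.4 0.6 0.3] w 0.0849
```

View pics/w22.png

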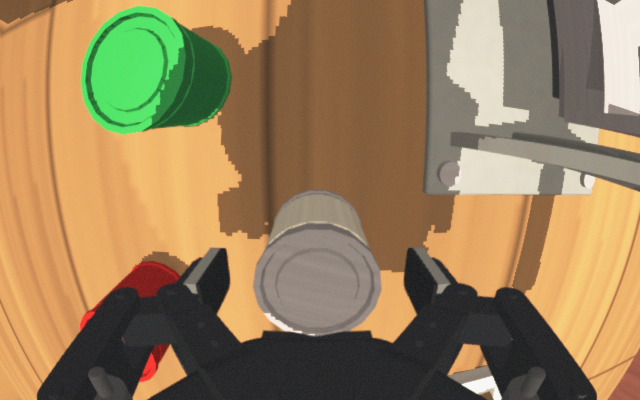

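Emit:
{"op": "servo_tool", "data": {"moves": [{"x": 0, "y": 0.15, "z": 0, "turn": 0, "fingers": 4.5}, {"x": 0, "y": 0.15, "z": 0, "turn": 0, "fingers": 4.5}, {"x": 0, "y": 0.15, "z": 0, "turn": 0, "fingers": 4.5}, {"x": 0, "y": 0.15, "z": 0, "turn": 0, "fingers": 4.5}, {"x": 0, "y": 0.15, "z": 4, "turn": 0, "fingers": 4.5}, {"x": 0, "y": 0.15, "z": 8, "turn": 0, "fingers": 4.5}]}}

```text
time_s: 18.35
position: [0.4535, 0.0006, 0.1127]
orientation: [[1.0, -0.006, -0.007], [0.007, 0.001, 1.0], [-0.006, -1.0, 0.001]]
force: [1.2, -0.6, -1.6]
grip_width: 0.0529
```

```bash
python3 - <<'E'
from h import *
st()
t=img("top")
ct=lambda u,v:(155+u/4-.4,105+v/4-.4)
for u in (168,179,182,500,510): print(u,back(t,ct(u,100),.150)[1].round(4))
for u in (500,513): print(u,back(t,ct(u,260),.150)[1].round(4))
for u in (167,176): print(u,back(t,ct(u,240),.150)[1].round(4))
crop(t,190,105,310,195,6,"t23")
E
```

```text
t 18.35 pos [0.4535 0.0006 0.1127] yaw 0.37 F [ 1.2 -0.6 -1.6] w 0.0529
168 0.2764
179 0.2699
182 0.2681
500 0.0797
510 0.0738
500 0.0753
513 0.0677
167 0.2708
176 0.2655
```

View pics/t23.png

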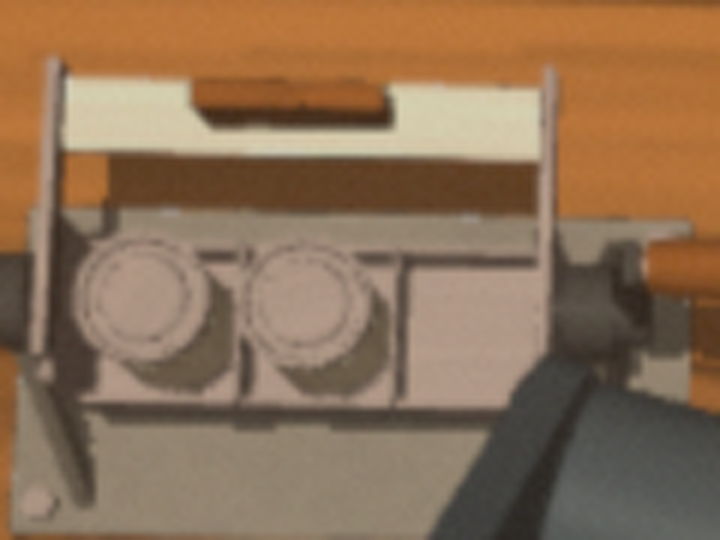

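Emit:
{"op": "servo_tool", "data": {"moves": [{"x": 0, "y": 3, "z": 4, "turn": 0, "fingers": 4.5}, {"x": 0, "y": 7, "z": 8, "turn": 0, "fingers": 4.5}, {"x": 0, "y": 11.1, "z": 11.5, "turn": 0, "fingers": 4.5}, {"x": 2, "y": 11.1, "z": 12, "turn": 0, "fingers": 4.5}, {"x": 6, "y": 11.1, "z": 12, "turn": 0, "fingers": 4.5}, {"x": 10, "y": 11.1, "z": 12, "turn": 0, "fingers": 4.5}, {"x": 13.7, "y": 11.1, "z": 12, "turn": 0, "fingers": 4.5}, {"x": 13.7, "y": 11.1, "z": 12, "turn": 0, "fingers": 4.5}]}}

```text
time_s: 19.2
position: [0.597, 0.1109, 0.2328]
orientation: [[1.0, 0.005, -0.006], [0.006, -0.0, 1.0], [0.005, -1.0, -0.0]]
force: [-0.5, -0.7, -2.5]
grip_width: 0.0522
```

Emit:
{"op": "servo_tool", "data": {"moves": [{"x": 0, "y": 0, "z": 0, "turn": 0, "fingers": 4.5}, {"x": 0, "y": 0, "z": 0, "turn": 0, "fingers": 4.5}, {"x": 0, "y": 0, "z": 0, "turn": 0, "fingers": 4.5}]}}

```text
time_s: 19.5
position: [0.5904, 0.1113, 0.2332]
orientation: [[1.0, -0.002, -0.007], [0.007, 0.0, 1.0], [-0.002, -1.0, 0.0]]
force: [0.0, -0.2, -1.6]
grip_width: 0.0526
```

```bash
python3 - <<'E'
from h import *
st()
d=img("wrist","w24")
E
```

```text
t 19.5 pos [0.5904 0.1113 0.2332] yaw 0.38 F [ 0.  -0.2 -1.6] w 0.0526
```

View pics/w24.png

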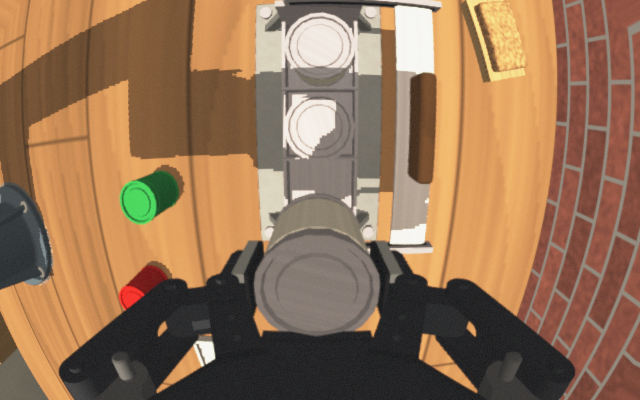

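Upright in the grip and centred. Now I'll lower it in stages.

Emit:
{"op": "servo_tool", "data": {"moves": [{"x": 0.05, "y": -0.1, "z": -3, "turn": 0, "fingers": 4.5}, {"x": 0.05, "y": -0.1, "z": -6, "turn": 0, "fingers": 4.5}, {"x": 0.05, "y": -0.1, "z": -6.8, "turn": 0, "fingers": 4.5}, {"x": 0.05, "y": -0.1, "z": -7.5, "turn": 0, "fingers": 4.5}]}}

```text
time_s: 19.95
position: [0.592, 0.1102, 0.1582]
orientation: [[1.0, -0.001, -0.006], [0.006, 0.0, 1.0], [-0.001, -1.0, 0.0]]
force: [-0.3, -0.4, -2.2]
grip_width: 0.0526
```

Emit:
{"op": "servo_tool", "data": {"moves": [{"x": 0, "y": 0, "z": -0.5, "turn": 0, "fingers": 4.5}, {"x": 0, "y": 0, "z": -1, "turn": 0, "fingers": 4.5}, {"x": 0, "y": 0, "z": -1.5, "turn": 0, "fingers": 4.5}]}}

```text
time_s: 20.25
position: [0.5933, 0.1101, 0.1443]
orientation: [[1.0, 0.002, -0.006], [0.006, -0.0, 1.0], [0.002, -1.0, -0.0]]
force: [0.6, 0.1, -1.9]
grip_width: 0.0527
```

Emit:
{"op": "servo_tool", "data": {"moves": [{"x": 0, "y": 0, "z": -1, "turn": 0, "fingers": 4.5}, {"x": 0, "y": 0, "z": -2, "turn": 0, "fingers": 4.5}, {"x": 0, "y": 0, "z": -2.5, "turn": 0, "fingers": 4.5}]}}

```text
time_s: 20.55
position: [0.5918, 0.1101, 0.1172]
orientation: [[1.0, -0.002, -0.006], [0.006, 0.0, 1.0], [-0.002, -1.0, 0.0]]
force: [-0.9, -0.4, -2.1]
grip_width: 0.0523
```

Emit:
{"op": "servo_tool", "data": {"moves": [{"x": 0, "y": 0, "z": -0.7, "turn": 0, "fingers": 4.5}, {"x": 0, "y": 0, "z": -0.9, "turn": 0, "fingers": 4.5}, {"x": 0, "y": 0, "z": -0.9, "turn": 0, "fingers": 4.5}]}}

```text
time_s: 20.85
position: [0.5923, 0.1101, 0.109]
orientation: [[1.0, -0.001, -0.006], [0.006, -0.0, 1.0], [-0.001, -1.0, 0.0]]
force: [1.0, 1.0, -1.5]
grip_width: 0.0525
```

Emit:
{"op": "servo_tool", "data": {"moves": [{"x": 0, "y": 0, "z": 0, "turn": 0, "fingers": 6.8}, {"x": 0, "y": 0, "z": 0, "turn": 0, "fingers": 6.8}, {"x": 0, "y": 0, "z": 0, "turn": 0, "fingers": 6.8}, {"x": 0, "y": 0, "z": 3, "turn": 0, "fingers": 6.8}, {"x": 0, "y": 0, "z": 7, "turn": 0, "fingers": 6.8}, {"x": 0, "y": 0, "z": 11, "turn": 0, "fingers": 6.8}, {"x": 0, "y": 4, "z": 13, "turn": 0, "fingers": 6}, {"x": 0, "y": 6.5, "z": 13, "turn": 0, "fingers": 5}]}}

```text
time_s: 21.65
position: [0.5952, 0.1766, 0.2447]
orientation: [[1.0, 0.01, -0.005], [0.005, 0.002, 1.0], [0.01, -1.0, 0.002]]
force: [-0.4, -0.3, -0.2]
grip_width: 0.0501
```

```bash
python3 - <<'E'
from h import *
st()
d=img("wrist","w25")
s=img("scene"); crop(s,255,180,435,345,4,"s25");st()
E
```

```text
t 21.65 pos [0.5952 0.1766 0.2447] yaw 0.31 F [-0.4 -0.3 -0.2] w 0.0501
t 21.75 pos [0.5928 0.1781 0.2414] yaw 0.56 F [-0.7 -0.1 -0.8] w 0.0502
```

View pics/w25.png

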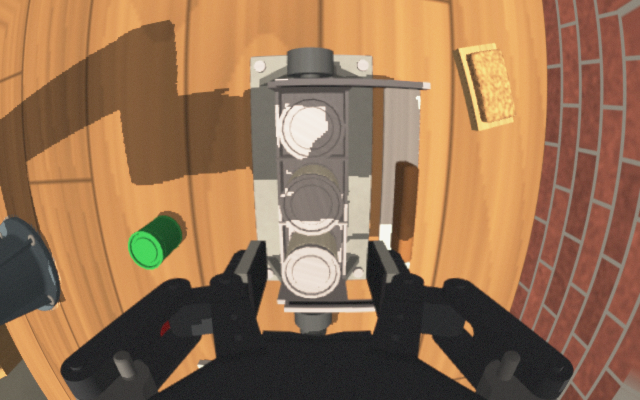

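View pics/s25.png

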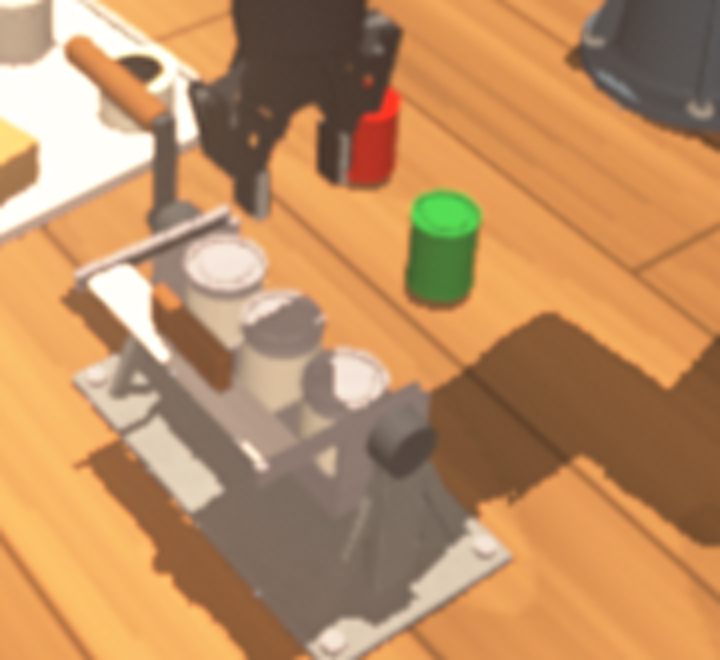

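Emit:
{"op": "servo_tool", "data": {"moves": [{"x": 3, "y": -0.2, "z": 0, "turn": 0, "fingers": 4}, {"x": 6, "y": -0.2, "z": 0, "turn": 0, "fingers": 4}, {"x": 7.5, "y": -0.2, "z": 0, "turn": 0, "fingers": 4}, {"x": 7.5, "y": -0.2, "z": -2, "turn": 0, "fingers": 4}, {"x": 7.5, "y": -0.2, "z": -4, "turn": 0, "fingers": 4}, {"x": 7.5, "y": -0.2, "z": -4, "turn": 0, "fingers": 4}, {"x": 7.5, "y": -0.2, "z": -4, "turn": 0, "fingers": 4}]}}

```text
time_s: 22.45
position: [0.6672, 0.1725, 0.1991]
orientation: [[1.0, -0.002, -0.006], [0.006, -0.0, 1.0], [-0.002, -1.0, -0.0]]
force: [0.0, 0.5, -0.3]
grip_width: 0.04
```

```bash
python3 - <<'E'
from h import *
st()
d=img("wrist","w26")
s=img("scene"); crop(s,255,180,435,345,4,"s26");st()
E
```

```text
t 22.45 pos [0.6672 0.1725 0.1991] yaw 0.34 F [ 0.   0.5 -0.3] w 0.04
t 22.55 pos [0.6683 0.1729 0.2007] yaw 0.35 F [ 0.2 -0.3  0.1] w 0.0401
```

View pics/w26.png

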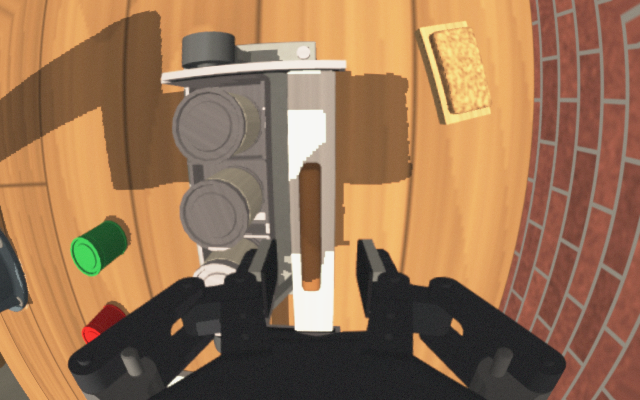

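View pics/s26.png

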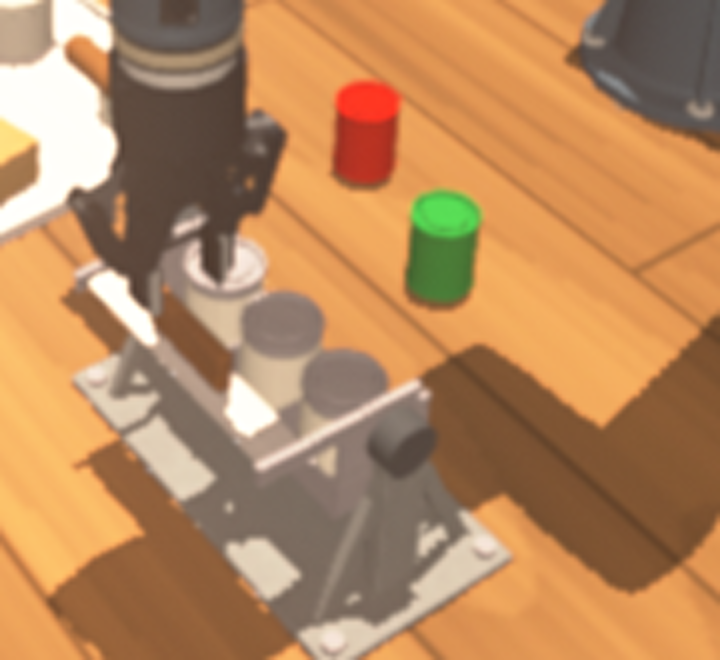

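```bash
python3 - <<'E'
from h import *
d=img("wrist"); crop(d,250,140,380,310,4,"w27")
st()
for uv in [(311,164),(312,283),(311,228)]: print(wback(d,uv,.1775))
E
```

```text
t 22.6 pos [0.6683 0.173  0.201 ] yaw 0.36 F [-0.8 -0.9  0.5] w 0.04
[0.66562157 0.21633095 0.1775    ]
[0.6663804 0.1434149 0.1775   ]
[0.66573301 0.17966763 0.1775    ]
```

View pics/w27.png

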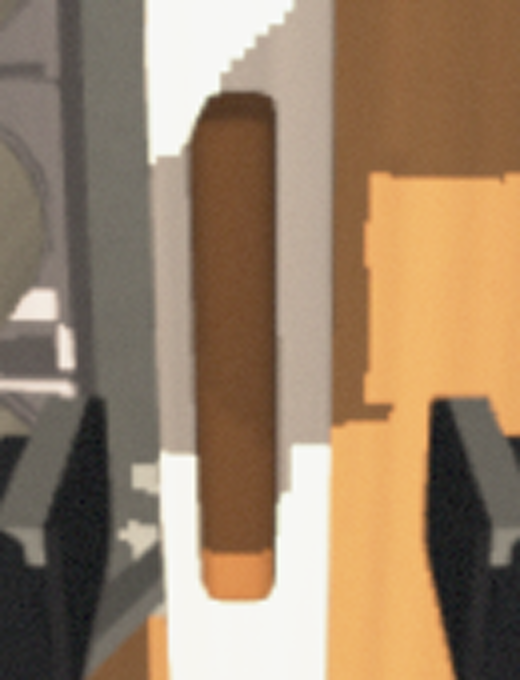

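Emit:
{"op": "servo_tool", "data": {"moves": [{"x": -0.2, "y": 0.2, "z": -2, "turn": 0, "fingers": 4}, {"x": -0.2, "y": 0.2, "z": -4, "turn": 0, "fingers": 3}, {"x": -0.2, "y": 0.2, "z": -4.8, "turn": 0, "fingers": 3}, {"x": -0.2, "y": 0.2, "z": -4.8, "turn": 0, "fingers": 3}, {"x": -0.2, "y": 0.2, "z": -4.8, "turn": 0, "fingers": 3}]}}

```text
time_s: 23.1
position: [0.6663, 0.1752, 0.1526]
orientation: [[1.0, 0.002, -0.006], [0.006, 0.0, 1.0], [0.002, -1.0, 0.0]]
force: [0.3, 0.6, -0.4]
grip_width: 0.0303
```

Emit:
{"op": "servo_tool", "data": {"moves": [{"x": 0, "y": 0, "z": 0, "turn": 0, "fingers": 0.5}, {"x": 0, "y": 0, "z": 0, "turn": 0, "fingers": 0.5}, {"x": 0, "y": 0, "z": 0, "turn": 0, "fingers": 0.5}, {"x": 0, "y": 0, "z": 0, "turn": 0, "fingers": 0.5}]}}

```text
time_s: 23.5
position: [0.6662, 0.1752, 0.1522]
orientation: [[1.0, 0.002, -0.007], [0.007, 0.0, 1.0], [0.002, -1.0, 0.0]]
force: [1.7, 0.3, 1.2]
grip_width: 0.011
```

Gripped (11 mm). I'll slide it shut along −x.

Emit:
{"op": "servo_tool", "data": {"moves": [{"x": -1, "y": 0, "z": 0, "turn": 0, "fingers": 0.5}, {"x": -2, "y": 0, "z": 0, "turn": 0, "fingers": 0.5}, {"x": -3, "y": 0, "z": 0, "turn": 0, "fingers": 0.5}, {"x": -4, "y": 0, "z": 0, "turn": 0, "fingers": 0.5}, {"x": -5, "y": 0, "z": 0, "turn": 0, "fingers": 0.5}, {"x": -6, "y": 0, "z": 0, "turn": 0, "fingers": 0.5}, {"x": -7, "y": 0, "z": 0, "turn": 0, "fingers": 0.5}]}}

```text
time_s: 24.2
position: [0.5948, 0.1744, 0.1517]
orientation: [[1.0, 0.0, -0.007], [0.007, -0.001, 1.0], [0.0, -1.0, -0.001]]
force: [2.6, -3.4, 0.8]
grip_width: 0.0107
```

Emit:
{"op": "servo_tool", "data": {"moves": [{"x": -0.4, "y": 0, "z": 0, "turn": 0, "fingers": 0.5}, {"x": -0.6, "y": 0, "z": 0, "turn": 0, "fingers": 0.5}, {"x": -0.6, "y": 0, "z": 0, "turn": 0, "fingers": 0.5}]}}

```text
time_s: 24.5
position: [0.5912, 0.1744, 0.1516]
orientation: [[1.0, 0.005, -0.006], [0.006, -0.001, 1.0], [0.005, -1.0, -0.001]]
force: [6.2, -4.5, -2.4]
grip_width: 0.011
```

Emit:
{"op": "servo_tool", "data": {"moves": [{"x": -0.3, "y": 0, "z": 0, "turn": 0, "fingers": 0.5}, {"x": -0.3, "y": 0, "z": 0, "turn": 0, "fingers": 0.5}]}}

```text
time_s: 24.7
position: [0.5909, 0.1744, 0.1517]
orientation: [[1.0, 0.011, -0.006], [0.006, -0.001, 1.0], [0.011, -1.0, -0.001]]
force: [10.3, -4.3, -6.3]
grip_width: 0.0106
```

Emit:
{"op": "servo_tool", "data": {"moves": [{"x": -0.4, "y": 0, "z": 0, "turn": 0, "fingers": 0.5}, {"x": -0.4, "y": 0, "z": 0, "turn": 0, "fingers": 0.5}]}}

```text
time_s: 24.9
position: [0.5905, 0.1744, 0.1517]
orientation: [[1.0, 0.019, -0.006], [0.006, -0.0, 1.0], [0.019, -1.0, -0.0]]
force: [16.8, -3.5, -11.2]
grip_width: 0.0108
```

```bash
python3 - <<'E'
from h import *
st()
d=img("wrist","w28")
s=img("scene"); crop(s,255,180,435,345,4,"s28")
E
```

```text
t 24.9 pos [0.5905 0.1744 0.1517] yaw 0.35 F [ 16.8  -3.5 -11.2] w 0.0108
```

View pics/w28.png

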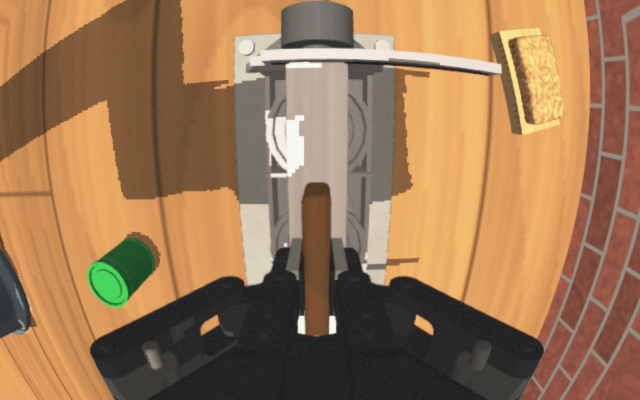

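View pics/s28.png

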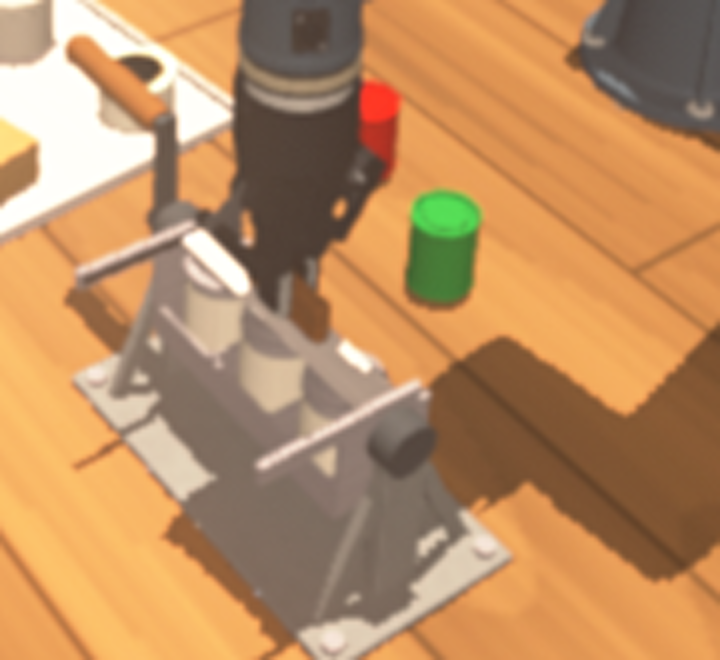

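Emit:
{"op": "servo_tool", "data": {"moves": [{"x": 0.7, "y": 0, "z": 0, "turn": 0, "fingers": 0.5}, {"x": 0.7, "y": 0, "z": 0, "turn": 0, "fingers": 0.5}, {"x": 0.7, "y": 0, "z": 0, "turn": 0, "fingers": 3}, {"x": 0.7, "y": 0, "z": 0, "turn": 0, "fingers": 3.5}, {"x": 0.7, "y": 0, "z": 3, "turn": 0, "fingers": 4}, {"x": 0.7, "y": 0, "z": 7, "turn": 0, "fingers": 4}, {"x": 0.7, "y": -2, "z": 11, "turn": 0, "fingers": 5}, {"x": 0.7, "y": -6, "z": 12, "turn": 0, "fingers": 5}]}}

```text
time_s: 25.8
position: [0.5905, 0.1179, 0.2762]
orientation: [[1.0, 0.007, -0.011], [0.011, 0.003, 1.0], [0.007, -1.0, 0.003]]
force: [1.9, -0.7, 0.3]
grip_width: 0.0502
```

Emit:
{"op": "servo_tool", "data": {"moves": [{"x": 0, "y": -4, "z": 0, "turn": 0, "fingers": 5}, {"x": 0, "y": -8, "z": 0, "turn": 0, "fingers": 5}, {"x": 0, "y": -12, "z": 0, "turn": 0, "fingers": 5}, {"x": 0, "y": -14.5, "z": 0, "turn": 0, "fingers": 5}, {"x": 0, "y": -14.5, "z": -0.5, "turn": 0, "fingers": 5}, {"x": 0, "y": -14.5, "z": -0.5, "turn": 0, "fingers": 5}, {"x": 0, "y": -14.5, "z": -0.5, "turn": 0, "fingers": 5}]}}

```text
time_s: 26.5
position: [0.5886, -0.0282, 0.266]
orientation: [[1.0, -0.002, -0.007], [0.007, 0.002, 1.0], [-0.002, -1.0, 0.002]]
force: [0.5, 1.3, -0.5]
grip_width: 0.0501
```

```bash
python3 - <<'E'
from h import *
st()
d=img("wrist","w29");st()
s=img("scene"); crop(s,245,160,425,325,4,"s29");
E
```

```text
t 26.5 pos [ 0.5886 -0.0282  0.266 ] yaw 0.42 F [ 0.5  1.3 -0.5] w 0.0501
t 26.55 pos [ 0.5889 -0.0281  0.2662] yaw 0.45 F [0.4 0.  0.5] w 0.0497
```

View pics/w29.png

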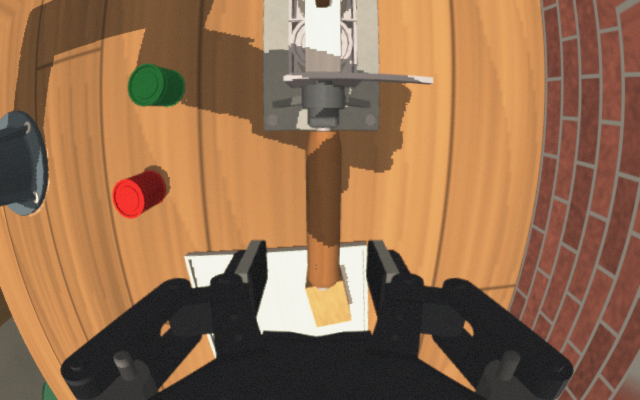

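View pics/s29.png

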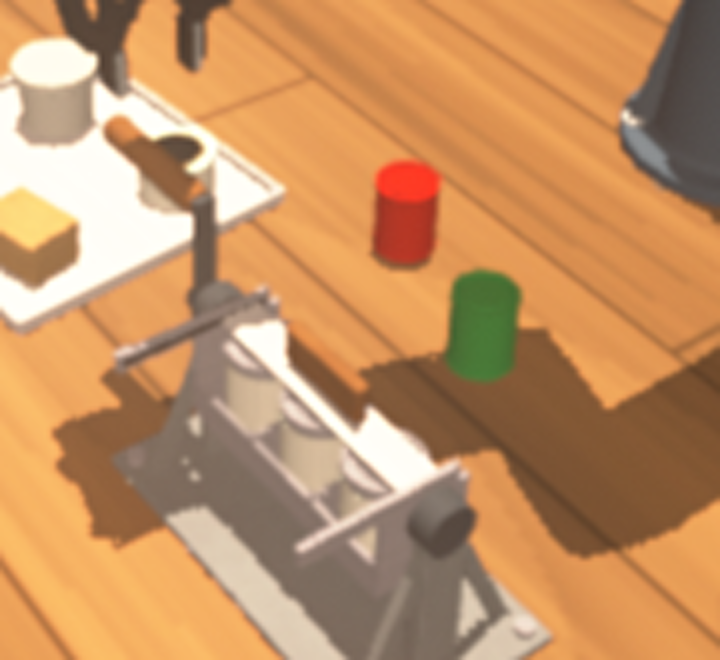

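```bash
python3 - <<'E'
from h import *
d=img("wrist");st()
crop(d,280,100,370,310,3.5,"w30")
for uv in [(323.5,130),(322.5,288),(322.5,210)]: print(wback(d,uv,.205))
E
```

```text
t 26.65 pos [ 0.5894 -0.0284  0.2666] yaw 0.47 F [-0.  -0.9 -1. ] w 0.0497
[0.59372267 0.03220972 0.205     ]
[ 0.59484764 -0.08458108  0.205     ]
[ 0.59380671 -0.02229847  0.205     ]
```

View pics/w30.png

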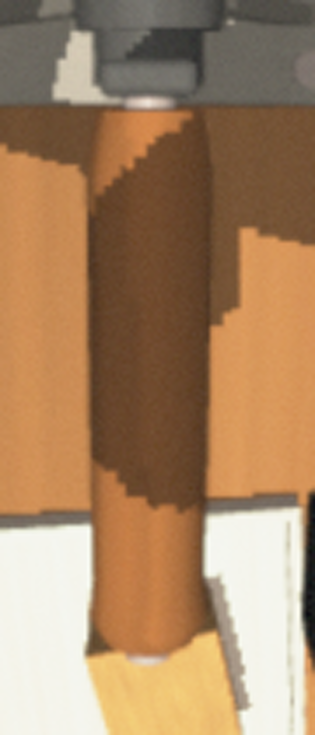

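Emit:
{"op": "servo_tool", "data": {"moves": [{"x": 0.3, "y": -0.3, "z": -3, "turn": 0, "fingers": 5}, {"x": 0.3, "y": -0.3, "z": -6, "turn": 0, "fingers": 5}, {"x": 0.3, "y": -0.3, "z": -8.05, "turn": 0, "fingers": 5}, {"x": 0.3, "y": -0.3, "z": -8.05, "turn": 0, "fingers": 5}, {"x": 0.3, "y": -0.3, "z": -8.05, "turn": 0, "fingers": 5}]}}

```text
time_s: 27.15
position: [0.5928, -0.0322, 0.1863]
orientation: [[1.0, -0.0, -0.007], [0.007, 0.0, 1.0], [-0.0, -1.0, 0.0]]
force: [0.4, -0.6, 0.6]
grip_width: 0.0501
```

Emit:
{"op": "servo_tool", "data": {"moves": [{"x": 0, "y": 0, "z": 0, "turn": 0, "fingers": 1.8}, {"x": 0, "y": 0, "z": 0, "turn": 0, "fingers": 1.8}, {"x": 0, "y": 0, "z": 0, "turn": 0, "fingers": 1.8}, {"x": 0, "y": 0, "z": 0, "turn": 0, "fingers": 1.8}]}}

```text
time_s: 27.55
position: [0.5935, -0.0329, 0.1878]
orientation: [[1.0, 0.003, -0.006], [0.006, -0.0, 1.0], [0.003, -1.0, -0.0]]
force: [-1.1, 1.0, 6.2]
grip_width: 0.0227
```

```bash
python3 - <<'E'
from h import *
st()
d=img("wrist","w31")
t=img("top");crop(t,155,105,355,255,4,"t31")
E
```

```text
t 27.55 pos [ 0.5935 -0.0329  0.1878] yaw 0.37 F [-1.1  1.   6.2] w 0.0227
```

View pics/w31.png

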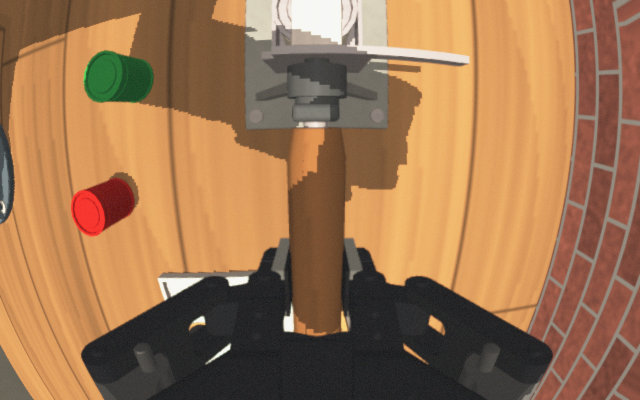

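View pics/t31.png

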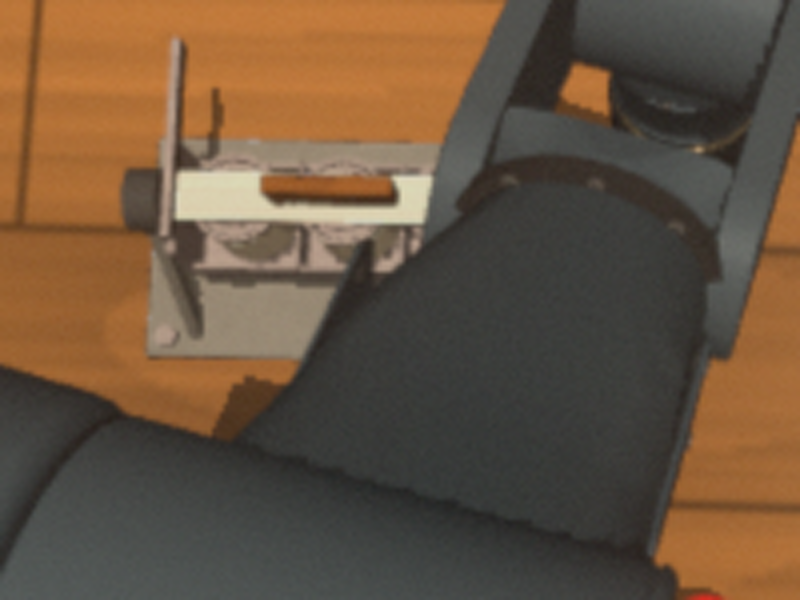

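```bash
python3 - <<'E'
from h import *
t=img("top");s=img("scene")
for y in (.0175,.08):
  for z in (.15,.2,.25,.3,.35,.4): print(y,z,proj(s,[.4542,y,z]).round(0))
print("disc px",(255+360/4,130+130/4))
# yoke left plate in t31: u 435..500,v 0..330 
for z in (.25,.3,.35,.4,.45):
  print(z,[back(t,(155+u/4,105+v/4),z).round(3)[:2] for u,v in [(435,215),(500,20),(735,350)]])
E
```

```text
0.0175 0.15 [333. 207.]
0.0175 0.2 [333. 193.]
0.0175 0.25 [334. 178.]
0.0175 0.3 [334. 162.]
0.0175 0.35 [335. 146.]
0.0175 0.4 [335. 129.]
0.08 0.15 [346. 218.]
0.08 0.2 [347. 203.]
0.08 0.25 [348. 188.]
0.08 0.3 [349. 173.]
0.08 0.35 [350. 156.]
0.08 0.4 [351. 138.]
disc px (345.0, 162.5)
0.25 [array([0.555, 0.099]), array([0.664, 0.069]), array([ 0.487, -0.062])]
0.3 [array([0.543, 0.091]), array([0.646, 0.064]), array([ 0.479, -0.06 ])]
0.35 [array([0.53 , 0.084]), array([0.627, 0.058]), array([ 0.47 , -0.059])]
0.4 [array([0.518, 0.077]), array([0.609, 0.052]), array([ 0.462, -0.057])]
0.45 [array([0.506, 0.069]), array([0.59 , 0.046]), array([ 0.453, -0.056])]
```

```bash
python3 - <<'E'
from h import *
img("scene","s32")
E
```

```text
(no output)
```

View pics/s32.png

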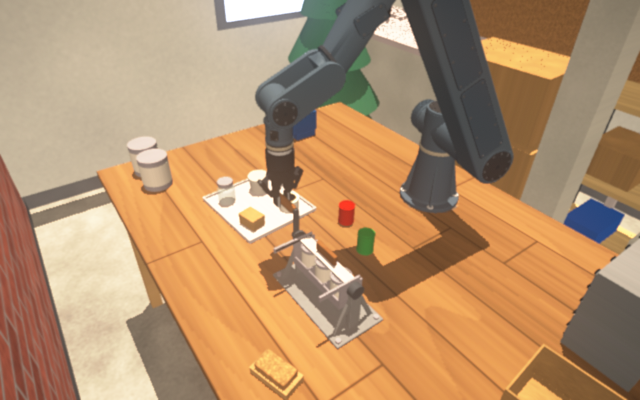

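Keeper is fully shut and the handle is held. I'll start cranking in the growing direction (top → +x) with a ramp, then check the picture.

Emit:
{"op": "servo_tool", "data": {"moves": [{"x": 0.26, "y": 0, "z": 0, "turn": 0, "fingers": 1.8}, {"x": 0.65, "y": 0, "z": -0.03, "turn": 0, "fingers": 1.8}, {"x": 1.17, "y": 0, "z": -0.09, "turn": 0, "fingers": 1.8}, {"x": 1.81, "y": 0, "z": -0.22, "turn": 0, "fingers": 1.8}, {"x": 2.57, "y": 0, "z": -0.45, "turn": 0, "fingers": 1.8}, {"x": 3.4, "y": 0, "z": -0.82, "turn": 0, "fingers": 1.8}, {"x": 4.3, "y": 0, "z": -1.36, "turn": 0, "fingers": 1.8}, {"x": 5.3, "y": 0, "z": -2.2, "turn": 0, "fingers": 1.8}]}}

```text
time_s: 28.6
position: [0.6462, -0.0323, 0.1668]
orientation: [[1.0, 0.002, -0.007], [0.007, 0.001, 1.0], [0.002, -1.0, 0.0]]
force: [-3.1, 1.8, 9.5]
grip_width: 0.0222
```

```bash
python3 - <<'E'
from h import *
st()
img("wrist","w33")
s=img("scene");crop(s,245,160,425,325,4,"s33");st()
E
```

```text
t 28.6 pos [ 0.6462 -0.0323  0.1668] yaw 0.37 F [-3.1  1.8  9.5] w 0.0222
t 28.7 pos [ 0.6475 -0.0323  0.1656] yaw 0.35 F [-1.7  2.2  9.3] w 0.0222
```

View pics/w33.png

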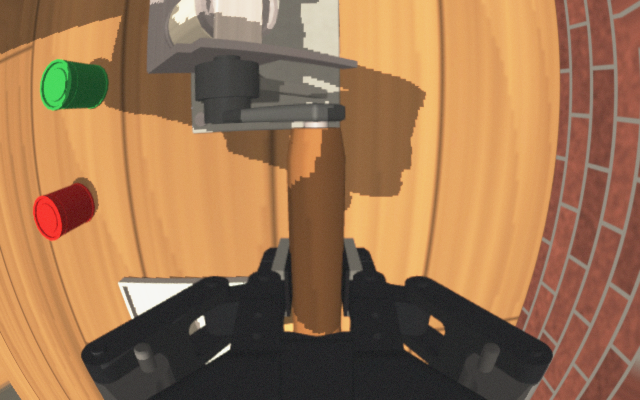

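View pics/s33.png

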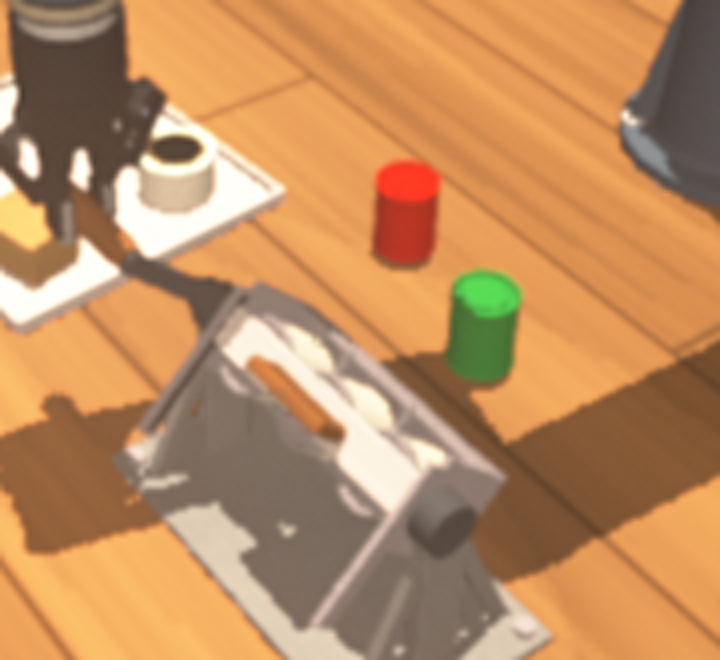

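Working: the cradle is tilted about 45° with the tins held. I'll continue at 11.25° per row.

Emit:
{"op": "servo_tool", "data": {"moves": [{"x": 0.94, "y": 0, "z": -1.13, "turn": 0, "fingers": 1.8}, {"x": 1.63, "y": 0, "z": -2.43, "turn": 0, "fingers": 1.8}, {"x": 2.06, "y": 0, "z": -3.84, "turn": 0, "fingers": 1.8}, {"x": 2.2, "y": 0, "z": -5.3, "turn": 0, "fingers": 1.8}]}}

```text
time_s: 29.1
position: [0.6694, -0.032, 0.114]
orientation: [[1.0, 0.005, -0.006], [0.006, 0.001, 1.0], [0.005, -1.0, 0.001]]
force: [-2.8, 3.0, 13.3]
grip_width: 0.0221
```

Emit:
{"op": "servo_tool", "data": {"moves": [{"x": -0.14, "y": 0, "z": -1.46, "turn": 0, "fingers": 1.8}, {"x": -0.57, "y": 0, "z": -2.87, "turn": 0, "fingers": 1.8}, {"x": -1.26, "y": 0, "z": -4.17, "turn": 0, "fingers": 1.8}, {"x": -2.2, "y": 0, "z": -5.3, "turn": 0, "fingers": 1.8}, {"x": -3.33, "y": 0, "z": -6.24, "turn": 0, "fingers": 1.8}, {"x": -4.63, "y": 0, "z": -6.93, "turn": 0, "fingers": 1.8}, {"x": -6.04, "y": 0, "z": -7.36, "turn": 0, "fingers": 1.8}, {"x": -7.5, "y": 0, "z": -7.5, "turn": 0, "fingers": 1.8}]}}

```text
time_s: 29.9
position: [0.5954, -0.0329, 0.0376]
orientation: [[1.0, 0.007, -0.006], [0.006, -0.001, 1.0], [0.007, -1.0, -0.001]]
force: [1.3, 1.6, 9.8]
grip_width: 0.0222
```

Emit:
{"op": "servo_tool", "data": {"moves": [{"x": -1.46, "y": 0, "z": 0.14, "turn": 0, "fingers": 1.8}, {"x": -2.87, "y": 0, "z": 0.57, "turn": 0, "fingers": 1.8}, {"x": -4.17, "y": 0, "z": 1.26, "turn": 0, "fingers": 1.8}, {"x": -5.3, "y": 0, "z": 2.2, "turn": 0, "fingers": 1.8}, {"x": -6.24, "y": 0, "z": 3.33, "turn": 0, "fingers": 1.8}, {"x": -6.93, "y": 0, "z": 4.63, "turn": 0, "fingers": 1.8}, {"x": -7.36, "y": 0, "z": 6.04, "turn": 0, "fingers": 1.8}, {"x": -7.5, "y": 0, "z": 7.5, "turn": 0, "fingers": 1.8}]}}

```text
time_s: 30.7
position: [0.5193, -0.0338, 0.1135]
orientation: [[1.0, 0.005, -0.006], [0.006, -0.002, 1.0], [0.005, -1.0, -0.002]]
force: [1.3, -0.1, 8.9]
grip_width: 0.0224
```

```bash
python3 - <<'E'
from h import *
st()
s=img("scene");crop(s,245,160,425,325,4,"s34")
E
```

```text
t 30.7 pos [ 0.5193 -0.0338  0.1135] yaw 0.35 F [ 1.3 -0.1  8.9] w 0.0224
```

View pics/s34.png

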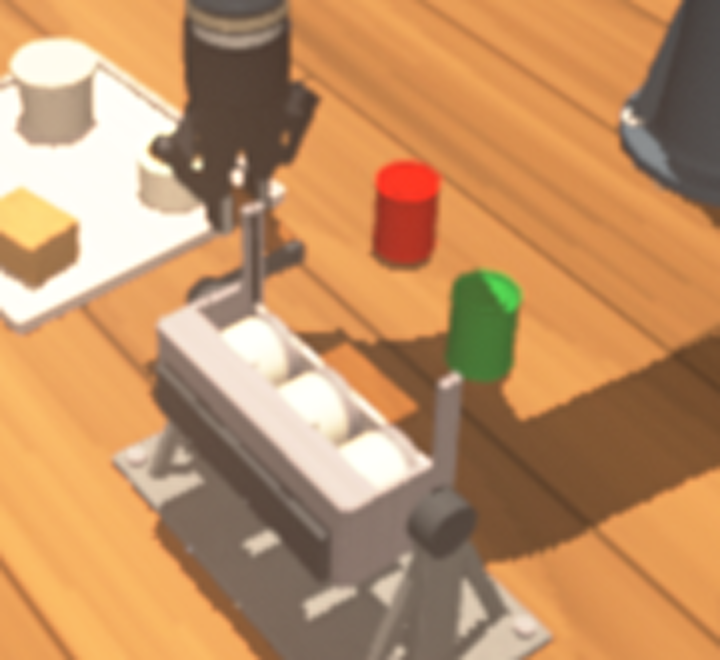

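Emit:
{"op": "servo_tool", "data": {"moves": [{"x": 0.14, "y": 0, "z": 1.46, "turn": 0, "fingers": 1.8}, {"x": 0.57, "y": 0, "z": 2.87, "turn": 0, "fingers": 1.8}, {"x": 1.26, "y": 0, "z": 4.17, "turn": 0, "fingers": 1.8}, {"x": 2.2, "y": 0, "z": 5.3, "turn": 0, "fingers": 1.8}, {"x": 3.33, "y": 0, "z": 6.24, "turn": 0, "fingers": 1.8}, {"x": 4.63, "y": 0, "z": 6.93, "turn": 0, "fingers": 1.8}, {"x": 6.04, "y": 0, "z": 7.36, "turn": 0, "fingers": 1.8}, {"x": 7.5, "y": 0, "z": 7.5, "turn": 0, "fingers": 1.8}]}}

```text
time_s: 31.55
position: [0.5932, -0.0329, 0.1878]
orientation: [[1.0, 0.001, -0.007], [0.007, -0.0, 1.0], [0.001, -1.0, -0.0]]
force: [-1.6, 0.9, 3.7]
grip_width: 0.0223
```

Emit:
{"op": "servo_tool", "data": {"moves": [{"x": 1.46, "y": 0, "z": -0.14, "turn": 0, "fingers": 1.8}, {"x": 2.87, "y": 0, "z": -0.57, "turn": 0, "fingers": 1.8}, {"x": 4.17, "y": 0, "z": -1.26, "turn": 0, "fingers": 1.8}, {"x": 5.3, "y": 0, "z": -2.2, "turn": 0, "fingers": 1.8}, {"x": 6.24, "y": 0, "z": -3.33, "turn": 0, "fingers": 1.8}, {"x": 6.93, "y": 0, "z": -4.63, "turn": 0, "fingers": 1.8}, {"x": 7.36, "y": 0, "z": -6.04, "turn": 0, "fingers": 1.8}, {"x": 7.5, "y": 0, "z": -7.5, "turn": 0, "fingers": 1.8}]}}

```text
time_s: 32.35
position: [0.6694, -0.032, 0.1139]
orientation: [[1.0, 0.004, -0.006], [0.006, 0.001, 1.0], [0.004, -1.0, 0.001]]
force: [-2.7, 2.9, 13.3]
grip_width: 0.0219
```

Emit:
{"op": "servo_tool", "data": {"moves": [{"x": -0.14, "y": 0, "z": -1.46, "turn": 0, "fingers": 1.8}, {"x": -0.57, "y": 0, "z": -2.87, "turn": 0, "fingers": 1.8}, {"x": -1.26, "y": 0, "z": -4.17, "turn": 0, "fingers": 1.8}, {"x": -2.2, "y": 0, "z": -5.3, "turn": 0, "fingers": 1.8}, {"x": -3.33, "y": 0, "z": -6.24, "turn": 0, "fingers": 1.8}, {"x": -4.63, "y": 0, "z": -6.93, "turn": 0, "fingers": 1.8}, {"x": -6.04, "y": 0, "z": -7.36, "turn": 0, "fingers": 1.8}, {"x": -7.5, "y": 0, "z": -7.5, "turn": 0, "fingers": 1.8}]}}

```text
time_s: 33.15
position: [0.5954, -0.0328, 0.0376]
orientation: [[1.0, 0.007, -0.006], [0.006, -0.001, 1.0], [0.007, -1.0, -0.001]]
force: [1.2, 1.7, 10.6]
grip_width: 0.0223
```

Emit:
{"op": "servo_tool", "data": {"moves": [{"x": -1.46, "y": 0, "z": 0.14, "turn": 0, "fingers": 1.8}, {"x": -2.87, "y": 0, "z": 0.57, "turn": 0, "fingers": 1.8}, {"x": -4.17, "y": 0, "z": 1.26, "turn": 0, "fingers": 1.8}, {"x": -5.3, "y": 0, "z": 2.2, "turn": 0, "fingers": 1.8}, {"x": -6.24, "y": 0, "z": 3.33, "turn": 0, "fingers": 1.8}, {"x": -6.93, "y": 0, "z": 4.63, "turn": 0, "fingers": 1.8}, {"x": -7.36, "y": 0, "z": 6.04, "turn": 0, "fingers": 1.8}, {"x": -7.5, "y": 0, "z": 7.5, "turn": 0, "fingers": 1.8}]}}

```text
time_s: 33.95
position: [0.5193, -0.0338, 0.1135]
orientation: [[1.0, 0.005, -0.006], [0.006, -0.002, 1.0], [0.005, -1.0, -0.002]]
force: [0.9, -0.1, 9.2]
grip_width: 0.0223
```

Emit:
{"op": "servo_tool", "data": {"moves": [{"x": 0.14, "y": 0, "z": 1.46, "turn": 0, "fingers": 1.8}, {"x": 0.57, "y": 0, "z": 2.87, "turn": 0, "fingers": 1.8}, {"x": 1.26, "y": 0, "z": 4.17, "turn": 0, "fingers": 1.8}, {"x": 2.2, "y": 0, "z": 5.3, "turn": 0, "fingers": 1.8}, {"x": 3.33, "y": 0, "z": 6.24, "turn": 0, "fingers": 1.8}, {"x": 4.63, "y": 0, "z": 6.93, "turn": 0, "fingers": 1.8}, {"x": 6.04, "y": 0, "z": 7.36, "turn": 0, "fingers": 1.8}, {"x": 7.5, "y": 0, "z": 7.5, "turn": 0, "fingers": 1.8}]}}

```text
time_s: 34.75
position: [0.5932, -0.0329, 0.1878]
orientation: [[1.0, 0.001, -0.007], [0.007, -0.0, 1.0], [0.001, -1.0, -0.0]]
force: [-1.5, 0.7, 2.8]
grip_width: 0.0222
```

Two turns, and it repeats well. Third and fourth:

Emit:
{"op": "servo_tool", "data": {"moves": [{"x": 1.46, "y": 0, "z": -0.14, "turn": 0, "fingers": 1.8}, {"x": 2.87, "y": 0, "z": -0.57, "turn": 0, "fingers": 1.8}, {"x": 4.17, "y": 0, "z": -1.26, "turn": 0, "fingers": 1.8}, {"x": 5.3, "y": 0, "z": -2.2, "turn": 0, "fingers": 1.8}, {"x": 6.24, "y": 0, "z": -3.33, "turn": 0, "fingers": 1.8}, {"x": 6.93, "y": 0, "z": -4.63, "turn": 0, "fingers": 1.8}, {"x": 7.36, "y": 0, "z": -6.04, "turn": 0, "fingers": 1.8}, {"x": 7.5, "y": 0, "z": -7.5, "turn": 0, "fingers": 1.8}]}}

```text
time_s: 35.55
position: [0.6694, -0.032, 0.1139]
orientation: [[1.0, 0.004, -0.006], [0.006, 0.001, 1.0], [0.004, -1.0, 0.001]]
force: [-4.1, 4.1, 12.9]
grip_width: 0.0223
```

Emit:
{"op": "servo_tool", "data": {"moves": [{"x": -0.14, "y": 0, "z": -1.46, "turn": 0, "fingers": 1.8}, {"x": -0.57, "y": 0, "z": -2.87, "turn": 0, "fingers": 1.8}, {"x": -1.26, "y": 0, "z": -4.17, "turn": 0, "fingers": 1.8}, {"x": -2.2, "y": 0, "z": -5.3, "turn": 0, "fingers": 1.8}, {"x": -3.33, "y": 0, "z": -6.24, "turn": 0, "fingers": 1.8}, {"x": -4.63, "y": 0, "z": -6.93, "turn": 0, "fingers": 1.8}, {"x": -6.04, "y": 0, "z": -7.36, "turn": 0, "fingers": 1.8}, {"x": -7.5, "y": 0, "z": -7.5, "turn": 0, "fingers": 1.8}]}}

```text
time_s: 36.35
position: [0.5954, -0.0329, 0.0376]
orientation: [[1.0, 0.007, -0.006], [0.006, -0.001, 1.0], [0.007, -1.0, -0.001]]
force: [0.4, 2.1, 9.6]
grip_width: 0.0221
```

Emit:
{"op": "servo_tool", "data": {"moves": [{"x": -1.46, "y": 0, "z": 0.14, "turn": 0, "fingers": 1.8}, {"x": -2.87, "y": 0, "z": 0.57, "turn": 0, "fingers": 1.8}, {"x": -4.17, "y": 0, "z": 1.26, "turn": 0, "fingers": 1.8}, {"x": -5.3, "y": 0, "z": 2.2, "turn": 0, "fingers": 1.8}, {"x": -6.24, "y": 0, "z": 3.33, "turn": 0, "fingers": 1.8}, {"x": -6.93, "y": 0, "z": 4.63, "turn": 0, "fingers": 1.8}, {"x": -7.36, "y": 0, "z": 6.04, "turn": 0, "fingers": 1.8}, {"x": -7.5, "y": 0, "z": 7.5, "turn": 0, "fingers": 1.8}]}}

```text
time_s: 37.15
position: [0.5193, -0.0338, 0.1135]
orientation: [[1.0, 0.005, -0.006], [0.006, -0.002, 1.0], [0.005, -1.0, -0.002]]
force: [1.4, -0.5, 8.2]
grip_width: 0.0224
```

Emit:
{"op": "servo_tool", "data": {"moves": [{"x": 0.14, "y": 0, "z": 1.46, "turn": 0, "fingers": 1.8}, {"x": 0.57, "y": 0, "z": 2.87, "turn": 0, "fingers": 1.8}, {"x": 1.26, "y": 0, "z": 4.17, "turn": 0, "fingers": 1.8}, {"x": 2.2, "y": 0, "z": 5.3, "turn": 0, "fingers": 1.8}, {"x": 3.33, "y": 0, "z": 6.24, "turn": 0, "fingers": 1.8}, {"x": 4.63, "y": 0, "z": 6.93, "turn": 0, "fingers": 1.8}, {"x": 6.04, "y": 0, "z": 7.36, "turn": 0, "fingers": 1.8}, {"x": 7.5, "y": 0, "z": 7.5, "turn": 0, "fingers": 1.8}]}}

```text
time_s: 37.95
position: [0.5932, -0.0329, 0.1878]
orientation: [[1.0, 0.001, -0.007], [0.007, -0.0, 1.0], [0.001, -1.0, -0.0]]
force: [-3.0, 0.0, 3.0]
grip_width: 0.0222
```

Emit:
{"op": "servo_tool", "data": {"moves": [{"x": 1.46, "y": 0, "z": -0.14, "turn": 0, "fingers": 1.8}, {"x": 2.87, "y": 0, "z": -0.57, "turn": 0, "fingers": 1.8}, {"x": 4.17, "y": 0, "z": -1.26, "turn": 0, "fingers": 1.8}, {"x": 5.3, "y": 0, "z": -2.2, "turn": 0, "fingers": 1.8}, {"x": 6.24, "y": 0, "z": -3.33, "turn": 0, "fingers": 1.8}, {"x": 6.93, "y": 0, "z": -4.63, "turn": 0, "fingers": 1.8}, {"x": 7.36, "y": 0, "z": -6.04, "turn": 0, "fingers": 1.8}, {"x": 7.5, "y": 0, "z": -7.5, "turn": 0, "fingers": 1.8}]}}

```text
time_s: 38.75
position: [0.6694, -0.032, 0.1139]
orientation: [[1.0, 0.004, -0.006], [0.006, 0.001, 1.0], [0.004, -1.0, 0.001]]
force: [-3.4, 3.0, 12.6]
grip_width: 0.0221
```

Emit:
{"op": "servo_tool", "data": {"moves": [{"x": -0.14, "y": 0, "z": -1.46, "turn": 0, "fingers": 1.8}, {"x": -0.57, "y": 0, "z": -2.87, "turn": 0, "fingers": 1.8}, {"x": -1.26, "y": 0, "z": -4.17, "turn": 0, "fingers": 1.8}, {"x": -2.2, "y": 0, "z": -5.3, "turn": 0, "fingers": 1.8}, {"x": -3.33, "y": 0, "z": -6.24, "turn": 0, "fingers": 1.8}, {"x": -4.63, "y": 0, "z": -6.93, "turn": 0, "fingers": 1.8}, {"x": -6.04, "y": 0, "z": -7.36, "turn": 0, "fingers": 1.8}, {"x": -7.5, "y": 0, "z": -7.5, "turn": 0, "fingers": 1.8}]}}

```text
time_s: 39.55
position: [0.5954, -0.0329, 0.0376]
orientation: [[1.0, 0.007, -0.006], [0.006, -0.001, 1.0], [0.007, -1.0, -0.001]]
force: [0.1, 2.0, 10.7]
grip_width: 0.0224
```

Emit:
{"op": "servo_tool", "data": {"moves": [{"x": -1.46, "y": 0, "z": 0.14, "turn": 0, "fingers": 1.8}, {"x": -2.87, "y": 0, "z": 0.57, "turn": 0, "fingers": 1.8}, {"x": -4.17, "y": 0, "z": 1.26, "turn": 0, "fingers": 1.8}, {"x": -5.3, "y": 0, "z": 2.2, "turn": 0, "fingers": 1.8}, {"x": -6.24, "y": 0, "z": 3.33, "turn": 0, "fingers": 1.8}, {"x": -6.93, "y": 0, "z": 4.63, "turn": 0, "fingers": 1.8}, {"x": -7.36, "y": 0, "z": 6.04, "turn": 0, "fingers": 1.8}, {"x": -7.5, "y": 0, "z": 7.5, "turn": 0, "fingers": 1.8}]}}

```text
time_s: 40.35
position: [0.5193, -0.0338, 0.1135]
orientation: [[1.0, 0.005, -0.006], [0.006, -0.002, 1.0], [0.005, -1.0, -0.002]]
force: [1.4, -0.4, 9.9]
grip_width: 0.0221
```

Emit:
{"op": "servo_tool", "data": {"moves": [{"x": 0.14, "y": 0, "z": 1.46, "turn": 0, "fingers": 1.8}, {"x": 0.57, "y": 0, "z": 2.87, "turn": 0, "fingers": 1.8}, {"x": 1.26, "y": 0, "z": 4.17, "turn": 0, "fingers": 1.8}, {"x": 2.2, "y": 0, "z": 5.3, "turn": 0, "fingers": 1.8}, {"x": 3.33, "y": 0, "z": 6.24, "turn": 0, "fingers": 1.8}, {"x": 4.63, "y": 0, "z": 6.93, "turn": 0, "fingers": 1.8}, {"x": 6.04, "y": 0, "z": 7.36, "turn": 0, "fingers": 1.8}, {"x": 7.5, "y": 0, "z": 7.5, "turn": 0, "fingers": 1.8}]}}

```text
time_s: 41.15
position: [0.5932, -0.0329, 0.1878]
orientation: [[1.0, 0.001, -0.007], [0.007, -0.0, 1.0], [0.001, -1.0, -0.0]]
force: [-2.1, 0.1, 2.6]
grip_width: 0.0219
```

Four turns are done. I'll add a fifth for margin, slowing at the end.

Emit:
{"op": "servo_tool", "data": {"moves": [{"x": 1.46, "y": 0, "z": -0.14, "turn": 0, "fingers": 1.8}, {"x": 2.87, "y": 0, "z": -0.57, "turn": 0, "fingers": 1.8}, {"x": 4.17, "y": 0, "z": -1.26, "turn": 0, "fingers": 1.8}, {"x": 5.3, "y": 0, "z": -2.2, "turn": 0, "fingers": 1.8}, {"x": 6.24, "y": 0, "z": -3.33, "turn": 0, "fingers": 1.8}, {"x": 6.93, "y": 0, "z": -4.63, "turn": 0, "fingers": 1.8}, {"x": 7.36, "y": 0, "z": -6.04, "turn": 0, "fingers": 1.8}, {"x": 7.5, "y": 0, "z": -7.5, "turn": 0, "fingers": 1.8}]}}

```text
time_s: 41.95
position: [0.6694, -0.032, 0.1139]
orientation: [[1.0, 0.004, -0.006], [0.006, 0.001, 1.0], [0.004, -1.0, 0.001]]
force: [-2.8, 3.8, 12.4]
grip_width: 0.0221
```

Emit:
{"op": "servo_tool", "data": {"moves": [{"x": -0.14, "y": 0, "z": -1.46, "turn": 0, "fingers": 1.8}, {"x": -0.57, "y": 0, "z": -2.87, "turn": 0, "fingers": 1.8}, {"x": -1.26, "y": 0, "z": -4.17, "turn": 0, "fingers": 1.8}, {"x": -2.2, "y": 0, "z": -5.3, "turn": 0, "fingers": 1.8}, {"x": -3.33, "y": 0, "z": -6.24, "turn": 0, "fingers": 1.8}, {"x": -4.63, "y": 0, "z": -6.93, "turn": 0, "fingers": 1.8}, {"x": -6.04, "y": 0, "z": -7.36, "turn": 0, "fingers": 1.8}, {"x": -7.5, "y": 0, "z": -7.5, "turn": 0, "fingers": 1.8}]}}

```text
time_s: 42.75
position: [0.5954, -0.0329, 0.0377]
orientation: [[1.0, 0.007, -0.006], [0.006, -0.001, 1.0], [0.007, -1.0, -0.001]]
force: [2.3, 0.8, 10.3]
grip_width: 0.022
```

Emit:
{"op": "servo_tool", "data": {"moves": [{"x": -1.46, "y": 0, "z": 0.14, "turn": 0, "fingers": 1.8}, {"x": -2.87, "y": 0, "z": 0.57, "turn": 0, "fingers": 1.8}, {"x": -4.17, "y": 0, "z": 1.26, "turn": 0, "fingers": 1.8}, {"x": -5.3, "y": 0, "z": 2.2, "turn": 0, "fingers": 1.8}, {"x": -6.24, "y": 0, "z": 3.33, "turn": 0, "fingers": 1.8}, {"x": -6.93, "y": 0, "z": 4.63, "turn": 0, "fingers": 1.8}, {"x": -7.36, "y": 0, "z": 6.04, "turn": 0, "fingers": 1.8}, {"x": -7.5, "y": 0, "z": 7.5, "turn": 0, "fingers": 1.8}]}}

```text
time_s: 43.55
position: [0.5193, -0.0338, 0.1135]
orientation: [[1.0, 0.005, -0.006], [0.006, -0.002, 1.0], [0.005, -1.0, -0.002]]
force: [1.2, 0.4, 8.7]
grip_width: 0.0222
```

Emit:
{"op": "servo_tool", "data": {"moves": [{"x": 0.14, "y": 0, "z": 1.46, "turn": 0, "fingers": 1.8}, {"x": 0.57, "y": 0, "z": 2.87, "turn": 0, "fingers": 1.8}, {"x": 1.26, "y": 0, "z": 4.17, "turn": 0, "fingers": 1.8}, {"x": 2.2, "y": 0, "z": 5.3, "turn": 0, "fingers": 1.8}]}}

```text
time_s: 43.95
position: [0.5422, -0.0335, 0.1669]
orientation: [[1.0, 0.007, -0.006], [0.006, -0.002, 1.0], [0.007, -1.0, -0.002]]
force: [4.2, 0.6, 2.5]
grip_width: 0.022
```

Emit:
{"op": "servo_tool", "data": {"moves": [{"x": 1.0, "y": 0, "z": 0.84, "turn": 0, "fingers": 1.8}, {"x": 1.9, "y": 0, "z": 1.38, "turn": 0, "fingers": 1.8}, {"x": 2.73, "y": 0, "z": 1.75, "turn": 0, "fingers": 1.8}, {"x": 3.49, "y": 0, "z": 1.98, "turn": 0, "fingers": 1.8}, {"x": 4.13, "y": 0, "z": 2.11, "turn": 0, "fingers": 1.8}, {"x": 4.65, "y": 0, "z": 2.17, "turn": 0, "fingers": 1.8}, {"x": 5.04, "y": 0, "z": 2.2, "turn": 0, "fingers": 1.8}, {"x": 5.2, "y": 0, "z": 2.2, "turn": 0, "fingers": 1.8}]}}

```text
time_s: 44.75
position: [0.5922, -0.0329, 0.1876]
orientation: [[1.0, 0.001, -0.007], [0.007, -0.0, 1.0], [0.001, -1.0, -0.0]]
force: [-1.8, 1.6, 10.7]
grip_width: 0.0226
```

Emit:
{"op": "servo_tool", "data": {"moves": [{"x": 0, "y": 0, "z": 0, "turn": 0, "fingers": 1.8}, {"x": 0, "y": 0, "z": 0, "turn": 0, "fingers": 1.8}]}}

```text
time_s: 44.95
position: [0.5925, -0.0329, 0.1876]
orientation: [[1.0, 0.002, -0.006], [0.006, -0.0, 1.0], [0.002, -1.0, -0.0]]
force: [-0.4, 0.7, 10.4]
grip_width: 0.0221
```

```bash
python3 - <<'E'
from h import *
st()
img("wrist","w40")
s=img("scene");crop(s,245,160,425,325,4,"s40");st()
E
```

```text
t 44.95 pos [ 0.5925 -0.0329  0.1876] yaw 0.36 F [-0.4  0.7 10.4] w 0.0221
t 45.05 pos [ 0.5925 -0.0329  0.1876] yaw 0.36 F [-0.3  1.   8.8] w 0.0221
```

View pics/s40.png

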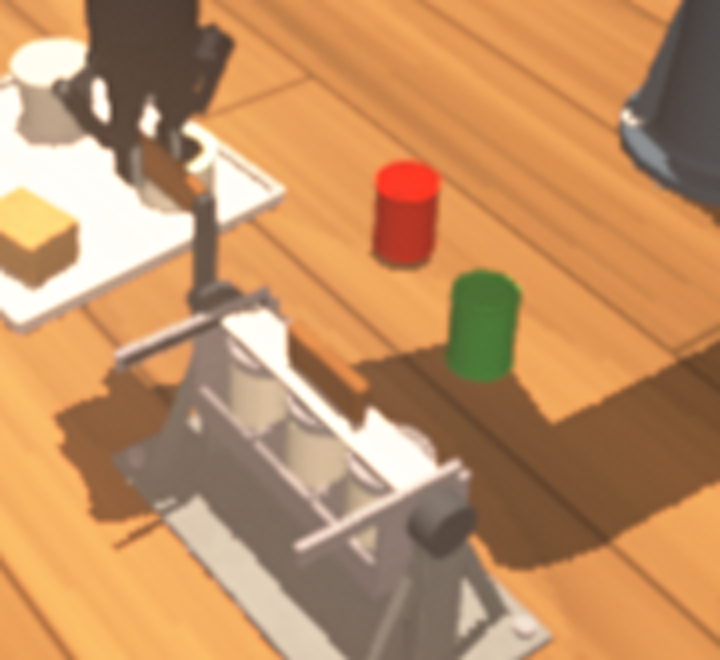

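View pics/w40.png

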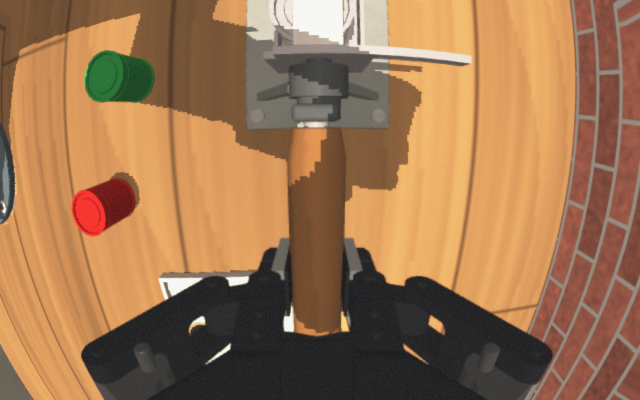

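Emit:
{"op": "servo_tool", "data": {"moves": [{"x": 0, "y": 0, "z": 0, "turn": 0, "fingers": 4.5}, {"x": 0, "y": 0, "z": 0, "turn": 0, "fingers": 4.5}, {"x": 0, "y": 0, "z": 3, "turn": 0, "fingers": 4.5}, {"x": 0, "y": 0, "z": 7, "turn": 0, "fingers": 4.5}, {"x": 0, "y": 3, "z": 8, "turn": 0, "fingers": 4}, {"x": 0, "y": 8, "z": 8, "turn": 0, "fingers": 4}, {"x": 0, "y": 13, "z": 8, "turn": 0, "fingers": 4}, {"x": -0.1, "y": 17, "z": 6, "turn": 0, "fingers": 4}]}}

```text
time_s: 45.85
position: [0.5918, 0.1393, 0.2478]
orientation: [[1.0, 0.005, -0.006], [0.006, 0.001, 1.0], [0.005, -1.0, 0.001]]
force: [0.8, 0.9, -0.1]
grip_width: 0.0401
```

Emit:
{"op": "servo_tool", "data": {"moves": [{"x": 0, "y": 3.8, "z": -2, "turn": 0, "fingers": 4}, {"x": 0, "y": 3.8, "z": -4, "turn": 0, "fingers": 4}, {"x": 0, "y": 3.8, "z": -4, "turn": 0, "fingers": 4}, {"x": 0, "y": 3.8, "z": -4, "turn": 0, "fingers": 4}]}}

```text
time_s: 46.25
position: [0.5901, 0.1748, 0.2053]
orientation: [[1.0, -0.002, -0.006], [0.006, -0.001, 1.0], [-0.002, -1.0, -0.001]]
force: [0.3, -0.5, 0.2]
grip_width: 0.04
```

```bash
python3 - <<'E'
from h import *
st()
d=img("wrist","w41");st()
print(wback(d,(317,230),.1775))
E
```

```text
t 46.25 pos [0.5901 0.1748 0.2053] yaw 0.35 F [ 0.3 -0.5  0.2] w 0.04
t 46.3 pos [0.5909 0.1744 0.2063] yaw 0.31 F [0.9 0.4 0.3] w 0.0399
[0.59088988 0.17863    0.1775    ]
```

View pics/w41.png

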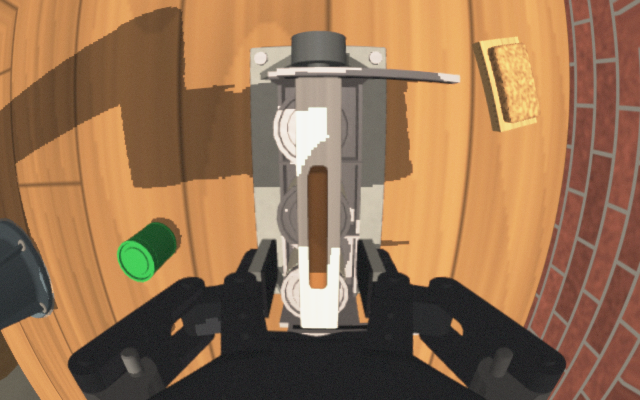

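Keeper grip centred at (317,228). Lower, grip and slide it open.

Emit:
{"op": "servo_tool", "data": {"moves": [{"x": 0, "y": 0, "z": -2.5, "turn": 0, "fingers": 3.5}, {"x": 0, "y": 0, "z": -4.5, "turn": 0, "fingers": 3}, {"x": 0, "y": 0, "z": -5.45, "turn": 0, "fingers": 3}, {"x": 0, "y": 0, "z": -5.45, "turn": 0, "fingers": 3}, {"x": 0, "y": 0, "z": -5.45, "turn": 0, "fingers": 0.5}, {"x": 0, "y": 0, "z": -5.45, "turn": 0, "fingers": 0.5}, {"x": 0, "y": 0, "z": -5.45, "turn": 0, "fingers": 0.5}, {"x": 0, "y": 0, "z": -5.45, "turn": 0, "fingers": 0.5}]}}

```text
time_s: 47.1
position: [0.5919, 0.1748, 0.153]
orientation: [[1.0, 0.004, -0.007], [0.007, -0.001, 1.0], [0.004, -1.0, -0.001]]
force: [1.3, -2.1, 4.3]
grip_width: 0.0111
```

Emit:
{"op": "servo_tool", "data": {"moves": [{"x": 1, "y": 0, "z": 0, "turn": 0, "fingers": 0.5}, {"x": 2, "y": 0, "z": 0, "turn": 0, "fingers": 0.5}, {"x": 3, "y": 0, "z": 0, "turn": 0, "fingers": 0.5}, {"x": 4, "y": 0, "z": 0, "turn": 0, "fingers": 0.5}, {"x": 5, "y": 0, "z": 0, "turn": 0, "fingers": 0.5}, {"x": 6, "y": 0, "z": 0, "turn": 0, "fingers": 0.5}, {"x": 7, "y": 0, "z": 0, "turn": 0, "fingers": 0.5}, {"x": 7.5, "y": 0, "z": 0, "turn": 0, "fingers": 0.5}]}}

```text
time_s: 47.9
position: [0.665, 0.1757, 0.1526]
orientation: [[1.0, -0.003, -0.007], [0.007, 0.001, 1.0], [-0.003, -1.0, 0.001]]
force: [-2.5, -0.3, 5.9]
grip_width: 0.0111
```

Emit:
{"op": "servo_tool", "data": {"moves": [{"x": 0.4, "y": 0, "z": 0, "turn": 0, "fingers": 0.5}, {"x": 0.6, "y": 0, "z": 0, "turn": 0, "fingers": 0.5}, {"x": 0.6, "y": 0, "z": 0, "turn": 0, "fingers": 0.5}]}}

```text
time_s: 48.2
position: [0.6681, 0.1756, 0.1518]
orientation: [[1.0, -0.009, -0.007], [0.007, 0.0, 1.0], [-0.009, -1.0, 0.0]]
force: [-6.3, -0.7, 6.0]
grip_width: 0.0108
```

Emit:
{"op": "servo_tool", "data": {"moves": [{"x": -0.5, "y": 0, "z": 0, "turn": 0, "fingers": 0.5}, {"x": -0.5, "y": 0, "z": 0, "turn": 0, "fingers": 2.5}, {"x": -0.5, "y": 0, "z": 0, "turn": 0, "fingers": 3.5}, {"x": -0.5, "y": 0, "z": 3, "turn": 0, "fingers": 4}, {"x": -0.5, "y": 0, "z": 7, "turn": 0, "fingers": 5}, {"x": -4, "y": 0, "z": 9, "turn": 0, "fingers": 8}, {"x": -7.5, "y": -1.5, "z": 9, "turn": 0, "fingers": 8}, {"x": -7.5, "y": -2, "z": 9, "turn": 0, "fingers": 8}]}}

```text
time_s: 49.0
position: [0.5903, 0.1549, 0.2411]
orientation: [[1.0, -0.008, -0.007], [0.007, -0.0, 1.0], [-0.008, -1.0, -0.0]]
force: [-0.6, 0.0, -0.1]
grip_width: 0.0797
```

Emit:
{"op": "servo_tool", "data": {"moves": [{"x": 0, "y": 0, "z": 0, "turn": 0, "fingers": 8}, {"x": 0, "y": 0, "z": 0, "turn": 0, "fingers": 8}]}}

```text
time_s: 49.2
position: [0.5978, 0.1552, 0.2415]
orientation: [[1.0, 0.001, -0.006], [0.006, 0.0, 1.0], [0.001, -1.0, 0.0]]
force: [-0.3, 0.2, -0.2]
grip_width: 0.0797
```

```bash
python3 - <<'E'
from h import *
st()
d=img("wrist","w42");st()
s=img("scene");crop(s,200,160,440,340,3.3,"s42")
t=img("top");crop(t,355,130,495,255,5,"t42")
E
```

```text
t 49.2 pos [0.5978 0.1552 0.2415] yaw 0.33 F [-0.3  0.2 -0.2] w 0.0797
t 49.25 pos [0.5979 0.1553 0.2414] yaw 0.34 F [ 0.1 -0.2  0.2] w 0.0799
```

View pics/w42.png

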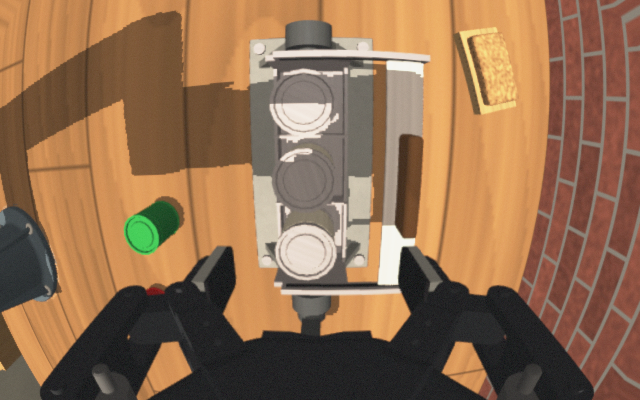

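View pics/s42.png

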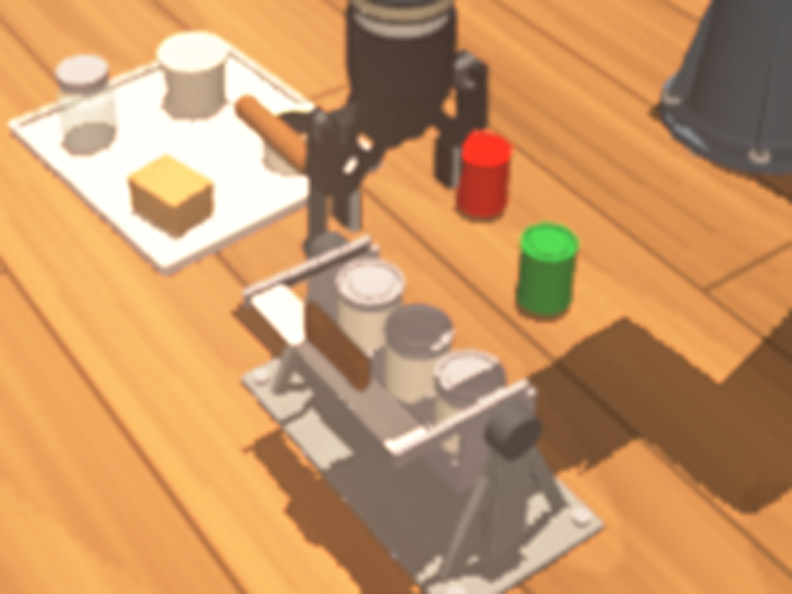

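View pics/t42.png

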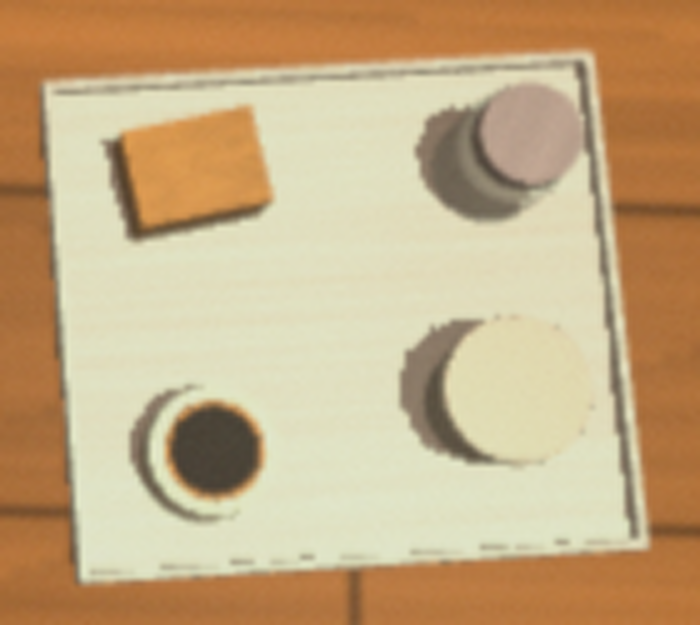

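```bash
python3 - <<'E'
from h import *
st()
d=img("wrist");crop(d,240,50,380,310,3,"w43")
for uv in [(305.5,104),(306,178),(306,251)]: print(wback(d,uv,.138))
t=img("top")
cb=lambda u,v:(355+u/5-.4,130+v/5-.4)
for n,uv,z in [("jar",cb(531,135),.09),("filler",cb(516,391),.067)]: print(n,back(t,uv,z).round(4))
E
```

```text
t 49.35 pos [0.5977 0.1554 0.2411] yaw 0.36 F [0.5 0.6 0.4] w 0.0796
[0.58906882 0.23465624 0.138     ]
[0.58963874 0.17535478 0.138     ]
[0.58949481 0.11103059 0.138     ]
jar [ 0.6154 -0.3714  0.09  ]
filler [ 0.4885 -0.3689  0.067 ]
```

View pics/w43.png

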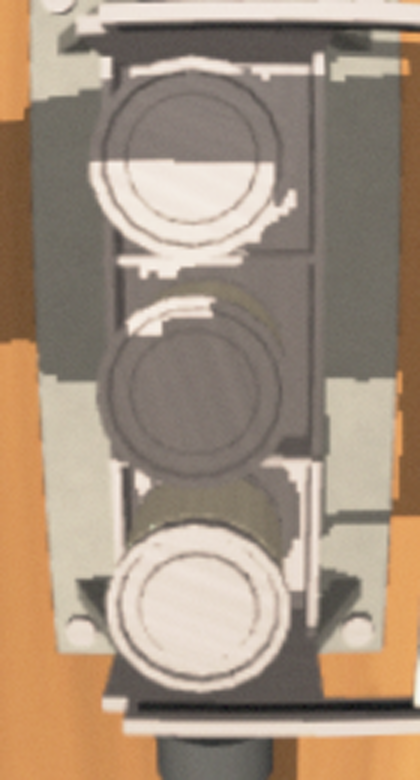

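Emit:
{"op": "servo_tool", "data": {"moves": [{"x": -0.9, "y": -3, "z": 0, "turn": 0, "fingers": 7.6}, {"x": -0.9, "y": -4.5, "z": -1, "turn": 0, "fingers": 7.6}, {"x": -0.9, "y": -4.5, "z": -4, "turn": 0, "fingers": 7.6}, {"x": -0.9, "y": -4.5, "z": -8, "turn": 0, "fingers": 7.6}, {"x": -0.9, "y": -4.5, "z": -11, "turn": 0, "fingers": 7.6}, {"x": -0.9, "y": -4.5, "z": -13.1, "turn": 0, "fingers": 7.6}, {"x": -0.9, "y": -4.5, "z": -13.1, "turn": 0, "fingers": 7.6}, {"x": -0.9, "y": -4.5, "z": -13.1, "turn": 0, "fingers": 7.6}]}}

```text
time_s: 50.25
position: [0.5878, 0.11, 0.1101]
orientation: [[1.0, -0.001, -0.006], [0.006, 0.0, 1.0], [-0.001, -1.0, 0.0]]
force: [0.7, -1.2, 0.7]
grip_width: 0.0762
```

```bash
python3 - <<'E'
from h import *
st()
d=img("wrist","w44")
E
```

```text
t 50.25 pos [0.5878 0.11   0.1101] yaw 0.33 F [ 0.7 -1.2  0.7] w 0.0762
```

View pics/w44.png

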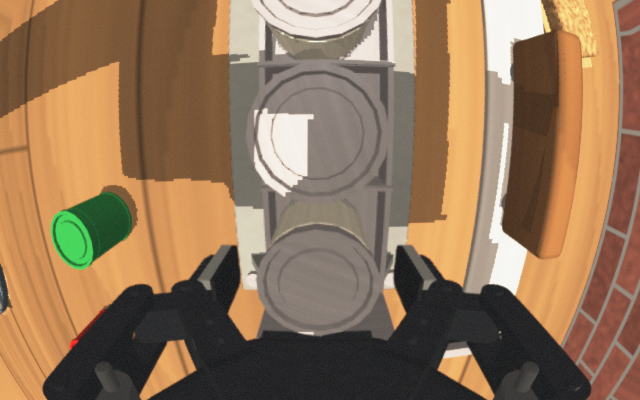

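Emit:
{"op": "servo_tool", "data": {"moves": [{"x": 0, "y": 0, "z": 0, "turn": 0, "fingers": 4.5}, {"x": 0, "y": 0, "z": 0, "turn": 0, "fingers": 4.5}, {"x": 0, "y": 0, "z": 0, "turn": 0, "fingers": 4.5}, {"x": 0, "y": 0, "z": 0, "turn": 0, "fingers": 4.5}, {"x": 0.1, "y": 0.05, "z": 1.5, "turn": 0, "fingers": 4.5}, {"x": 0.2, "y": 0.1, "z": 4, "turn": 0, "fingers": 4.5}, {"x": 0.2, "y": 0.1, "z": 7, "turn": 0, "fingers": 4.5}, {"x": 0.2, "y": 0.1, "z": 11, "turn": 0, "fingers": 4.5}]}}

```text
time_s: 51.1
position: [0.5879, 0.1111, 0.2201]
orientation: [[1.0, -0.004, -0.006], [0.006, 0.0, 1.0], [-0.004, -1.0, 0.0]]
force: [1.3, -0.8, -2.6]
grip_width: 0.0523
```

Emit:
{"op": "servo_tool", "data": {"moves": [{"x": 0, "y": 0, "z": 4, "turn": 0, "fingers": 4.5}, {"x": 0, "y": 0, "z": 8, "turn": 0, "fingers": 4.5}, {"x": 0, "y": -2, "z": 9, "turn": 0, "fingers": 4.5}, {"x": 0, "y": -6, "z": 9, "turn": 0, "fingers": 4.5}, {"x": 0, "y": -10, "z": 9, "turn": 0, "fingers": 4.5}, {"x": 0.5, "y": -14, "z": 9, "turn": 0, "fingers": 4.5}, {"x": 1, "y": -18, "z": 9, "turn": 0, "fingers": 4.5}, {"x": 1.5, "y": -22, "z": 9, "turn": 0, "fingers": 4.5}]}}

```text
time_s: 51.9
position: [0.604, -0.1101, 0.3106]
orientation: [[1.0, -0.0, -0.006], [0.006, 0.0, 1.0], [-0.0, -1.0, 0.0]]
force: [1.0, -0.0, -1.4]
grip_width: 0.0524
```

Emit:
{"op": "servo_tool", "data": {"moves": [{"x": 0.3, "y": -4, "z": 0, "turn": 0, "fingers": 4.5}, {"x": 0.6, "y": -8, "z": 0, "turn": 0, "fingers": 4.5}, {"x": 1, "y": -12, "z": 0, "turn": 0, "fingers": 4.5}, {"x": 1.5, "y": -14, "z": 0, "turn": 0, "fingers": 4.5}, {"x": 1.5, "y": -14, "z": 0, "turn": 0, "fingers": 4.5}, {"x": 1.5, "y": -14, "z": 0, "turn": 0, "fingers": 4.5}]}}

```text
time_s: 52.5
position: [0.6189, -0.2487, 0.31]
orientation: [[1.0, -0.001, -0.005], [0.005, 0.002, 1.0], [-0.001, -1.0, 0.002]]
force: [0.2, 0.7, -2.8]
grip_width: 0.052
```

```bash
python3 - <<'E'
from h import *
st()
d=img("wrist","w45");st()
E
```

```text
t 52.5 pos [ 0.6189 -0.2487  0.31  ] yaw 0.31 F [ 0.2  0.7 -2.8] w 0.052
t 52.55 pos [ 0.619  -0.2478  0.3102] yaw 0.37 F [ 0.8  0.  -1.8] w 0.0526
```

View pics/w45.png

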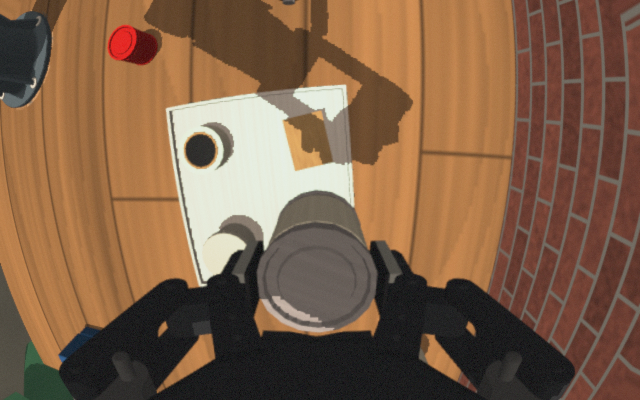

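```bash
python3 - <<'E'
from h import *
st()
d=img("wrist");crop(d,150,70,370,290,2.6,"w46")
for n,uv,z in [("BL",(167,107),.014),("TL",(347,86),.014),("tape",(201,150),.045),("box",(283,121),.045),("box",(323,110),.045),("box",(292,171),.045),("box",(335,163),.045)]: print(n,wback(d,uv,z).round(3))
E
```

```text
t 52.55 pos [ 0.619  -0.2478  0.3102] yaw 0.37 F [ 0.8  0.  -1.8] w 0.0526
BL [ 0.392 -0.154  0.014]
TL [ 0.661 -0.133  0.014]
tape [ 0.459 -0.22   0.045]
box [ 0.575 -0.183  0.045]
box [ 0.627 -0.169  0.045]
box [ 0.586 -0.25   0.045]
box [ 0.644 -0.239  0.045]
```

View pics/w46.png

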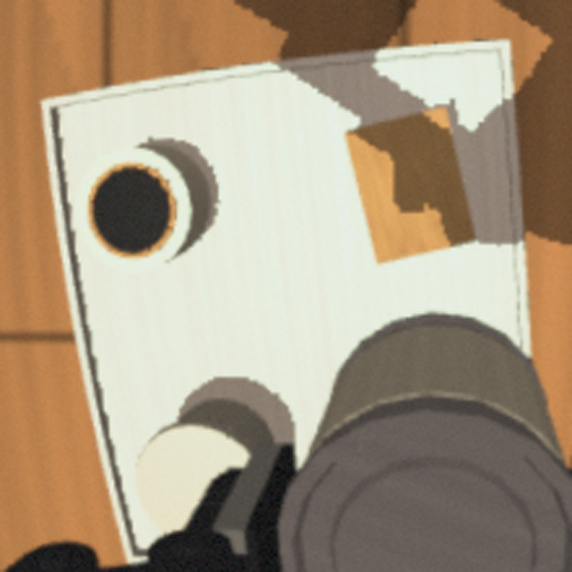

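Emit:
{"op": "servo_tool", "data": {"moves": [{"x": 0.6, "y": -2.5, "z": 0, "turn": 0, "fingers": 4.5}, {"x": 0.6, "y": -4.6, "z": -3, "turn": 0, "fingers": 4.5}, {"x": 0.6, "y": -4.6, "z": -7, "turn": 0, "fingers": 4.5}, {"x": 0.6, "y": -4.6, "z": -11, "turn": 0, "fingers": 4.5}, {"x": 0.6, "y": -4.6, "z": -15, "turn": 0, "fingers": 4.5}, {"x": 0.6, "y": -4.6, "z": -17, "turn": 0, "fingers": 4.5}, {"x": 0.6, "y": -4.6, "z": -17, "turn": 0, "fingers": 4.5}, {"x": 0.6, "y": -4.6, "z": -17, "turn": 0, "fingers": 4.5}]}}

```text
time_s: 53.4
position: [0.6262, -0.2939, 0.1412]
orientation: [[1.0, 0.001, -0.008], [0.008, -0.0, 1.0], [0.001, -1.0, -0.0]]
force: [0.1, -0.4, -1.1]
grip_width: 0.0522
```

```bash
python3 - <<'E'
from h import *
st()
d=img("wrist","w47");st()
s=img("scene");crop(s,180,140,330,250,5,"s47")
E
```

```text
t 53.4 pos [ 0.6262 -0.2939  0.1412] yaw 0.44 F [ 0.1 -0.4 -1.1] w 0.0522
t 53.45 pos [ 0.6269 -0.2947  0.1425] yaw 0.43 F [ 0.6  0.8 -1.6] w 0.0521
```

View pics/w47.png

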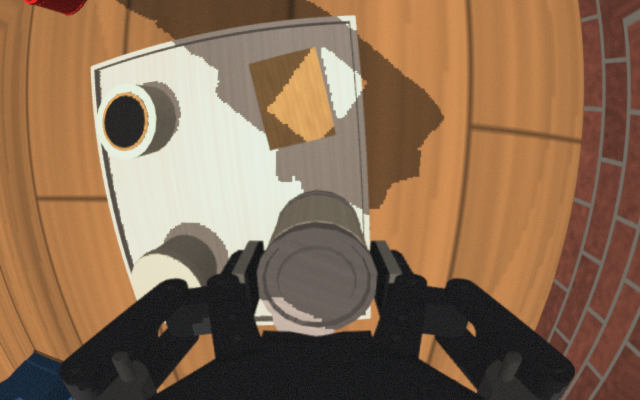

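View pics/s47.png

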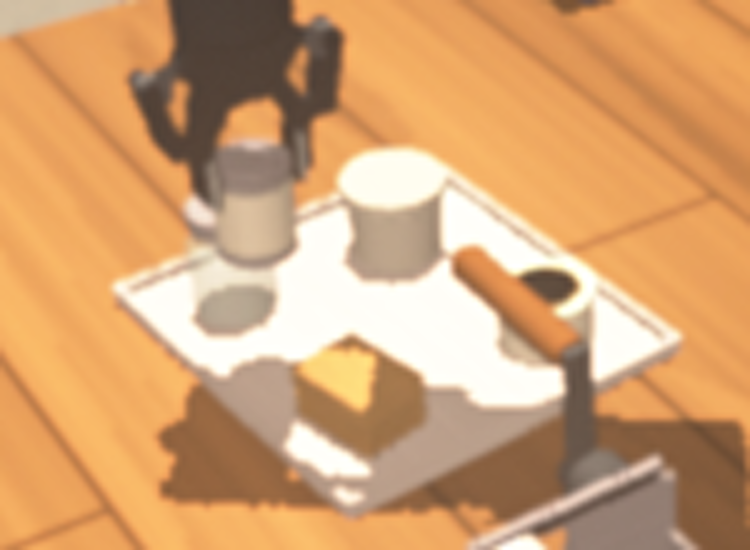

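Emit:
{"op": "servo_tool", "data": {"moves": [{"x": -0.1, "y": 0.1, "z": -3, "turn": 0, "fingers": 4.5}, {"x": -0.1, "y": 0.1, "z": -6, "turn": 0, "fingers": 4.5}, {"x": -0.1, "y": 0.1, "z": -8.5, "turn": 0, "fingers": 4.5}, {"x": -0.1, "y": 0.1, "z": -9.5, "turn": 0, "fingers": 4.5}, {"x": -0.1, "y": 0.1, "z": -9.5, "turn": 0, "fingers": 4.5}, {"x": -0.1, "y": 0.1, "z": -9.5, "turn": 0, "fingers": 4.5}]}}

```text
time_s: 54.1
position: [0.6259, -0.2947, 0.0475]
orientation: [[1.0, 0.003, -0.007], [0.007, -0.002, 1.0], [0.003, -1.0, -0.002]]
force: [0.1, -0.2, -1.5]
grip_width: 0.0521
```

Emit:
{"op": "servo_tool", "data": {"moves": [{"x": 0, "y": 0, "z": -0.25, "turn": 0, "fingers": 4.5}, {"x": 0, "y": 0, "z": -0.4, "turn": 0, "fingers": 4.5}]}}

```text
time_s: 54.3
position: [0.626, -0.2951, 0.0451]
orientation: [[1.0, 0.003, -0.007], [0.007, -0.003, 1.0], [0.003, -1.0, -0.003]]
force: [-2.9, 2.0, 15.7]
grip_width: 0.0521
```

Touching (seated at z≈0.045). Ease off a hair and release.

Emit:
{"op": "servo_tool", "data": {"moves": [{"x": 0, "y": 0, "z": 0.15, "turn": 0, "fingers": 4.5}, {"x": 0, "y": 0, "z": 0.15, "turn": 0, "fingers": 6.6}, {"x": 0, "y": 0, "z": 0.15, "turn": 0, "fingers": 6.6}, {"x": 0, "y": 0, "z": 0.15, "turn": 0, "fingers": 6.6}, {"x": 0, "y": 0, "z": 3, "turn": 0, "fingers": 6.6}, {"x": 0, "y": 0, "z": 7, "turn": 0, "fingers": 6.6}, {"x": 0, "y": 0, "z": 12, "turn": 0, "fingers": 6.6}, {"x": 0, "y": 0, "z": 17, "turn": 0, "fingers": 7.6}]}}

```text
time_s: 55.1
position: [0.624, -0.2935, 0.2123]
orientation: [[1.0, -0.002, -0.006], [0.006, 0.001, 1.0], [-0.002, -1.0, 0.001]]
force: [-0.2, -0.6, 0.6]
grip_width: 0.0758
```

Emit:
{"op": "servo_tool", "data": {"moves": [{"x": 0, "y": 2, "z": 5, "turn": 0, "fingers": 7.6}, {"x": -0.5, "y": 6, "z": 7, "turn": 0, "fingers": 7.6}, {"x": -1, "y": 11, "z": 7, "turn": 0, "fingers": 7.6}, {"x": -1.5, "y": 16, "z": 7, "turn": 0, "fingers": 7.6}, {"x": -2, "y": 21, "z": 7, "turn": 0, "fingers": 7.6}, {"x": -2.5, "y": 26, "z": 7, "turn": 0, "fingers": 7.6}, {"x": -3.1, "y": 31, "z": 7, "turn": 0, "fingers": 7.6}, {"x": -3.7, "y": 36, "z": 7, "turn": 0, "fingers": 7.6}]}}

```text
time_s: 55.9
position: [0.5871, 0.0663, 0.2815]
orientation: [[1.0, -0.0, -0.006], [0.006, 0.0, 1.0], [-0.0, -1.0, 0.0]]
force: [0.6, -0.8, -0.2]
grip_width: 0.0761
```

Emit:
{"op": "servo_tool", "data": {"moves": [{"x": 0, "y": 5, "z": 0, "turn": 0, "fingers": 7.6}, {"x": 0, "y": 10, "z": 0, "turn": 0, "fingers": 7.6}, {"x": 0, "y": 11, "z": -4, "turn": 0, "fingers": 7.6}, {"x": 0, "y": 11, "z": -5, "turn": 0, "fingers": 7.6}, {"x": 0, "y": 11, "z": -5, "turn": 0, "fingers": 7.6}, {"x": 0, "y": 11, "z": -5, "turn": 0, "fingers": 7.6}]}}

```text
time_s: 56.5
position: [0.5883, 0.1731, 0.232]
orientation: [[1.0, 0.0, -0.005], [0.005, -0.0, 1.0], [0.0, -1.0, -0.0]]
force: [0.5, 0.1, -0.1]
grip_width: 0.0759
```

```bash
python3 - <<'E'
from h import *
st()
d=img("wrist","w48");st()
t=img("top");crop(t,355,130,495,255,5,"t48")
for uv in [(316,250),(306,250)]: print(wback(d,uv,.138))
E
```

```text
t 56.5 pos [0.5883 0.1731 0.232 ] yaw 0.27 F [ 0.5  0.1 -0.1] w 0.0759
t 56.55 pos [0.5889 0.173  0.2327] yaw 0.25 F [ 0.1 -0.4 -0.7] w 0.0759
[0.58877227 0.1339241  0.138     ]
[0.58041864 0.13385306 0.138     ]
```

View pics/w48.png

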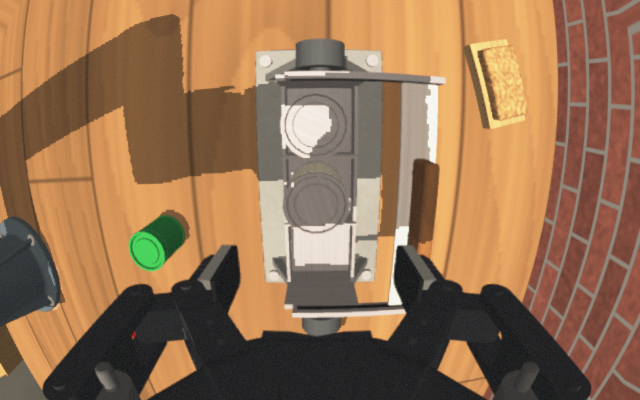

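View pics/t48.png

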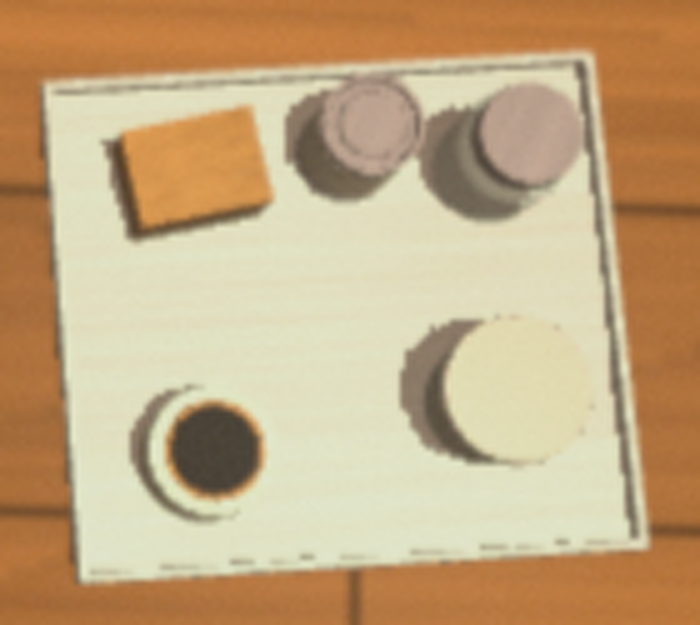

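Emit:
{"op": "servo_tool", "data": {"moves": [{"x": 0, "y": 0.15, "z": -3, "turn": 0, "fingers": 7.6}, {"x": 0, "y": 0.15, "z": -7, "turn": 0, "fingers": 7.6}, {"x": 0, "y": 0.15, "z": -10.5, "turn": 0, "fingers": 7.6}, {"x": 0, "y": 0.15, "z": -12.3, "turn": 0, "fingers": 7.6}, {"x": 0, "y": 0.15, "z": -12.3, "turn": 0, "fingers": 7.6}, {"x": 0, "y": 0.15, "z": -12.3, "turn": 0, "fingers": 7.6}]}}

```text
time_s: 57.2
position: [0.5891, 0.1752, 0.1097]
orientation: [[1.0, 0.002, -0.005], [0.005, 0.0, 1.0], [0.002, -1.0, 0.0]]
force: [-0.1, 0.6, 0.6]
grip_width: 0.0758
```

```bash
python3 - <<'E'
from h import *
st()
d=img("wrist","w49")
E
```

```text
t 57.2 pos [0.5891 0.1752 0.1097] yaw 0.29 F [-0.1  0.6  0.6] w 0.0758
```

View pics/w49.png

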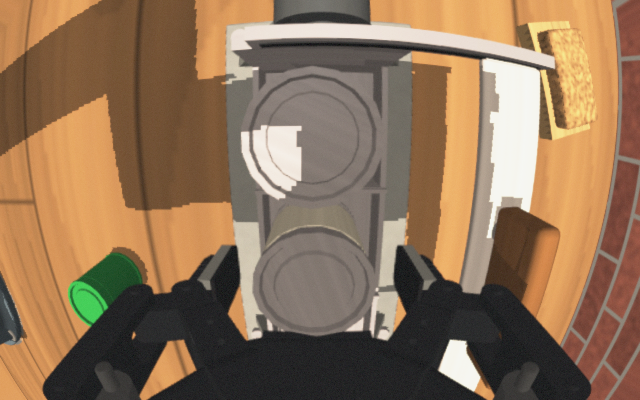

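Emit:
{"op": "servo_tool", "data": {"moves": [{"x": -0.15, "y": 0, "z": 0, "turn": 0, "fingers": 4.5}, {"x": -0.15, "y": 0, "z": 0, "turn": 0, "fingers": 4.5}, {"x": -0.15, "y": 0, "z": 0, "turn": 0, "fingers": 4.5}, {"x": -0.15, "y": 0, "z": 0, "turn": 0, "fingers": 4.5}, {"x": 0, "y": 0, "z": 1.5, "turn": 0, "fingers": 4.5}, {"x": 0.1, "y": 0, "z": 4, "turn": 0, "fingers": 4.5}, {"x": 0.1, "y": 0, "z": 7, "turn": 0, "fingers": 4.5}, {"x": 0.1, "y": 0, "z": 11, "turn": 0, "fingers": 4.5}]}}

```text
time_s: 58.05
position: [0.5866, 0.1758, 0.2176]
orientation: [[1.0, -0.006, -0.006], [0.006, -0.001, 1.0], [-0.006, -1.0, -0.001]]
force: [0.3, -0.0, -2.8]
grip_width: 0.0524
```

Emit:
{"op": "servo_tool", "data": {"moves": [{"x": 0, "y": 0, "z": 4, "turn": 0, "fingers": 4.5}, {"x": 0, "y": 0, "z": 8, "turn": 0, "fingers": 4.5}, {"x": 0, "y": -3, "z": 9, "turn": 0, "fingers": 4.5}, {"x": 0, "y": -8, "z": 9, "turn": 0, "fingers": 4.5}, {"x": 0, "y": -13, "z": 9, "turn": 0, "fingers": 4.5}, {"x": 0, "y": -18, "z": 9, "turn": 0, "fingers": 4.5}, {"x": -0.5, "y": -23, "z": 9, "turn": 0, "fingers": 4.5}, {"x": -1, "y": -28, "z": 9, "turn": 0, "fingers": 4.5}]}}

```text
time_s: 58.85
position: [0.5777, -0.105, 0.3081]
orientation: [[1.0, -0.001, -0.007], [0.007, 0.001, 1.0], [-0.001, -1.0, 0.001]]
force: [0.3, 0.5, -2.2]
grip_width: 0.0525
```

Emit:
{"op": "servo_tool", "data": {"moves": [{"x": -0.7, "y": -5, "z": 0, "turn": 0, "fingers": 4.5}, {"x": -1.5, "y": -10, "z": 0, "turn": 0, "fingers": 4.5}, {"x": -2.5, "y": -15, "z": 0, "turn": 0, "fingers": 4.5}, {"x": -3.9, "y": -18.8, "z": -3, "turn": 0, "fingers": 4.5}, {"x": -3.9, "y": -18.8, "z": -7, "turn": 0, "fingers": 4.5}, {"x": -3.9, "y": -18.8, "z": -11, "turn": 0, "fingers": 4.5}, {"x": -3.9, "y": -18.8, "z": -15, "turn": 0, "fingers": 4.5}, {"x": -3.9, "y": -18.8, "z": -15, "turn": 0, "fingers": 4.5}]}}

```text
time_s: 59.65
position: [0.5352, -0.2882, 0.1524]
orientation: [[1.0, -0.012, -0.006], [0.006, 0.01, 1.0], [-0.012, -1.0, 0.01]]
force: [-1.1, 0.2, -3.2]
grip_width: 0.0525
```

Emit:
{"op": "servo_tool", "data": {"moves": [{"x": 0, "y": 0, "z": 0, "turn": 0, "fingers": 4.5}, {"x": 0, "y": 0, "z": 0, "turn": 0, "fingers": 4.5}]}}

```text
time_s: 59.85
position: [0.5413, -0.2924, 0.161]
orientation: [[1.0, 0.004, -0.007], [0.007, -0.003, 1.0], [0.004, -1.0, -0.003]]
force: [-0.3, 0.1, -1.9]
grip_width: 0.0521
```

```bash
python3 - <<'E'
from h import *
st()
d=img("wrist","w50")
s=img("scene");crop(s,180,140,330,250,5,"s50")
E
```

```text
t 59.85 pos [ 0.5413 -0.2924  0.161 ] yaw 0.39 F [-0.3  0.1 -1.9] w 0.0521
```

View pics/w50.png

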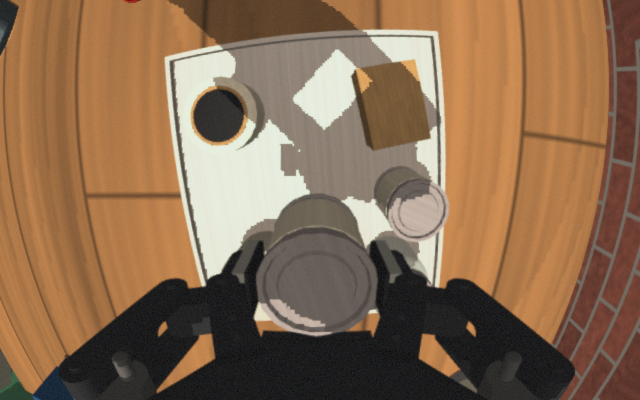

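View pics/s50.png

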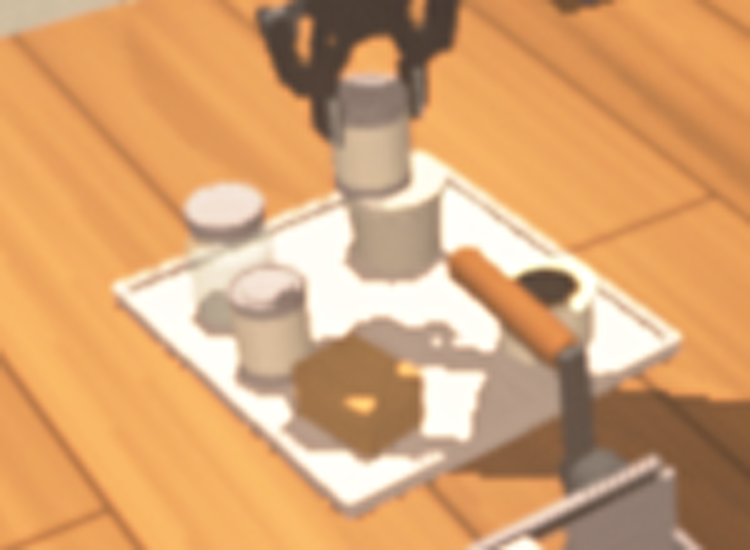

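Emit:
{"op": "servo_tool", "data": {"moves": [{"x": 0, "y": 0.5, "z": -3, "turn": 0, "fingers": 4.5}, {"x": 0, "y": 0.5, "z": -6.5, "turn": 0, "fingers": 4.5}, {"x": 0, "y": 0.5, "z": -9.5, "turn": 0, "fingers": 4.5}, {"x": 0, "y": 0.5, "z": -11.3, "turn": 0, "fingers": 4.5}, {"x": 0, "y": 0.5, "z": -11.3, "turn": 0, "fingers": 4.5}, {"x": 0, "y": 0.5, "z": -11.3, "turn": 0, "fingers": 4.5}]}}

```text
time_s: 60.55
position: [0.541, -0.2873, 0.047]
orientation: [[1.0, 0.002, -0.006], [0.006, -0.002, 1.0], [0.002, -1.0, -0.002]]
force: [0.3, 0.8, -2.5]
grip_width: 0.0524
```

Emit:
{"op": "servo_tool", "data": {"moves": [{"x": 0, "y": 0, "z": -0.2, "turn": 0, "fingers": 4.5}, {"x": 0, "y": 0, "z": -0.35, "turn": 0, "fingers": 4.5}]}}

```text
time_s: 60.75
position: [0.5408, -0.2872, 0.0435]
orientation: [[1.0, 0.002, -0.006], [0.006, -0.002, 1.0], [0.002, -1.0, -0.002]]
force: [1.7, 0.1, 10.5]
grip_width: 0.0519
```

Emit:
{"op": "servo_tool", "data": {"moves": [{"x": 0, "y": 0, "z": 0.1, "turn": 0, "fingers": 4.5}, {"x": 0, "y": 0, "z": 0.1, "turn": 0, "fingers": 6.6}, {"x": 0, "y": 0, "z": 0.1, "turn": 0, "fingers": 6.6}, {"x": 0, "y": 0, "z": 0.1, "turn": 0, "fingers": 6.6}, {"x": 0, "y": 0, "z": 3, "turn": 0, "fingers": 6.6}, {"x": 0, "y": 0, "z": 7, "turn": 0, "fingers": 6.6}, {"x": 0, "y": 0, "z": 12, "turn": 0, "fingers": 6.6}, {"x": 0, "y": 0, "z": 17, "turn": 0, "fingers": 7.6}]}}

```text
time_s: 61.55
position: [0.5393, -0.2862, 0.2133]
orientation: [[1.0, -0.001, -0.006], [0.006, 0.001, 1.0], [-0.001, -1.0, 0.001]]
force: [1.1, -0.4, 0.7]
grip_width: 0.0757
```

Emit:
{"op": "servo_tool", "data": {"moves": [{"x": 0.5, "y": 2, "z": 5, "turn": 0, "fingers": 7.6}, {"x": 1, "y": 6, "z": 7.5, "turn": 0, "fingers": 7.6}, {"x": 2, "y": 11, "z": 7.5, "turn": 0, "fingers": 7.6}, {"x": 2.7, "y": 16, "z": 7.5, "turn": 0, "fingers": 7.6}, {"x": 3.4, "y": 21, "z": 7.5, "turn": 0, "fingers": 7.6}, {"x": 4, "y": 26, "z": 7.5, "turn": 0, "fingers": 7.6}, {"x": 4.5, "y": 31, "z": 7.5, "turn": 0, "fingers": 7.6}, {"x": 4.8, "y": 36, "z": 7.5, "turn": 0, "fingers": 7.6}]}}

```text
time_s: 62.35
position: [0.5876, 0.0721, 0.2872]
orientation: [[1.0, 0.0, -0.006], [0.006, -0.0, 1.0], [0.0, -1.0, -0.0]]
force: [1.2, 0.2, 0.8]
grip_width: 0.0761
```

Emit:
{"op": "servo_tool", "data": {"moves": [{"x": 0, "y": 5, "z": 0, "turn": 0, "fingers": 7.6}, {"x": 0, "y": 10, "z": 0, "turn": 0, "fingers": 7.6}, {"x": 0, "y": 15, "z": -2, "turn": 0, "fingers": 7.6}, {"x": 0, "y": 16.5, "z": -5, "turn": 0, "fingers": 7.6}, {"x": 0, "y": 16.5, "z": -5, "turn": 0, "fingers": 7.6}, {"x": 0, "y": 16.5, "z": -5, "turn": 0, "fingers": 7.6}]}}

```text
time_s: 62.95
position: [0.5871, 0.235, 0.2365]
orientation: [[1.0, -0.002, -0.007], [0.007, -0.001, 1.0], [-0.002, -1.0, -0.001]]
force: [-0.5, -0.1, 0.7]
grip_width: 0.0759
```

```bash
python3 - <<'E'
from h import *
st()
d=img("wrist","w51");st()
t=img("top");crop(t,355,130,495,255,5,"t51")
for uv in [(316,210),(306,210)]: print(wback(d,uv,.138))
E
```

```text
t 62.95 pos [0.5871 0.235  0.2365] yaw 0.43 F [-0.5 -0.1  0.7] w 0.0759
t 63.0 pos [0.5881 0.2344 0.2377] yaw 0.34 F [-0.5 -0.3  0. ] w 0.0758
[0.5871071  0.22932833 0.138     ]
[0.57896843 0.22924661 0.138     ]
```

View pics/w51.png

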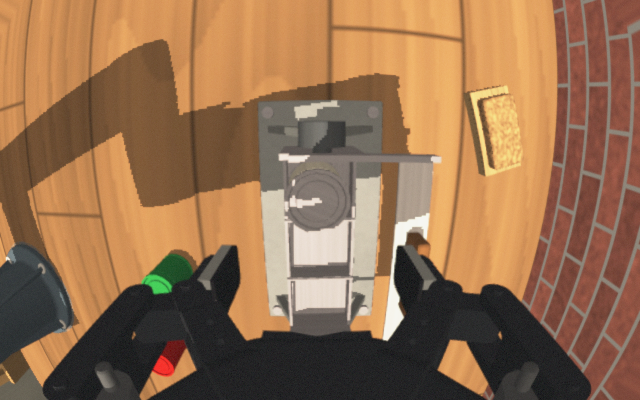

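View pics/t51.png

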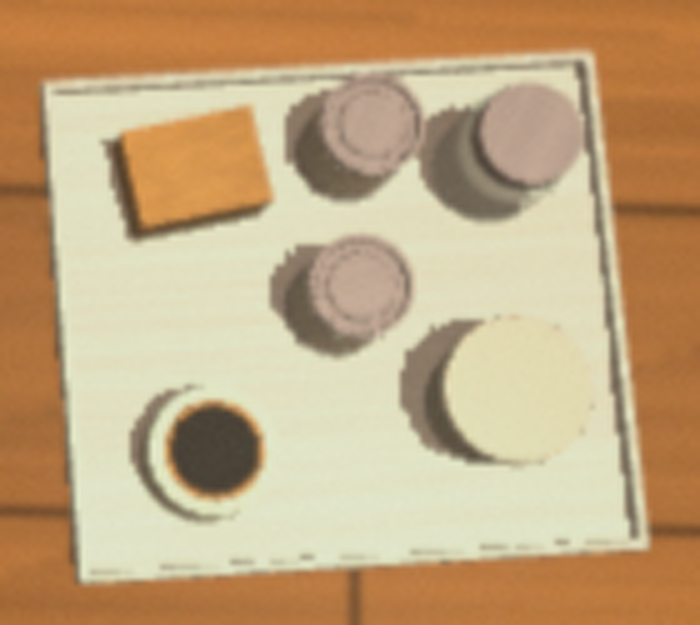

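Emit:
{"op": "servo_tool", "data": {"moves": [{"x": 0.05, "y": 0.2, "z": -3, "turn": 0, "fingers": 7.6}, {"x": 0.05, "y": 0.2, "z": -7, "turn": 0, "fingers": 7.6}, {"x": 0.05, "y": 0.2, "z": -10.5, "turn": 0, "fingers": 7.6}, {"x": 0.05, "y": 0.2, "z": -12.8, "turn": 0, "fingers": 7.6}, {"x": 0.05, "y": 0.2, "z": -12.8, "turn": 0, "fingers": 7.6}, {"x": 0.05, "y": 0.2, "z": -12.8, "turn": 0, "fingers": 7.6}]}}

```text
time_s: 63.65
position: [0.5896, 0.2361, 0.1105]
orientation: [[1.0, 0.002, -0.004], [0.004, 0.0, 1.0], [0.002, -1.0, 0.0]]
force: [0.7, -0.4, 0.2]
grip_width: 0.0757
```

```bash
python3 - <<'E'
from h import *
st()
d=img("wrist","w52")
E
```

```text
t 63.65 pos [0.5896 0.2361 0.1105] yaw 0.26 F [ 0.7 -0.4  0.2] w 0.0757
```

View pics/w52.png

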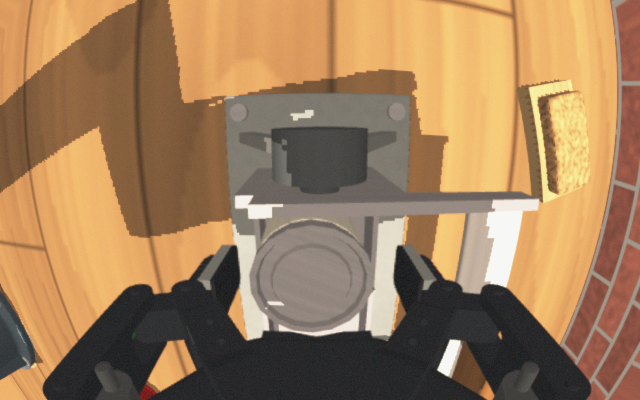

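Emit:
{"op": "servo_tool", "data": {"moves": [{"x": -0.2, "y": 0.25, "z": 0, "turn": 0, "fingers": 7.6}, {"x": -0.2, "y": 0.25, "z": 0, "turn": 0, "fingers": 4.5}, {"x": -0.2, "y": 0.25, "z": 0, "turn": 0, "fingers": 4.5}, {"x": -0.2, "y": 0.25, "z": 0, "turn": 0, "fingers": 4.5}, {"x": -0.2, "y": 0.25, "z": 0, "turn": 0, "fingers": 4.5}, {"x": 0, "y": 0.15, "z": 1.5, "turn": 0, "fingers": 4.5}, {"x": 0, "y": 0.1, "z": 5, "turn": 0, "fingers": 4.5}, {"x": 0, "y": 0, "z": 9, "turn": 0, "fingers": 4.5}]}}

```text
time_s: 64.5
position: [0.5866, 0.237, 0.1984]
orientation: [[1.0, -0.005, -0.007], [0.007, -0.001, 1.0], [-0.005, -1.0, -0.001]]
force: [1.2, 1.0, -3.0]
grip_width: 0.0524
```

Emit:
{"op": "servo_tool", "data": {"moves": [{"x": 0, "y": 0, "z": 4, "turn": 0, "fingers": 4.5}, {"x": 0, "y": 0, "z": 8, "turn": 0, "fingers": 4.5}, {"x": 0, "y": -3, "z": 11, "turn": 0, "fingers": 4.5}, {"x": 0, "y": -8, "z": 11, "turn": 0, "fingers": 4.5}, {"x": 0, "y": -13, "z": 11, "turn": 0, "fingers": 4.5}, {"x": 0, "y": -18, "z": 11, "turn": 0, "fingers": 4.5}, {"x": -0.5, "y": -23, "z": 11, "turn": 0, "fingers": 4.5}, {"x": -2, "y": -28, "z": 11, "turn": 0, "fingers": 4.5}]}}

```text
time_s: 65.3
position: [0.5689, -0.0426, 0.309]
orientation: [[1.0, 0.001, -0.007], [0.007, -0.0, 1.0], [0.001, -1.0, -0.0]]
force: [0.4, -0.7, -3.3]
grip_width: 0.0524
```

Emit:
{"op": "servo_tool", "data": {"moves": [{"x": -2, "y": -4.5, "z": 0, "turn": 0, "fingers": 4.5}, {"x": -4, "y": -9, "z": 0, "turn": 0, "fingers": 4.5}, {"x": -6, "y": -13.5, "z": 0, "turn": 0, "fingers": 4.5}, {"x": -8.5, "y": -17.5, "z": 0, "turn": 0, "fingers": 4.5}, {"x": -11, "y": -21.5, "z": 0, "turn": 0, "fingers": 4.5}, {"x": -12.8, "y": -24.8, "z": 0, "turn": 0, "fingers": 4.5}, {"x": -12.8, "y": -24.8, "z": -4, "turn": 0, "fingers": 4.5}, {"x": -12.8, "y": -24.8, "z": -8, "turn": 0, "fingers": 4.5}]}}

```text
time_s: 66.1
position: [0.4407, -0.2905, 0.2296]
orientation: [[1.0, 0.003, -0.003], [0.003, -0.003, 1.0], [0.003, -1.0, -0.003]]
force: [1.2, 0.2, -2.8]
grip_width: 0.0524
```

Emit:
{"op": "servo_tool", "data": {"moves": [{"x": 0, "y": 0, "z": -4, "turn": 0, "fingers": 4.5}, {"x": 0, "y": 0, "z": -6, "turn": 0, "fingers": 4.5}, {"x": 0, "y": 0, "z": -6, "turn": 0, "fingers": 4.5}, {"x": 0, "y": 0, "z": -6, "turn": 0, "fingers": 4.5}]}}

```text
time_s: 66.5
position: [0.441, -0.2886, 0.1694]
orientation: [[1.0, 0.0, -0.007], [0.007, -0.0, 1.0], [0.0, -1.0, -0.0]]
force: [0.7, -1.0, -1.2]
grip_width: 0.052
```

```bash
python3 - <<'E'
from h import *
st()
d=img("wrist","w53")
s=img("scene");crop(s,180,140,330,250,5,"s53")
E
```

```text
t 66.5 pos [ 0.441  -0.2886  0.1694] yaw 0.38 F [ 0.7 -1.  -1.2] w 0.052
```

View pics/w53.png

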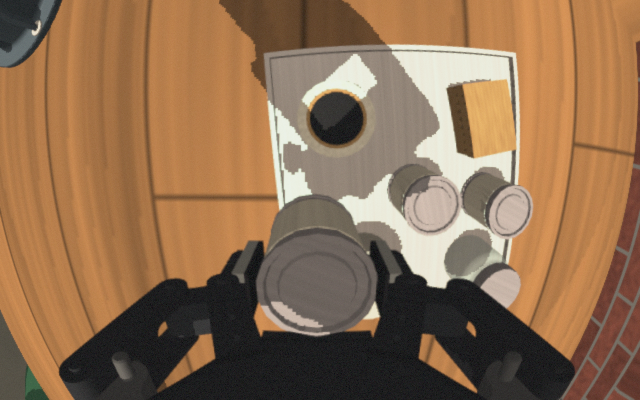

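View pics/s53.png

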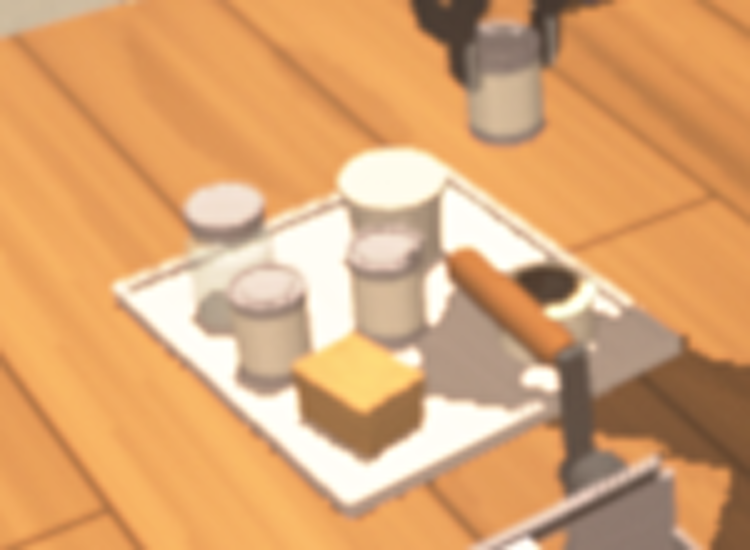

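Emit:
{"op": "servo_tool", "data": {"moves": [{"x": 0.15, "y": -0.6, "z": -2, "turn": 0, "fingers": 4.5}, {"x": 0.15, "y": -0.6, "z": -6, "turn": 0, "fingers": 4.5}, {"x": 0.15, "y": -0.6, "z": -10, "turn": 0, "fingers": 4.5}, {"x": 0.15, "y": -0.6, "z": -12.1, "turn": 0, "fingers": 4.5}, {"x": 0.15, "y": -0.6, "z": -12.1, "turn": 0, "fingers": 4.5}, {"x": 0.15, "y": -0.6, "z": -12.1, "turn": 0, "fingers": 4.5}]}}

```text
time_s: 67.2
position: [0.4433, -0.2954, 0.0494]
orientation: [[1.0, 0.002, -0.007], [0.007, -0.002, 1.0], [0.002, -1.0, -0.002]]
force: [0.1, 0.0, -1.7]
grip_width: 0.0522
```

Emit:
{"op": "servo_tool", "data": {"moves": [{"x": 0, "y": 0, "z": -0.2, "turn": 0, "fingers": 4.5}, {"x": 0, "y": 0, "z": -0.35, "turn": 0, "fingers": 4.5}]}}

```text
time_s: 67.4
position: [0.4433, -0.2954, 0.0462]
orientation: [[1.0, 0.003, -0.006], [0.006, -0.003, 1.0], [0.003, -1.0, -0.003]]
force: [-0.4, -0.1, -1.8]
grip_width: 0.0524
```

Emit:
{"op": "servo_tool", "data": {"moves": [{"x": 0, "y": 0, "z": -0.15, "turn": 0, "fingers": 4.5}, {"x": 0, "y": 0, "z": -0.25, "turn": 0, "fingers": 4.5}]}}

```text
time_s: 67.6
position: [0.443, -0.2954, 0.0445]
orientation: [[1.0, 0.002, -0.007], [0.007, -0.003, 1.0], [0.002, -1.0, -0.003]]
force: [-3.9, 2.1, 20.6]
grip_width: 0.0521
```

Emit:
{"op": "servo_tool", "data": {"moves": [{"x": 0, "y": 0, "z": 0.2, "turn": 0, "fingers": 4.5}, {"x": 0, "y": 0, "z": 0.2, "turn": 0, "fingers": 6.6}, {"x": 0, "y": 0, "z": 0.2, "turn": 0, "fingers": 6.6}, {"x": 0, "y": 0, "z": 0.2, "turn": 0, "fingers": 6.6}, {"x": 0, "y": 0, "z": 3, "turn": 0, "fingers": 6.6}, {"x": 0, "y": 0, "z": 7, "turn": 0, "fingers": 6.6}, {"x": 0, "y": 0, "z": 12, "turn": 0, "fingers": 6.6}, {"x": 0, "y": 0, "z": 17, "turn": 0, "fingers": 6.6}]}}

```text
time_s: 68.4
position: [0.4418, -0.294, 0.2131]
orientation: [[1.0, -0.001, -0.006], [0.006, 0.001, 1.0], [-0.001, -1.0, 0.001]]
force: [0.3, -1.1, -0.7]
grip_width: 0.0658
```

Emit:
{"op": "servo_tool", "data": {"moves": [{"x": 0, "y": 4, "z": 4, "turn": 0, "fingers": 7}, {"x": 0, "y": 9, "z": 6, "turn": 0, "fingers": 7}, {"x": 0, "y": 14, "z": 6, "turn": 0, "fingers": 7}, {"x": 0, "y": 19, "z": 6, "turn": 0, "fingers": 7}, {"x": 0, "y": 24, "z": 6, "turn": 0, "fingers": 7}, {"x": 0, "y": 28, "z": 6, "turn": 0, "fingers": 7}, {"x": 0, "y": 28, "z": 6, "turn": 0, "fingers": 7}, {"x": 0, "y": 28, "z": 6, "turn": 0, "fingers": 7}]}}

```text
time_s: 69.2
position: [0.4421, -0.0135, 0.272]
orientation: [[1.0, -0.0, -0.01], [0.01, -0.001, 1.0], [-0.0, -1.0, -0.001]]
force: [-0.4, -1.2, 0.7]
grip_width: 0.0702
```

```bash
python3 - <<'E'
from h import *
st()
s=img("scene");crop(s,180,140,390,300,3.8,"s54")
t=img("top");crop(t,355,130,495,255,5,"t54");crop(t,155,105,495,255,2.3,"t55")
E
```

```text
t 69.2 pos [ 0.4421 -0.0135  0.272 ] yaw 0.57 F [-0.4 -1.2  0.7] w 0.0702
```

View pics/t54.png

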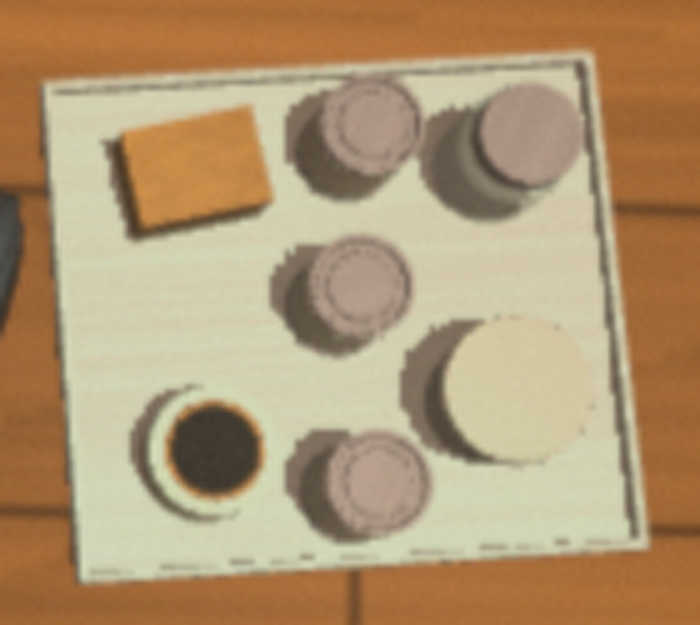

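View pics/s54.png

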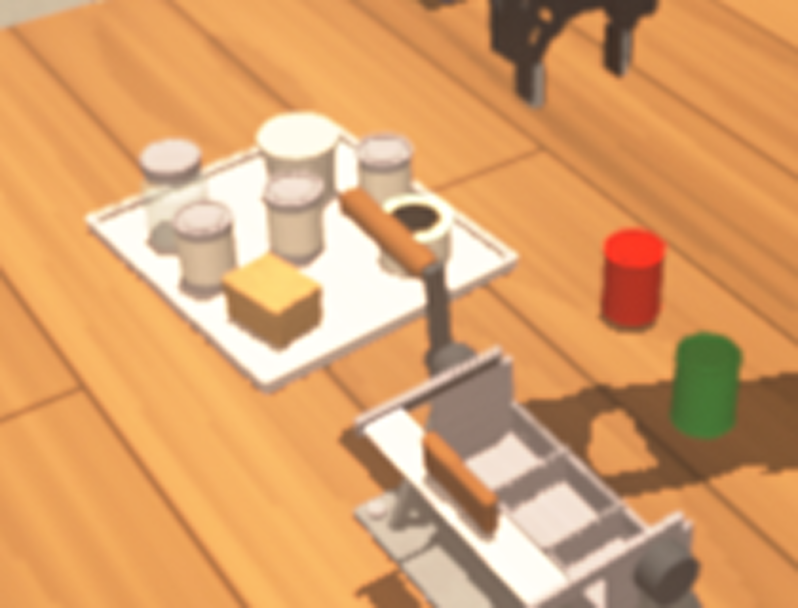

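View pics/t55.png

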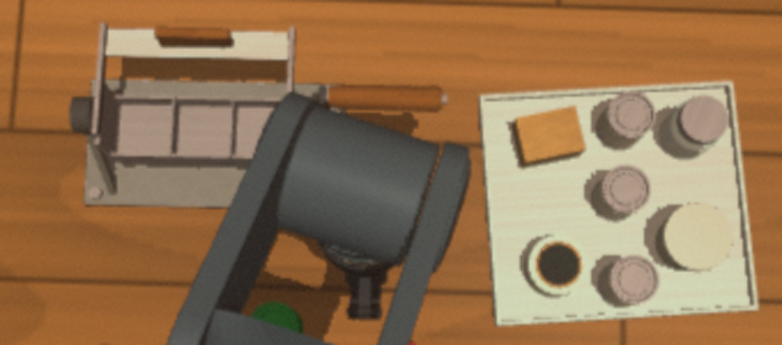

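Emit:
{"op": "servo_tool", "data": {"moves": [{"x": 0, "y": 0, "z": 0, "turn": 0, "fingers": 7}, {"x": 0, "y": 0, "z": 0, "turn": 0, "fingers": 7}, {"x": 0, "y": 0, "z": 0, "turn": 0, "fingers": 7}, {"x": 0, "y": 0, "z": 0, "turn": 0, "fingers": 7}]}}

```text
time_s: 69.7
position: [0.4423, -0.0152, 0.272]
orientation: [[1.0, -0.0, -0.005], [0.005, 0.0, 1.0], [-0.0, -1.0, 0.0]]
force: [1.2, 0.3, 0.6]
grip_width: 0.0702
```

```bash
python3 - <<'E'
from h import *
from bench import sign_off
t=img("top","final");st()
cb=lambda u,v:(355+u/5-.4,130+v/5-.4)
for uv in [(372,127),(360,287),(379,483)]: print(back(t,cb(*uv),.071).round(3))
print(sign_off())
E
```

```text
t 69.75 pos [ 0.4423 -0.015   0.272 ] yaw 0.3 F [ 0.1 -0.3  0.8] w 0.07
[ 0.622 -0.296  0.071]
[ 0.539 -0.289  0.071]
[ 0.439 -0.298  0.071]
the job is handed in; nothing more can be done
None
```

View pics/final.png

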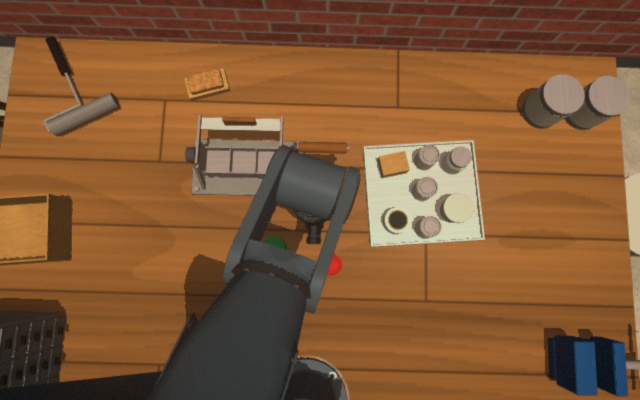

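I put all three tins in the mixer, slid the keeper to its shut stop and cranked five steady turns one way at about 3.2 s per turn. I stopped with the cradle upright, slid the keeper to its open stop and stood the tins on the tray. The job was handed in at about 70 s.

**Last checks:** the final top view shows the tins upright at about (0.622, -0.296), (0.539, -0.289) and (0.439, -0.298). By my measurements each is about 2 cm clear of the tray's other things and of the other tins. Those things look unmoved, the cradle is upright with its pockets empty, and the robot is touching nothing.

**What went wrong:** one tin caught on the mixer's end plate on its first try at the crank-side pocket, with about 15 N on the tool, and tilted in the grip. I stood it back on the bench to level it. While I pressed it down the wrist force reached 58 N, below the 120 N limit. I gripped it again and it went in cleanly.

The top-camera and wrist-camera measurements differed by about 3 mm.

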